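# Clear the pen cups on the hall console

### The arm

A 6-joint arm with a two-finger parallel gripper is mounted at the origin on the work surface. World frame = base frame: x ahead of the robot, y to its left, z up, the work surface at z = 0. Lengths are in m, angles in degrees, forces in N, time in s.
With the tool pointing down it reaches from about 0.4 to 0.925 m from the base axis. Payload 3.4 kg.
Tool frame: the origin (TCP) lies on the centre line of the jaws, within the pads' length; the fingertips stand ahead of it and the grasp point (between the pads) is the TCP (finger_overhang is the z of the fingertips in the tool frame, in m); z points along the fingers, y is the line along which they close (so a half turn about z gives the same grasp; the last joint's range is limited). The gripper opens to 85 mm and grips with 20 to 120 N. Pads are 22 mm wide; open, the fingers measure 114 mm over their backs; the gripper's body (76 mm by 85 mm) begins 54 mm behind the grasp point. The pads swing forward as they close: fully open they stand 13 mm farther back than shut.
Start: joints at [66.893, 17.578, 86.31, -0, 76.112, -4.211], TCP at [0.186, 0.544, 0.25] pointing down, gripper open.
Joint ranges: [-179.03, 179.03], [-60, 130.46], [8.19, 133.38], [-81.62, 261.62], [5.75, 156.47], [-153.77, 153.77]. Speed limits (degrees/s): [147.25, 147.25, 180, 180, 180, 180].

### API

Orientations are given as [roll, pitch, yaw] about the fixed x, y, z axes, in that order (R = Rz(yaw) Ry(pitch) Rx(roll)).
In Python, from cell import * gives the robot as it stands.
- The arm moves only by the tool move_arm, never from a script. Its argument "plan" is a list of rows, each an object with "delta_pos": the shift along the tool's x, y, z scaled (see below), a list of three; "turn": the turn, a rotation vector about the tool's x, y, z scaled (see below), a list of three; "hand": the opening, from 0 (shut) to 1 (fully open). In form: [{"delta_pos": [tx, ty, tz], "turn": [rx, ry, rz], "hand": hand}, ...]. A call has 1 to 5 rows; each row shifts and turns the commanded pose from where the row before left it, along the tool's axes as they then stand; what a row does not reach is not made up. The controller multiplies each number of a shift by 40 mm and each number of a turn by 0.08 rad. A row lasts 1/10 s, in which the tool goes at most 50 mm and 8.59 degrees, less where a joint would pass 70% of its speed; a pose out of reach is approached as far as the arm can. A call with a number of a shift or a turn outside -1 to 1 is refused whole. A call with a gripper value outside its range is refused whole. The fingers move at their own pace and stop on an object; "grip_force" is the grip in N (left out, the last holds). Time passes only in rows, so rows that do not move let the fingers close. It gives the time, the measured TCP pose, the force, the opening and the grip force at its end, in the units of the state.
- read_state(): the state, without advancing time (a new reading comes with each control period).
- capture(name): name is "scene" or "top" or "wrist"; returns a dict with "pixels" (480x640x3 uint8, red, green, blue), "range_z" (480x640 float32, m along the optical axis (not along the pixel's ray), 0 where there is no reading), "vertical_fov" (degrees; the focal length in pixels is half the picture's height over the tangent of half this angle, whatever the lens; pixels are square), "cx", "cy" (the principal point, pixels), "extrinsics" (4x4, takes a point from world to camera coordinates); the wrist camera has in their place "mount" (4x4, takes a point from camera to tool coordinates, whose origin is the TCP and whose axes are the flange's). Camera axes: x right, y up, looking along -z (the intrinsics and any distortion apply to the point x, -y, -z); pixel columns grow to the right and rows downward; lengths in m; the calibration is good to about 2 mm. A picture is of the moment at which its call begins: read the wrist's pose just before it.
- finish_job(): hands the job in; it is judged then, once.
The state is a dict: "time_s": time; "joints": joint angles; "joint_vel": joint speeds; "tau": joint torques, N m; "position": TCP position; "ee_rot": TCP orientation; "wrist_force": force on the tool from outside, world axes, zero at the start; "wrist_torque": the same for the moment, N m; "opening": finger opening in m; "grip_force": force on a finger pad.
Only numpy, scipy, OpenCV 4.12 (cv2) and the standard library are available. Lean on these libraries where they do the work, as an engineer would, in place of code of your own. Each camera call takes 0.05 s, during which the arm holds its last target. There are 200 camera calls.

### The job

Pull every marker out of the two wooden pen cups and lay them all flat inside the brass tray. When all of them are in the tray, turn both emptied cups over and leave them standing mouth-down, fully on the marble slab, without disturbing the vases or the books.

Things in the scene. Friction and masses are not known exactly. Their poses are not given: they have to be found in the camera images.
- cup_a: square dark-wood pen cup, 60 x 60 mm outside, 100 mm high, walls and floor 5 mm thick, 250 g. Origin: centre of its underside; z runs along its axis from the closed bottom to the mouth (up at the start), x and y square to its side walls. Both cups are alike and stand mouth-up at the start, 130 mm or more apart
- cup_b: square dark-wood pen cup, 60 x 60 mm outside, 100 mm high, walls and floor 5 mm thick, 250 g. Origin: centre of its underside; z runs along its axis from the closed bottom to the mouth (up at the start), x and y square to its side walls. Both cups are alike and stand mouth-up at the start, 130 mm or more apart
- marker_0: black marker, square in section: 14 x 14 x 150 mm, 30 g. Origin: centre of the end that stands in the cup; z runs along its length to the other end, x and y square to its flat sides. At the start it stands in one of the cups, leaning about 20 degrees, upper end some 45 mm above the rim; a cup holds none, one or two, leaning away from each other. Two to four markers are present
- marker_1: black marker, square in section: 14 x 14 x 150 mm, 30 g. Origin: centre of the end that stands in the cup; z runs along its length to the other end, x and y square to its flat sides. At the start it stands in one of the cups, leaning about 20 degrees, upper end some 45 mm above the rim; a cup holds none, one or two, leaning away from each other. Two to four markers are present
- marker_2: black marker, square in section: 14 x 14 x 150 mm, 30 g. Origin: centre of the end that stands in the cup; z runs along its length to the other end, x and y square to its flat sides. At the start it stands in one of the cups, leaning about 20 degrees, upper end some 45 mm above the rim; a cup holds none, one or two, leaning away from each other. Two to four markers are present
- marker_3: black marker, square in section: 14 x 14 x 150 mm, 30 g. Origin: centre of the end that stands in the cup; z runs along its length to the other end, x and y square to its flat sides. At the start it stands in one of the cups, leaning about 20 degrees, upper end some 45 mm above the rim; a cup holds none, one or two, leaning away from each other. Two to four markers are present
- marker_0_mid (a point): the middle of marker_0, 75 mm from either end; same axes
- marker_1_mid (a point): the middle of marker_1, 75 mm from either end; same axes
- marker_2_mid (a point): the middle of marker_2, 75 mm from either end; same axes
- marker_3_mid (a point): the middle of marker_3, 75 mm from either end; same axes
- tray: fixed shallow brass tray, 220 (x) x 160 (y) x 18 mm outside, walls and floor 4 mm. Origin: centre of its underside, on the table; z up
- slab: fixed flat marble slab, 240 (x) x 150 (y) x 12 mm. Origin: centre of its underside, on the table; z up
- bottle_vase: bystander: tall dark wooden bottle vase, 64 mm wide, 175 mm high; origin: centre of its foot
- round_vase: bystander: black round vase, 100 mm wide, 115 mm high; origin: centre of its foot
- books: bystander: two books lying in a pile, 120 (x) x 180 (y) x 38 mm; origin: centre of the underside
Things that resemble listed ones, but are neither listed nor needed, are in the scene too. Leave any white look-alike of the marker_1 alone. What is shaped like the marker_3 but red is not meant.

How it is judged:
By the outcome, as a careful person would: the job done as asked, in the order asked, and still so for the second after the job is handed in, with the robot touching nothing.
Of marker_0, marker_1, marker_2, marker_3 only 2 to 4 are there at a start; the rules pass over those that are not, and their reading is None.
At some moment in a run one of cup_a, cup_b may be knocked a few centimetres aside while the robot is not near it.
Once in a run the grip may slacken for a moment while it holds something.
It also fails if it takes over 210 s, if anything falls off the work surface, if the arm or the gripper's body presses on something with over 40 N, if the wrist force passes 120 N, or if a joint passes its speed limit or range.

## Working session

There is one attempt and no reset: what is moved stays moved. The work goes in short steps, Python scripts to look and compute and a tool call to move; the robot and the scene stay as the last step left them, time stands still between calls to the robot, and variables do not carry over. Pictures are saved under pics/ and viewed, at most 14 in all, crops included, and the job is handed in when it is done.

Besides the shell and the picture viewer there is one more tool, called after "Emit:" in YAML: its name, and indented under it one key for each argument. move_arm: Moves the arm, as the interface text tells. Shifts and turns lie within -1 to 1; 1 stands for 40 mm of shift or 0.08 rad of turn. Its arguments: {"type":"object","properties":{"plan":{"type":"array"},"grip_force":{"type":"number"}},"required":["plan"]}

```bash
ls; mkdir -p pics; python3 - <<'E'
from cell import *
import cv2,numpy as np
print(read_state())
for n in ["scene","top","wrist"]:
    c=capture(n); cv2.imwrite(f"pics/{n}0.png",c["pixels"][:,:,::-1]); np.savez(f"pics/{n}0.npz",**c)
    print(n,{k:v for k,v in c.items() if k not in("pixels","range_z")})
E
```

```text
pics
{'time_s': 0.0, 'joints': array([ 6.68908920e+01,  1.76225292e+01,  8.63847002e+01,  1.45977371e-03,
        7.61112599e+01, -4.21010036e+00]), 'joint_vel': array([ 0.03428289,  0.05834386,  0.01005173, -0.03380465,  0.07861972,
        0.02305997]), 'tau': array([ 2.99808971e-05, -4.57555747e+01, -2.51916414e+01,  2.75801722e-05,
        1.31614853e-02, -5.34279778e-06]), 'position': array([0.1859837 , 0.54338337, 0.24937298]), 'ee_rot': array([-1.79881934e+02, -1.01113144e-02,  1.61100630e+02]), 'wrist_force': array([-0.94686316,  0.47967211,  0.30195043]), 'wrist_torque': array([-0.02315299, -0.00631292, -0.01757658]), 'grip_force': 0.0, 'opening': 0.0855912954850881}
scene {'vertical_fov': 55.65528994791079, 'cx': 330.5844510170625, 'cy': 242.3682729378957, 'extrinsics': array([[-0.07681857,  0.99694355, -0.01422918, -0.09673325],
       [-0.60685452, -0.03542768,  0.79402297,  0.24829537],
       [ 0.79109197,  0.06963075,  0.6077212 , -1.45615211],
       [ 0.        ,  0.        ,  0.        ,  1.        ]])}
top {'vertical_fov': 48.98430329178034, 'cx': 313.6529881652842, 'cy': 241.76239351258113, 'extrinsics': array([[ 0.00557055, -0.99980329,  0.01903541,  0.12907545],
       [ 0.99052507,  0.00812896,  0.13709122, -0.55980264],
       [-0.13721899,  0.01809138,  0.99037551, -1.2279677 ],
       [ 0.        ,  0.        ,  0.        ,  1.        ]])}
wrist {'vertical_fov': 68.567789196986, 'cx': 313.6082061467477, 'cy': 240.2962445118412, 'mount': array([[ 7.99296759e-04,  9.50673105e-01,  3.10193501e-01,
         7.87164143e-02],
       [ 9.99999671e-01, -8.03303963e-04, -1.14821952e-04,
        -1.01723794e-03],
       [ 1.40021528e-04,  3.10193491e-01, -9.50673434e-01,
        -1.23262037e-01],
       [ 0.00000000e+00,  0.00000000e+00,  0.00000000e+00,
         1.00000000e+00]])}
```

View pics/scene0.png

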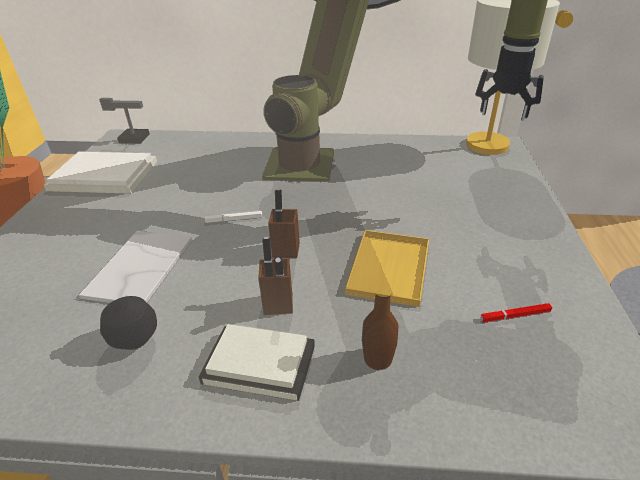

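View pics/top0.png

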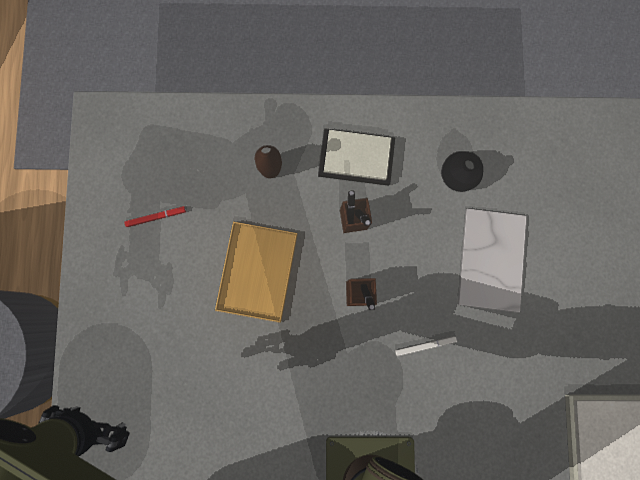

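The scene view shows the cups at (284,232), with one marker, and (276,285), with two. The tray is at (390,267), the slab at (138,265), the bottle vase at (380,335), the round vase at (128,322) and the books at (258,360). The top view has the same cups at (362,292) and (355,215). The red pen at (155,216) and the white pen at (426,346), both in the top view, are look-alikes.

```bash
cat > h.py <<'E'
import numpy as np, cv2
from scipy.spatial.transform import Rotation as Ro
def TM(s):
    T=np.eye(4); T[:3,:3]=Ro.from_euler('xyz',s["ee_rot"],degrees=True).as_matrix(); T[:3,3]=s["position"]; return T
def c2w(c,s=None): return TM(s)@c["mount"] if "mount" in c else np.linalg.inv(c["extrinsics"])
def cloud(c,s=None):
    f=240/np.tan(np.radians(float(c["vertical_fov"]))/2); v,u=np.mgrid[:480,:640]; z=c["range_z"]
    P=np.stack([(u-c["cx"])/f*z,-(v-c["cy"])/f*z,-z],-1); T=c2w(c,s)
    W=P@T[:3,:3].T+T[:3,3]; W[z<=0]=np.nan; return W
def grab(n,name):
    from cell import capture,read_state
    s=read_state(); c=capture(n); cv2.imwrite(f"pics/{name}.png",c["pixels"][:,:,::-1]); return s,c,cloud(c,s)
def comps(m,amin=15):
    n,l,st,ce=cv2.connectedComponentsWithStats(m.astype(np.uint8)); return [l==i for i in range(1,n) if st[i,4]>=amin]
def line(P):
    "axis ends of an elongated point set"
    m=np.median(P,0); d=np.linalg.svd(P-m,full_matrices=False)[2][0]; d*=np.sign(d[2]); t=(P-m)@d
    return m+d*np.percentile(t,1),m+d*np.percentile(t,99)
E
python3 - <<'E'
from h import *
np.set_printoptions(precision=4,suppress=True)
im={}
for n in ["scene","top"]:
    c=dict(np.load(f"pics/{n}0.npz")); W=cloud(c); px=c["pixels"].astype(int); hsv=cv2.cvtColor(c["pixels"],cv2.COLOR_RGB2HSV).astype(int)
    inw=(W[...,0]>.3)&(W[...,0]<1.05)&(abs(W[...,1])<.5)
    flat=inw&(abs(W[...,2])<.01); print(n,"table z",np.nanmedian(W[flat][:,2]))
    ob=inw&(W[...,2]>.008)
    for m in comps(ob,80):
        P=W[m]; r=cv2.minAreaRect((P[:,:2]*1000).astype(np.float32)); v,u=np.where(m)
        print(" px",u.mean().round(),v.mean().round(),"n",m.sum(),"z95",np.percentile(P[:,2],[5,50,99]),"rect",np.round(r[0],1),np.round(r[1],1),round(r[2],1),"col",np.median(px[m],0))
    tall=ob&(W[...,2]>.085)&(W[...,0]<.8)
    for m in comps(tall,6):
        P=W[m]; v,u=np.where(m); print("  tall",u.mean().round(),v.mean().round(),m.sum(),P.min(0),P.max(0),np.median(px[m],0))
    dk=ob&(W[...,2]>.103)&(px.max(-1)<70)&(abs(W[...,0]-.6)<.2)
    for m in comps(dk,6):
        P=W[m]; print("  dark",m.sum(),P[P[:,2].argmax()],P[P[:,2].argmin()],line(P))
E
```

```text
scene table z 0.0016524373415106597
 px 278.0 258.0 n 3280 z95 [0.0165 0.0791 0.1506] rect [531.2  27.5] [266.1  63.6] 4.2 col [81. 64. 53.]
 px 231.0 216.0 n 274 z95 [0.0087 0.0142 0.0184] rect [ 316.7 -139.5] [ 20.  150.2] 14.2 col [169. 165. 158.]
 px 133.0 287.0 n 6724 z95 [0.0116 0.0145 0.1065] rect [ 592.9 -299.6] [404.7 203.4] 7.5 col [187. 182. 178.]
 px 382.0 313.0 n 2891 z95 [0.0105 0.0626 0.1667] rect [581.1 253.8] [160.3 406.9] 80.1 col [82. 59. 44.]
 px 494.0 315.0 n 196 z95 [0.0091 0.0147 0.0178] rect [637.9 473.7] [15.9 55.3] 16.7 col [189.  26.  21.]
 px 259.0 361.0 n 6164 z95 [0.0158 0.0388 0.0421] rect [781.2  25.6] [181.1 123.7] 83.3 col [215. 211. 194.]
  tall 281.0 214.0 583 [ 0.3992 -0.0088  0.0851] [0.4732 0.0523 0.1528] [78. 61. 51.]
  tall 273.0 267.0 841 [0.585  0.0012 0.085 ] [0.663  0.0675 0.1532] [80. 64. 54.]
  tall 380.0 321.0 1128 [0.7403 0.2127 0.085 ] [0.7835 0.2732 0.1758] [78. 57. 42.]
  tall 122.0 309.0 679 [ 0.7065 -0.264   0.085 ] [ 0.7713 -0.1952  0.1177] [71. 69. 67.]
  dark 117 [0.4159 0.0137 0.1528] [0.4215 0.0157 0.1105] (array([0.425 , 0.0
[... 1825 characters left out ...]
294.0 361 [ 0.3982 -0.0073  0.0852] [0.4687 0.054  0.1546] [66. 49. 41.]
  dark 240 [0.7451 0.2549 0.1635] [0.7474 0.2692 0.1031] (array([0.7396, 0.2344, 0.1026]), array([0.7413, 0.2422, 0.1589]))
  dark 23 [ 0.725  -0.2187  0.1165] [ 0.7243 -0.2345  0.103 ] (array([ 0.7342, -0.2099,  0.1082]), array([ 0.7182, -0.2272,  0.1111]))
  dark 83 [0.6477 0.0531 0.1537] [0.6354 0.042  0.1059] (array([0.632 , 0.0493, 0.1103]), array([0.6501, 0.0533, 0.1528]))
  dark 55 [0.5939 0.0227 0.1549] [0.6081 0.0074 0.1035] (array([0.6101, 0.0231, 0.1062]), array([0.5906, 0.0221, 0.1544]))
  dark 77 [0.4088 0.0091 0.1546] [0.4277 0.0135 0.1031] (array([0.4275, 0.0124, 0.1046]), array([0.4074, 0.0125, 0.1537]))
```

```bash
python3 - <<'E'
import cv2,numpy as np
a=cv2.imread("pics/top0.png")[175:320,310:410]; b=cv2.imread("pics/scene0.png")[180:325,230:330]
cv2.imwrite("pics/crop1.png",np.hstack([cv2.resize(x,None,fx=4,fy=4,interpolation=cv2.INTER_CUBIC) for x in(a,b)]))
E
```

```text
(no output)
```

View pics/crop1.png

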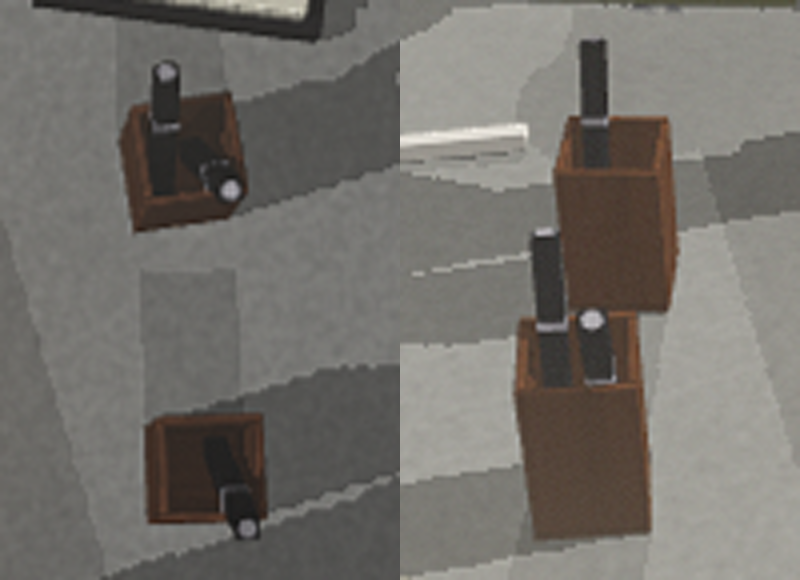

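The crop confirms three black markers. One is in the near cup, call it A, at top px (370,303). Two are in the far cup, call it B, at px (351,200) and (364,220). They match "black, standing in the cup"; the red pen (155,216) and white pen (426,346) on the table don't. Next I'll get a wrist view above the cups.

```bash
cat >> h.py <<'E'
def plan(T,pos=None,axes=None,step=.045,base=None):
    "from pose T: first turn to rotation axes (3x3), then shift to pos; prints rows"
    T=T.copy()
    if axes is not None:
        w=Ro.from_matrix(T[:3,:3].T@axes).as_rotvec(); n=int(np.ceil(abs(w).max()/.08-.02)) or 1
        print("turn x%d"%n,np.round(w/n/.08,2)); T[:3,:3]=axes
    if pos is not None:
        d=T[:3,:3].T@(np.array(pos)-T[:3,3]); n=int(np.ceil(max(abs(d).max()/.04,np.linalg.norm(d)/step)-.02)) or 1
        print("shift x%d"%n,np.round(d/n/.04,2)); T[:3,3]=pos
    return T
def rot(yaw,tilt=0):
    "tool down, tilted: tilt>0 points tool outward. yaw=angle of tool x; tilt is about tool y towards -x of the tool"
    return Ro.from_euler('xyz',[180,0,yaw],degrees=True).as_matrix()@Ro.from_euler('y',-tilt,degrees=True).as_matrix()
E
python3 - <<'E'
from h import *; import cell
s=cell.read_state(); plan(TM(s),[.50,.03,.36],rot(180)); print([ (k,getattr(cell,k)) for k in dir(cell) if not k.startswith('_')])
E
```

```text
turn x5 [-0.   -0.   -0.82]
shift x14 [-0.56 -0.92 -0.2 ]
[('Unreachable', <class 'cell.Unreachable'>), ('capture', <function make.<locals>.drawn_camera at 0x7f75342b4f40>), ('finger_overhang', 0.019), ('finish_job', <function connect.<locals>.done at 0x7f75342b49a0>), ('read_state', <function make.<locals>.<lambda> at 0x7f75342b5440>)]
```

Emit:
move_arm:
  plan:
    - {"delta_pos":[0,0,-0.5],"turn":[0,0,-0.82],"hand":0.6}
    - {"delta_pos":[0,0,-0.5],"turn":[0,0,-0.82],"hand":0.6}
    - {"delta_pos":[0,0,-0.5],"turn":[0,0,-0.82],"hand":0.6}
    - {"delta_pos":[0,0,-0.5],"turn":[0,0,-0.82],"hand":0.6}
    - {"delta_pos":[0,0,-0.5],"turn":[0,0,-0.82],"hand":0.6}

```text
time_s: 0.65
position: [0.1861, 0.5437, 0.3507]
ee_rot: [-179.9, -0.0, -180.0]
wrist_force: [0.7, -0.6, -0.1]
opening: 0.0512
grip_force: 0.0
```

Emit:
move_arm:
  plan:
    - {"delta_pos":[-0.56,-0.92,0],"turn":[0,0,0],"hand":0.6}
    - {"delta_pos":[-0.56,-0.92,0],"turn":[0,0,0],"hand":0.6}
    - {"delta_pos":[-0.56,-0.92,0],"turn":[0,0,0],"hand":0.6}
    - {"delta_pos":[-0.56,-0.92,0],"turn":[0,0,0],"hand":0.6}
    - {"delta_pos":[-0.56,-0.92,0],"turn":[0,0,0],"hand":0.6}

```text
time_s: 1.15
position: [0.2983, 0.3582, 0.3501]
ee_rot: [-180.0, -0.0, 179.9]
wrist_force: [1.5, -0.8, 0.6]
opening: 0.0515
grip_force: 0.0
```

Emit:
move_arm:
  plan:
    - {"delta_pos":[-0.56,-0.92,0],"turn":[0,0,0],"hand":0.6}
    - {"delta_pos":[-0.56,-0.92,0],"turn":[0,0,0],"hand":0.6}
    - {"delta_pos":[-0.56,-0.92,0],"turn":[0,0,0],"hand":0.6}
    - {"delta_pos":[-0.56,-0.92,0],"turn":[0,0,0],"hand":0.6}
    - {"delta_pos":[-0.56,-0.92,0],"turn":[0,0,0],"hand":0.6}

```text
time_s: 1.65
position: [0.4099, 0.1739, 0.3502]
ee_rot: [180.0, -0.0, 179.9]
wrist_force: [1.3, 0.8, -0.2]
opening: 0.0512
grip_force: 0.0
```

Emit:
move_arm:
  plan:
    - {"delta_pos":[-0.56,-0.92,0],"turn":[0,0,0],"hand":0.6}
    - {"delta_pos":[-0.56,-0.92,0],"turn":[0,0,0],"hand":0.6}
    - {"delta_pos":[-0.56,-0.92,0],"turn":[0,0,0],"hand":0.6}
    - {"delta_pos":[-0.56,-0.92,0],"turn":[0,0,0],"hand":0.6}
    - {"delta_pos":[0,0,0],"turn":[0,0,0],"hand":0.6}

```text
time_s: 2.15
position: [0.5015, 0.0239, 0.3497]
ee_rot: [-179.9, 0.0, 179.6]
wrist_force: [0.2, 0.4, -0.2]
opening: 0.051
grip_force: 0.0
```

```bash
cat > look.py <<'E'
from h import *; import sys
np.set_printoptions(precision=4,suppress=True)
name=sys.argv[1]
def report(n,s,c,W):
    px=c["pixels"].astype(int)
    reg=(abs(W[...,0]-.53)<.2)&(abs(W[...,1]-.02)<.14)
    for m in comps(reg&(W[...,2]>.06)&(W[...,2]<.17),60):
        P=W[m&(W[...,2]<.106)&(W[...,2]>.092)]
        if len(P)>20: r=cv2.minAreaRect((P[:,:2]*1000).astype(np.float32)); v,u=np.where(m); print(n,"rim px",int(u.mean()),int(v.mean()),np.round(r[0],1),np.round(r[1],1),round(r[2],1),"z",np.median(P[:,2]))
    for m in comps(reg&(W[...,2]>.108)&(W[...,2]<.17)&(px.max(-1)<90),12):
        P=W[m]; a,b=line(P); v,u=np.where(m); print(n," marker px",int(u.mean()),int(v.mean()),m.sum(),a,b,"at z.13",a+(b-a)*(.13-a[2])/(b[2]-a[2]))
if __name__=="__main__":
    for n in sys.argv[2:]:
        s,c,W=grab(n,name+n); print(s["position"],s["ee_rot"],s["joints"],s["time_s"]); report(n,s,c,W)
E
python3 look.py l1 wrist top
```

```text
[0.5015 0.0239 0.3497] [-179.8589    0.0472  179.5847] [ -1.9975   7.9687  84.992   -0.1399  86.9882 -91.5748] 2.15
wrist rim px 309 136 [439.1  22.5] [60.1 60. ] 2.0 z 0.09942871757573307
wrist rim px 325 301 [621.7  34.3] [61.1 60. ] 9.3 z 0.099170143796866
wrist  marker px 299 115 378 [0.4277 0.0103 0.1099] [0.4085 0.0101 0.1512] at z.13 [0.4184 0.0102 0.13  ]
wrist  marker px 310 293 156 [0.5956 0.0227 0.1089] [0.5894 0.0194 0.1502] at z.13 [0.5924 0.021  0.13  ]
wrist  marker px 339 331 428 [0.6333 0.0485 0.109 ] [0.6489 0.0507 0.1503] at z.13 [0.6413 0.0496 0.13  ]
[0.4999 0.0261 0.3496] [-179.9878   -0.0627  179.6484] [ -1.839    7.8956  85.0944  -0.0138  87.0724 -91.4867] 2.2
top rim px 351 210 [620.8  39.3] [60.6 51.9] 9.1 z 0.09998299201002536
top rim px 352 290 [439.   37.4] [58.7 32.1] 0.9 z 0.1006153875176431
top  marker px 350 199 90 [0.6315 0.0508 0.1092] [0.6506 0.0525 0.1524] at z.13 [0.6407 0.0516 0.13  ]
top  marker px 362 218 20 [0.6072 0.0262 0.1094] [0.5922 0.0252 0.1404] at z.13 [0.5972 0.0255 0.13  ]
```

View pics/l1wrist.png

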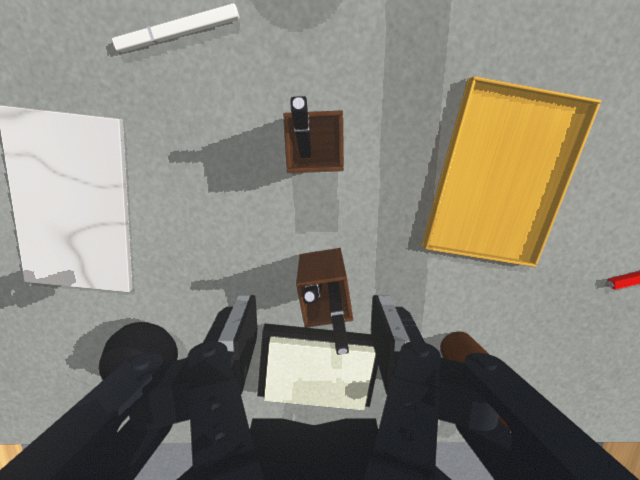

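The wrist view shows cup A at px (314,141), with one marker head at (298,103), and cup B at (325,287), with heads at (310,296) and (341,350). The tray is at (512,170) and the slab at (75,200). Heights and sizes agree (rims about 0.099, 60x60), so I'll grasp marker A first.

```bash
python3 - <<'E'
from h import *; import cell
s=cell.read_state(); R=rot(180,-30); g=np.array([.4115,.0102,.130])
T=plan(TM(s),g-.08*R[:,2],R); T=plan(T,g); T=plan(T,g+[0,0,.19])
E
```

```text
turn x7 [ 0.    0.93 -0.01]
shift x4 [-0.21 -0.11  0.96]
shift x2 [-0.  0.  1.]
shift x5 [ 0.47  0.   -0.82]
```

Emit:
move_arm:
  plan:
    - {"delta_pos":[0,0,0],"turn":[0,0.93,0],"hand":0.6}
    - {"delta_pos":[0,0,0],"turn":[0,0.93,0],"hand":0.6}
    - {"delta_pos":[0,0,0],"turn":[0,0.93,0],"hand":0.6}
    - {"delta_pos":[0,0,0],"turn":[0,0.93,0],"hand":0.6}
    - {"delta_pos":[0,0,0],"turn":[0,0.93,0],"hand":0.6}

```text
time_s: 2.75
position: [0.4981, 0.0299, 0.3507]
ee_rot: [180.0, -21.5, -180.0]
wrist_force: [0.4, -0.1, 0.0]
opening: 0.0512
grip_force: 0.0
```

Emit:
move_arm:
  plan:
    - {"delta_pos":[0,0,0],"turn":[0,0.93,0],"hand":0.6}
    - {"delta_pos":[0,0,0],"turn":[0,0.93,0],"hand":0.6}
    - {"delta_pos":[-0.21,-0.11,0.96],"turn":[0,0,0],"hand":0.6}
    - {"delta_pos":[-0.21,-0.11,0.96],"turn":[0,0,0],"hand":0.6}
    - {"delta_pos":[-0.21,-0.11,0.96],"turn":[0,0,0],"hand":0.6}

```text
time_s: 3.25
position: [0.4625, 0.0166, 0.2367]
ee_rot: [180.0, -29.8, -180.0]
wrist_force: [0.5, 0.6, 0.0]
opening: 0.0509
grip_force: 0.0
```

Emit:
move_arm:
  plan:
    - {"delta_pos":[-0.21,-0.11,0.96],"turn":[0,0,0],"hand":0.6}
    - {"delta_pos":[0,0,0],"turn":[0,0,0],"hand":0.6}

```text
time_s: 3.45
position: [0.4464, 0.012, 0.1975]
ee_rot: [180.0, -30.5, -180.0]
wrist_force: [-0.2, -0.3, -0.5]
opening: 0.0512
grip_force: 0.0
```

```bash
python3 look.py l2 wrist; python3 - <<'E'
from h import *; import cell
s=cell.read_state(); R=rot(180,-30); plan(TM(s),[.4115,.0102,.130],R)
E
```

```text
[0.4464 0.012  0.1975] [ 179.9597  -30.4806 -179.9969] [ -2.7909  26.4712  87.6489  -1.3851  96.3306 -92.5612] 3.45
wrist rim px 325 305 [438.9  22.5] [60.1 60. ] 1.7 z 0.09928361145199319
wrist  marker px 311 272 949 [0.4277 0.0102 0.1103] [0.4091 0.0096 0.1509] at z.13 [0.4187 0.0099 0.13  ]
turn x1 [ 0.01 -0.04 -0.  ]
shift x2 [-0.03 -0.02  0.99]
```

Emit:
move_arm:
  plan:
    - {"delta_pos":[-0.03,-0.02,0.99],"turn":[0,0,0],"hand":0.6}
    - {"delta_pos":[-0.03,-0.02,0.99],"turn":[0,0,0],"hand":0.6}
    - {"delta_pos":[0,0,0],"turn":[0,0,0],"hand":0.6}
    - {"delta_pos":[0,0,0],"turn":[0,0,0],"hand":0}
    - {"delta_pos":[0,0,0],"turn":[0,0,0],"hand":0}
  grip_force: 50

```text
time_s: 4.0
position: [0.4176, 0.0094, 0.1324]
ee_rot: [-180.0, -29.5, 179.9]
wrist_force: [0.8, 0.6, -0.4]
opening: 0.0229
grip_force: 0.0
```

Emit:
move_arm:
  plan:
    - {"delta_pos":[0,0,0],"turn":[0,0,0],"hand":0}
    - {"delta_pos":[0,0,0],"turn":[0,0,0],"hand":0}
    - {"delta_pos":[0,0,0],"turn":[0,0,0],"hand":0}

```text
time_s: 4.3
position: [0.4167, 0.0091, 0.1319]
ee_rot: [-180.0, -29.5, 179.9]
wrist_force: [2.8, -0.5, 7.3]
opening: 0.013
grip_force: 52.5
```

Emit:
move_arm:
  plan:
    - {"delta_pos":[0.24,0,-0.41],"turn":[0,0,0],"hand":0}
    - {"delta_pos":[0.47,0,-0.82],"turn":[0,0,0],"hand":0}
    - {"delta_pos":[0.47,0,-0.82],"turn":[0,0,0],"hand":0}
    - {"delta_pos":[0.47,0,-0.82],"turn":[0,0,0],"hand":0}
    - {"delta_pos":[0.47,0,-0.82],"turn":[0,0,0],"hand":0}

```text
time_s: 4.8
position: [0.4143, 0.0092, 0.3028]
ee_rot: [180.0, -29.8, 179.9]
wrist_force: [0.0, 0.4, -0.1]
opening: 0.0126
grip_force: 51.7
```

```bash
cat > held.py <<'E'
from h import *; import cell,sys
np.set_printoptions(precision=4,suppress=True)
# pose of the held marker in the tool frame and world, from depth of several cameras
s=cell.read_state(); T=TM(s); print(s["position"],s["ee_rot"],s["joints"],s["grip_force"],s["opening"])
for n in ["scene","top"]:
    _,c,W=grab(n,sys.argv[1]+n); px=c["pixels"].astype(int); L=(W-T[:3,3])@T[:3,:3]
    m=(np.linalg.norm(L,axis=-1)<.18)&(abs(L[...,1])<.012)&(px.max(-1)<90)&(W[...,2]>.01)&((L[...,2]>.024)|(abs(L[...,0])>.03)&(L[...,2]>-.02))
    for q in comps(m,40):
        P=L[q]; v,u=np.where(q); m0=np.median(P,0); d=np.linalg.svd(P-m0,full_matrices=False)[2][0]; t=(P-m0)@d; e=[m0+d*np.percentile(t,k) for k in(1,99)]
        print(n,int(u.mean()),int(v.mean()),len(P),"tool",*e,"ang from +z:",np.degrees(np.arctan2(d[0],d[2])),"world",*[T[:3,:3]@x+T[:3,3] for x in e])
E
python3 held.py h1; python3 -c "
import cv2; cv2.imwrite('pics/c2.png',cv2.resize(cv2.imread('pics/h1scene.png')[60:310,160:480],None,fx=2,fy=2))"
```

```text
[0.4143 0.0092 0.3028] [179.9977 -29.7762 179.8893] [ -3.2462  18.4583  84.0602  -1.6272 107.2143 -93.2039] 51.67645454406738 0.012561469079088273
scene 271 167 311 tool [-0.0284 -0.0005  0.0255] [-0.0967 -0.0006  0.0832] ang from +z: -49.804433961908984 world [0.4262 0.0086 0.2666] [0.4569 0.0085 0.1826]
```

View pics/c2.png

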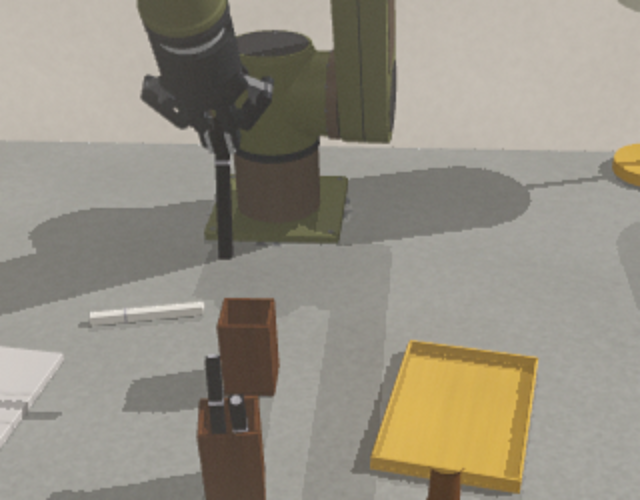

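```bash
python3 - <<'E'
from h import *; import cell
s=cell.read_state(); T=TM(s)
T=plan(T,None,rot(180,34)); R=rot(170.2,34); T=plan(T,[.4456,.3221,.12],R); plan(T,[.4456,.3221,.033])
E
```

```text
turn x14 [-0.   -0.99 -0.  ]
turn x2 [0.6  0.   0.89]
shift x9 [0.34 0.87 0.39]
shift x2 [ 0.61 -0.    0.9 ]
```

Emit:
move_arm:
  plan:
    - {"delta_pos":[0,0,0],"turn":[0,-0.99,0],"hand":0}
    - {"delta_pos":[0,0,0],"turn":[0,-0.99,0],"hand":0}
    - {"delta_pos":[0,0,0],"turn":[0,-0.99,0],"hand":0}
    - {"delta_pos":[0,0,0],"turn":[0,-0.99,0],"hand":0}
    - {"delta_pos":[0,0,0],"turn":[0,-0.99,0],"hand":0}

```text
time_s: 5.4
position: [0.4142, 0.0092, 0.3008]
ee_rot: [180.0, -7.0, 179.9]
wrist_force: [-0.8, 0.5, -0.6]
opening: 0.0133
grip_force: 51.7
```

Emit:
move_arm:
  plan:
    - {"delta_pos":[0,0,0],"turn":[0,-0.99,0],"hand":0}
    - {"delta_pos":[0,0,0],"turn":[0,-0.99,0],"hand":0}
    - {"delta_pos":[0,0,0],"turn":[0,-0.99,0],"hand":0}
    - {"delta_pos":[0,0,0],"turn":[0,-0.99,0],"hand":0}
    - {"delta_pos":[0,0,0],"turn":[0,-0.99,0],"hand":0}

```text
time_s: 5.9
position: [0.4139, 0.0092, 0.3008]
ee_rot: [180.0, 15.7, 179.9]
wrist_force: [-0.2, -0.2, -0.4]
opening: 0.0128
grip_force: 51.7
```

Emit:
move_arm:
  plan:
    - {"delta_pos":[0,0,0],"turn":[0,-0.99,0],"hand":0}
    - {"delta_pos":[0,0,0],"turn":[0,-0.99,0],"hand":0}
    - {"delta_pos":[0,0,0],"turn":[0,-0.99,0],"hand":0}
    - {"delta_pos":[0,0,0],"turn":[0,-0.99,0],"hand":0}
    - {"delta_pos":[0,0,0],"turn":[0.6,0,0.89],"hand":0}

```text
time_s: 6.4
position: [0.4101, 0.0083, 0.2979]
ee_rot: [-180.0, 33.4, 175.3]
wrist_force: [-0.5, -1.6, -1.6]
opening: 0.0127
grip_force: 51.7
```

Emit:
move_arm:
  plan:
    - {"delta_pos":[0,0,0],"turn":[0.6,0,0.89],"hand":0}
    - {"delta_pos":[0.34,0.87,0.39],"turn":[0,0,0],"hand":0}
    - {"delta_pos":[0.34,0.87,0.39],"turn":[0,0,0],"hand":0}
    - {"delta_pos":[0.34,0.87,0.39],"turn":[0,0,0],"hand":0}
    - {"delta_pos":[0.34,0.87,0.39],"turn":[0,0,0],"hand":0}

```text
time_s: 6.9
position: [0.4239, 0.1379, 0.2238]
ee_rot: [-179.9, 33.5, 171.0]
wrist_force: [0.7, -0.9, -0.5]
opening: 0.013
grip_force: 51.6
```

Emit:
move_arm:
  plan:
    - {"delta_pos":[0.34,0.87,0.39],"turn":[0,0,0],"hand":0}
    - {"delta_pos":[0.34,0.87,0.39],"turn":[0,0,0],"hand":0}
    - {"delta_pos":[0.34,0.87,0.39],"turn":[0,0,0],"hand":0}
    - {"delta_pos":[0.34,0.87,0.39],"turn":[0,0,0],"hand":0}
    - {"delta_pos":[0,0,0],"turn":[0,0,0],"hand":0}

```text
time_s: 7.4
position: [0.4355, 0.2804, 0.1392]
ee_rot: [-179.9, 33.3, 171.4]
wrist_force: [0.5, -0.6, -0.4]
opening: 0.0129
grip_force: 51.6
```

```bash
python3 held.py h2; python3 look.py l3 top; python3 - <<'E'
from h import *; import cell
s=cell.read_state(); T=TM(s)
R=rot(170.2,34); T=plan(T,[.4456,.3221,.033],R)
# tray check from colour in top view
_,c,W=grab("top","t3"); h=cv2.cvtColor(c["pixels"],cv2.COLOR_RGB2HSV); m=(h[...,0]>12)&(h[...,0]<28)&(h[...,1]>90)&(W[...,1]>.1)&(W[...,1]<.45)&(W[...,0]<.65)
P=W[max(comps(m),key=np.sum)]; print(cv2.minAreaRect((P[:,:2]*1000).astype(np.float32)),np.percentile(P[:,2],[5,50,95]))
E
```

```text
[0.4355 0.2804 0.1392] [-179.8673   33.3346  171.3501] [ 45.6527  16.7326 119.9184 -52.6436  34.2733   6.6246] 51.56792342662811 0.012877799838286541
scene 391 231 224 tool [-0.0306 -0.0019  0.0233] [-0.1009 -0.0008  0.086 ] ang from +z: -48.275252134276194 world [0.4732 0.2727 0.1365] [0.5654 0.2597 0.1228]
top 255 255 269 tool [-0.0973 -0.0036  0.0816] [-0.0286 -0.0048  0.0234] ang from +z: 130.26347992637199 world [0.5597 0.2577 0.1245] [0.4711 0.27   0.1353]
[0.4346 0.276  0.1407] [-179.7037   33.3711  171.2115] [ 45.4427  16.4101 120.1473 -52.5744  34.4578   6.4661] 7.5
top rim px 355 211 [621.3  35.2] [60.4 60.1] 9.1 z 0.10009457607486194
top rim px 362 290 [438.9  23.4] [58.9 61.1] 1.0 z 0.10043119991410343
top  marker px 350 198 90 [0.6311 0.0496 0.1105] [0.6506 0.0531 0.1537] at z.13 [0.6399 0.0512 0.13  ]
top  marker px 364 218 50 [0.6097 0.0244 0.1092] [0.5911 0.0222 0.1526] at z.13 [0.6008 0.0233 0.13  ]
turn x1 [ 0.06 -0.13  0.17]
shift x3 [0.48 0.4  0.76]
((490.0076599121094, 271.62249755859375), (160.54385375976562, 220.18505859375), 80.1346435546875) [0.00103584 0.00555428 0.01976888]
```

Emit:
move_arm:
  plan:
    - {"delta_pos":[0.2,1.0,0.1],"turn":[0.06,-0.13,0.17],"hand":0}
    - {"delta_pos":[0.4,0.2,0.7],"turn":[0,0,0],"hand":0}
    - {"delta_pos":[0.6,0,0.8],"turn":[0,0,0],"hand":0}
    - {"delta_pos":[0,0,0],"turn":[0,0,0],"hand":0}

```text
time_s: 8.0
position: [0.437, 0.3209, 0.0582]
ee_rot: [-179.6, 33.8, 170.4]
wrist_force: [-0.8, -1.5, 0.0]
opening: 0.0127
grip_force: 51.6
```

```bash
python3 - <<'E'
from h import *; import cell
s=cell.read_state(); print(s["joints"],s["joint_vel"]); T=TM(s); plan(T,[.4456,.3221,.033],rot(170.2,34))
E
```

```text
[ 49.92769929  28.04512804 120.28555493 -67.3289524   31.55242326
  28.81310489] [ -0.31029784  -5.02016232  -1.35918272   6.08578156   4.05720984
 -10.23713153]
turn x1 [-0.07 -0.05  0.03]
shift x1 [0.18 0.07 0.64]
```

Emit:
move_arm:
  plan:
    - {"delta_pos":[0.1,0.04,0.34],"turn":[-0.07,-0.05,0],"hand":0}
    - {"delta_pos":[0.08,0.03,0.3],"turn":[0,0,0],"hand":0}
    - {"delta_pos":[0,0,0],"turn":[0,0,0],"hand":0}
    - {"delta_pos":[0,0,0],"turn":[0,0,0],"hand":0.1}
    - {"delta_pos":[0,0,0],"turn":[0,0,0],"hand":0.25}

```text
time_s: 8.5
position: [0.448, 0.325, 0.0386]
ee_rot: [179.4, 34.4, 170.0]
wrist_force: [-0.5, -0.1, 0.0]
opening: 0.0211
grip_force: 0.0
```

Emit:
move_arm:
  plan:
    - {"delta_pos":[0,0,0],"turn":[0,0,0],"hand":0.3}
    - {"delta_pos":[0,0,0],"turn":[0,0,0],"hand":0.3}
    - {"delta_pos":[0,0,-0.5],"turn":[0,0,0],"hand":0.3}
    - {"delta_pos":[0,0,-1],"turn":[0,0,0],"hand":0.3}
    - {"delta_pos":[0,0,-1],"turn":[0,0,0],"hand":0.5}

```text
time_s: 9.0
position: [0.3908, 0.3336, 0.1194]
ee_rot: [179.7, 34.2, 170.2]
wrist_force: [0.9, 0.1, 1.0]
opening: 0.0388
grip_force: 0.0
```

```bash
cat > tray.py <<'E'
from h import *; import sys
np.set_printoptions(precision=4,suppress=True)
for n in ["top","scene"]:
    s,c,W=grab(n,sys.argv[1]+n); px=c["pixels"].astype(int)
    e=np.array([.985,-.17]); f=np.array([.17,.985]); q=W[...,:2]-[.4905,.2717]; u=q@e; v=q@f
    m=(abs(u)<.106)&(abs(v)<.076)&(px.max(-1)<75)&(W[...,2]<.2)
    for k in comps(m,30):
        r=cv2.minAreaRect(np.stack([u[k],v[k]],1).astype(np.float32)*1000); print(n,k.sum(),"uv",np.round(r[0]),np.round(r[1]),round(r[2]),"z",np.percentile(W[k][:,2],[5,50,95]))
E
python3 tray.py t4; python3 look.py l4 top; python3 - <<'E'
from h import *; import cell
T=TM(cell.read_state()); T=plan(T,[.45,.26,.25],rot(180,0)); plan(T,[.60,.03,.25])
E
```

```text
top 243 uv [27. 40.] [ 13. 100.] 88 z [0.011  0.0184 0.0224]
top 105 uv [-50.  42.] [13. 43.] 87 z [0.0124 0.0184 0.0226]
scene 51 uv [-48.  43.] [12. 40.] 86 z [0.0173 0.0196 0.0212]
scene 202 uv [29. 40.] [ 14. 104.] 88 z [0.0128 0.0191 0.0217]
[0.3909 0.3358 0.1228] [179.1692  34.3966 170.0048] [ 56.1578  20.007  119.0758 -54.9888  38.5814  19.5209] 9.1
top rim px 355 211 [621.3  35.2] [60.4 60.2] 8.8 z 0.10054390387170509
top rim px 362 290 [439.1  23.2] [58.7 61.1] 0.5 z 0.10046716695028723
top  marker px 350 199 91 [0.6313 0.0496 0.1096] [0.6504 0.0531 0.1517] at z.13 [0.6405 0.0513 0.13  ]
top  marker px 364 219 48 [0.6095 0.0247 0.1098] [0.5917 0.0226 0.1511] at z.13 [0.6008 0.0237 0.13  ]
turn x8 [-0.06  0.94 -0.26]
shift x4 [-0.37 -0.47 -0.8 ]
shift x7 [-0.54 -0.82 -0.  ]
```

```bash
python3 - <<'E'
from h import *; import cell
T=TM(cell.read_state()); R=rot(189,-20); g=np.array([.594,.0215,.132]);T=plan(T,[.44,.27,.27]); T=plan(T,[.58,.1,.26],R); T=plan(T,g-.08*R[:,2]); plan(T,g)
E
```

```text
shift x4 [-0.83 -0.34 -0.56]
turn x12 [-0.03  0.98 -0.35]
shift x5 [-0.54 -0.95 -0.14]
shift x3 [-0.38 -0.66  0.33]
shift x2 [-0. -0.  1.]
```

Emit:
move_arm:
  plan:
    - {"delta_pos":[-0.83,-0.34,-0.56],"turn":[0,0,0],"hand":0.5}
    - {"delta_pos":[-0.83,-0.34,-0.56],"turn":[0,0,0],"hand":0.5}
    - {"delta_pos":[-0.83,-0.34,-0.56],"turn":[0,0,0],"hand":0.5}
    - {"delta_pos":[-0.83,-0.34,-0.56],"turn":[0,0,0],"hand":0.5}
    - {"delta_pos":[0,0,0],"turn":[-0.03,0.98,-0.35],"hand":0.5}

```text
time_s: 9.65
position: [0.4424, 0.2687, 0.2709]
ee_rot: [-179.7, 30.0, 172.0]
wrist_force: [0.6, -0.5, -0.9]
opening: 0.0423
grip_force: 0.0
```

Emit:
move_arm:
  plan:
    - {"delta_pos":[0,0,0],"turn":[-0.03,0.98,-0.35],"hand":0.5}
    - {"delta_pos":[0,0,0],"turn":[-0.03,0.98,-0.35],"hand":0.5}
    - {"delta_pos":[0,0,0],"turn":[-0.03,0.98,-0.35],"hand":0.5}
    - {"delta_pos":[0,0,0],"turn":[-0.03,0.98,-0.35],"hand":0.5}
    - {"delta_pos":[0,0,0],"turn":[-0.03,0.98,-0.35],"hand":0.5}

```text
time_s: 10.15
position: [0.4414, 0.2686, 0.2666]
ee_rot: [-177.6, 6.9, 179.8]
wrist_force: [0.3, 0.3, -0.9]
opening: 0.0426
grip_force: 0.0
```

Emit:
move_arm:
  plan:
    - {"delta_pos":[0,0,0],"turn":[-0.03,0.98,-0.35],"hand":0.5}
    - {"delta_pos":[0,0,0],"turn":[-0.03,0.98,-0.35],"hand":0.5}
    - {"delta_pos":[0,0,0],"turn":[-0.03,0.98,-0.35],"hand":0.5}
    - {"delta_pos":[0,0,0],"turn":[-0.03,0.98,-0.35],"hand":0.5}
    - {"delta_pos":[0,0,0],"turn":[-0.03,0.98,-0.35],"hand":0.5}

```text
time_s: 10.65
position: [0.4417, 0.2685, 0.2663]
ee_rot: [-178.9, -15.9, -172.9]
wrist_force: [-0.1, 0.3, -0.1]
opening: 0.0427
grip_force: 0.0
```

Emit:
move_arm:
  plan:
    - {"delta_pos":[0,0,0],"turn":[-0.03,0.98,-0.35],"hand":0.5}
    - {"delta_pos":[-0.54,-0.95,-0.14],"turn":[0,0,0],"hand":0.5}
    - {"delta_pos":[-0.54,-0.95,-0.14],"turn":[0,0,0],"hand":0.5}
    - {"delta_pos":[-0.54,-0.95,-0.14],"turn":[0,0,0],"hand":0.5}
    - {"delta_pos":[-0.54,-0.95,-0.14],"turn":[0,0,0],"hand":0.5}

```text
time_s: 11.15
position: [0.5535, 0.1308, 0.2579]
ee_rot: [-179.5, -20.3, -171.3]
wrist_force: [0.4, 0.4, -0.1]
opening: 0.0425
grip_force: 0.0
```

Emit:
move_arm:
  plan:
    - {"delta_pos":[-0.54,-0.95,-0.14],"turn":[0,0,0],"hand":0.5}
    - {"delta_pos":[0,0,0],"turn":[0,0,0],"hand":0.5}

```text
time_s: 11.35
position: [0.5837, 0.0934, 0.2549]
ee_rot: [-179.3, -20.2, -171.7]
wrist_force: [-0.4, 0.5, -0.8]
opening: 0.0427
grip_force: 0.0
```

```bash
python3 look.py l5 wrist top;  python3 - <<'E'
from h import *; import cell
T=TM(cell.read_state()); R=rot(189,-20); g=np.array([.594,.0215,.132]);T=plan(T,g-.08*R[:,2],R); plan(T,g)
E
```

```text
[0.5837 0.0934 0.2549] [-179.3439  -20.2016 -171.6584] [  5.8929  29.276   69.3854  -1.5316 101.4929 -92.604 ] 11.35
wrist rim px 261 116 [439.2  22.6] [60.7 60.1] 1.9 z 0.09912361056518104
wrist rim px 242 311 [621.3  34.7] [59.4 59.3] 9.0 z 0.09915686387066713
wrist  marker px 218 297 601 [0.6072 0.0259 0.1101] [0.591  0.0217 0.1501] at z.13 [0.5992 0.0238 0.13  ]
wrist  marker px 260 366 12 [0.6454 0.0573 0.1135] [0.6486 0.0579 0.1241] at z.13 [0.6504 0.0582 0.13  ]
wrist  marker px 252 393 18 [0.6579 0.0586 0.1446] [0.6558 0.0574 0.1472] at z.13 [0.6702 0.0652 0.13  ]
[0.5818 0.0959 0.2554] [-179.5102  -20.2993 -171.5226] [  6.0495  29.1876  69.508   -1.3591 101.5643 -92.5502] 11.4
turn x1 [-0.06 -0.07 -0.08]
shift x3 [-0.36 -0.64  0.3 ]
shift x2 [-0. -0.  1.]
```

Emit:
move_arm:
  plan:
    - {"delta_pos":[-0.36,-0.64,0.3],"turn":[-0.06,-0.07,-0.08],"hand":0.5}
    - {"delta_pos":[-0.36,-0.64,0.3],"turn":[0,0,0],"hand":0.5}
    - {"delta_pos":[-0.36,-0.64,0.3],"turn":[0,0,0],"hand":0.5}
    - {"delta_pos":[0,0,0],"turn":[0,0,0],"hand":0.5}

```text
time_s: 11.85
position: [0.6198, 0.0259, 0.2063]
ee_rot: [-180.0, -20.1, -170.9]
wrist_force: [0.5, -0.5, 0.3]
opening: 0.0422
grip_force: 0.0
```

```bash
python3 - <<'E'
from h import *; import cell
T=TM(cell.read_state()); R=rot(189,-20); g=np.array([.594,.022,.132]);plan(T,g,R)
E
```

```text
turn x1 [-0.02 -0.02  0.02]
shift x2 [-0.01  0.    0.98]
```

Emit:
move_arm:
  plan:
    - {"delta_pos":[0,0,0.98],"turn":[0,0,0],"hand":0.5}
    - {"delta_pos":[0,0,0.98],"turn":[0,0,0],"hand":0.5}
    - {"delta_pos":[0,0,0],"turn":[0,0,0],"hand":0.5}
    - {"delta_pos":[0,0,0],"turn":[0,0,0],"hand":0}
    - {"delta_pos":[0,0,0],"turn":[0,0,0],"hand":0}

```text
time_s: 12.35
position: [0.5961, 0.0244, 0.1378]
ee_rot: [-180.0, -19.6, -170.7]
wrist_force: [0.8, -1.3, 0.6]
opening: 0.0146
grip_force: 5.3
```

Emit:
move_arm:
  plan:
    - {"delta_pos":[0,0,0],"turn":[0,0,0],"hand":0}
    - {"delta_pos":[0,0,0],"turn":[0,0,0],"hand":0}
    - {"delta_pos":[0,0,0],"turn":[0,0,0],"hand":0}

```text
time_s: 12.65
position: [0.5959, 0.0239, 0.1374]
ee_rot: [180.0, -19.6, -170.8]
wrist_force: [1.9, 1.1, 5.2]
opening: 0.0132
grip_force: 53.5
```

```bash
python3 - <<'E'
from h import *; import cell
s=cell.read_state();T=TM(s); print(s["grip_force"]); plan(T,s["position"]+[0,0,.20])
E
```

```text
53.540316224098206
shift x5 [ 0.33  0.   -0.94]
```

Emit:
move_arm:
  plan:
    - {"delta_pos":[0.17,0,-0.47],"turn":[0,0,0],"hand":0}
    - {"delta_pos":[0.33,0,-0.94],"turn":[0,0,0],"hand":0}
    - {"delta_pos":[0.33,0,-0.94],"turn":[0,0,0],"hand":0}
    - {"delta_pos":[0.33,0,-0.94],"turn":[0,0,0],"hand":0}
    - {"delta_pos":[0.33,0,-0.94],"turn":[0,0,0],"hand":0}

```text
time_s: 13.15
position: [0.5952, 0.0236, 0.317]
ee_rot: [180.0, -19.8, -170.8]
wrist_force: [0.9, -0.9, -0.8]
opening: 0.0131
grip_force: 52.9
```

```bash
python3 held.py h3;  python3 look.py l6 top; python3 - <<'E'
from h import *; import cell
s=cell.read_state();T=TM(s); T=plan(T,None,rot(189,42)); T=plan(T,[.46,.12,.28]);  T=plan(T,[.44,.28,.15],rot(170.2,42)); plan(T,[.438,.28,.035])
E
```

```text
[0.5952 0.0236 0.317 ] [ 179.9747  -19.8053 -170.793 ] [  0.0258  27.5151  63.5915  -3.2406 108.4406 -99.6724] 52.85658538341522 0.013142568711475712
scene 262 210 428 tool [-0.0256 -0.002   0.0256] [-0.0876 -0.0016  0.1006] ang from +z: -39.58026274550373 world [0.6108 0.0241 0.2843] [0.6432 0.0298 0.1926]
[0.5978 0.0236 0.3217] [-179.9012  -19.1426 -170.8367] [  0.0278  27.2504  63.2028  -3.2487 108.4215 -99.6665] 13.25
top rim px 345 211 [617.5  58. ] [59.6 13.8] 9.1 z 0.10051552178999257
top rim px 350 291 [437.7  46.4] [56.5 14.9] 2.0 z 0.10050714935251581
top  marker px 348 200 21 [0.6334 0.0549 0.1118] [0.6475 0.058  0.149 ] at z.13 [0.6403 0.0564 0.13  ]
turn x14 [-0.   -0.96  0.  ]
shift x4 [ 0.72  0.73 -0.32]
turn x4 [ 0.69 -0.    0.76]
shift x5 [0.61 0.77 0.33]
shift x3 [ 0.65 -0.    0.7 ]
```

Emit:
move_arm:
  plan:
    - {"delta_pos":[0,0,0],"turn":[0,-0.96,0],"hand":0}
    - {"delta_pos":[0,0,0],"turn":[0,-0.96,0],"hand":0}
    - {"delta_pos":[0,0,0],"turn":[0,-0.96,0],"hand":0}
    - {"delta_pos":[0,0,0],"turn":[0,-0.96,0],"hand":0}
    - {"delta_pos":[0,0,0],"turn":[0,-0.96,0],"hand":0}

```text
time_s: 13.8
position: [0.5946, 0.0237, 0.3135]
ee_rot: [179.9, 2.2, -170.8]
wrist_force: [-0.1, 0.1, -0.7]
opening: 0.0126
grip_force: 52.9
```

Emit:
move_arm:
  plan:
    - {"delta_pos":[0,0,0],"turn":[0,-0.96,0],"hand":0}
    - {"delta_pos":[0,0,0],"turn":[0,-0.96,0],"hand":0}
    - {"delta_pos":[0,0,0],"turn":[0,-0.96,0],"hand":0}
    - {"delta_pos":[0,0,0],"turn":[0,-0.96,0],"hand":0}
    - {"delta_pos":[0,0,0],"turn":[0,-0.96,0],"hand":0}

```text
time_s: 14.3
position: [0.5943, 0.0237, 0.3134]
ee_rot: [179.9, 24.2, -170.8]
wrist_force: [1.1, 0.7, -0.8]
opening: 0.0131
grip_force: 52.9
```

Emit:
move_arm:
  plan:
    - {"delta_pos":[0,0,0],"turn":[0,-0.96,0],"hand":0}
    - {"delta_pos":[0,0,0],"turn":[0,-0.96,0],"hand":0}
    - {"delta_pos":[0,0,0],"turn":[0,-0.96,0],"hand":0}
    - {"delta_pos":[0,0,0],"turn":[0,-0.96,0],"hand":0}
    - {"delta_pos":[0.72,0.73,-0.32],"turn":[0,0,0],"hand":0}

```text
time_s: 14.8
position: [0.5623, 0.0454, 0.3045]
ee_rot: [180.0, 41.9, -171.1]
wrist_force: [-0.7, 1.2, -0.5]
opening: 0.013
grip_force: 52.7
```

Emit:
move_arm:
  plan:
    - {"delta_pos":[0.72,0.73,-0.32],"turn":[0,0,0],"hand":0}
    - {"delta_pos":[0.72,0.73,-0.32],"turn":[0,0,0],"hand":0}
    - {"delta_pos":[0.72,0.73,-0.32],"turn":[0,0,0],"hand":0}
    - {"delta_pos":[0,0,0],"turn":[0.69,0,0.76],"hand":0}
    - {"delta_pos":[0,0,0],"turn":[0.69,0,0.76],"hand":0}

```text
time_s: 15.3
position: [0.4599, 0.1152, 0.2733]
ee_rot: [-179.9, 40.9, -176.1]
wrist_force: [-0.4, 0.4, -0.2]
opening: 0.0128
grip_force: 52.8
```

Emit:
move_arm:
  plan:
    - {"delta_pos":[0,0,0],"turn":[0.69,0,0.76],"hand":0}
    - {"delta_pos":[0,0,0],"turn":[0.69,0,0.76],"hand":0}
    - {"delta_pos":[0.6,0.77,0.33],"turn":[0,0,0],"hand":0}
    - {"delta_pos":[0.6,0.77,0.33],"turn":[0,0,0],"hand":0}
    - {"delta_pos":[0.6,0.77,0.33],"turn":[0,0,0],"hand":0}

```text
time_s: 15.8
position: [0.4424, 0.1873, 0.2118]
ee_rot: [-179.6, 40.4, 176.9]
wrist_force: [0.4, 0.1, -1.1]
opening: 0.0128
grip_force: 52.8
```

```bash
python3 held.py h4; python3 - <<'E'
from h import *; import cell
s=cell.read_state();T=TM(s); T=plan(T,[.4334,.2816,.10],rot(170.2,43)); plan(T,[.4334,.2816,.035])
E
```

```text
[0.4424 0.1873 0.2118] [-179.5861   40.413   176.9474] [ 35.0533   4.4767 126.7803 -59.5085  28.0904  -2.7855] 52.815640568733215 0.012801450562785066
scene 350 205 277 tool [-0.0287 -0.002   0.027 ] [-0.0905 -0.0018  0.1055] ang from +z: -38.225013804946855 world [0.4815 0.183  0.2098] [0.5793 0.1775 0.1901]
top 290 246 305 tool [-0.0856  0.0025  0.1035] [-0.0241  0.002   0.0282] ang from +z: 140.76288762017197 world [0.5745 0.182  0.1884] [0.479  0.1872 0.2058]
turn x2 [ 0.45 -0.31  0.59]
shift x4 [0.57 0.56 0.4 ]
shift x2 [ 0.55 -0.    0.59]
```

```bash
python3 - <<'E'
from h import *; import cell
s=cell.read_state();T=TM(s); T=plan(T,[.4462,.2794,.11],rot(170.2,40)); plan(T,[.4462,.2794,.036])
E
```

```text
turn x2 [0.44 0.01 0.6 ]
shift x3 [0.6  0.75 0.58]
shift x2 [ 0.59 -0.    0.71]
```

Emit:
move_arm:
  plan:
    - {"delta_pos":[0,0,0],"turn":[0.44,0,0.6],"hand":0}
    - {"delta_pos":[0,0,0],"turn":[0.44,0,0.6],"hand":0}
    - {"delta_pos":[0.6,0.75,0.58],"turn":[0,0,0],"hand":0}
    - {"delta_pos":[0.6,0.75,0.58],"turn":[0,0,0],"hand":0}
    - {"delta_pos":[0.6,0.75,0.58],"turn":[0,0,0],"hand":0}

```text
time_s: 16.4
position: [0.45, 0.2777, 0.113]
ee_rot: [179.8, 40.5, 169.7]
wrist_force: [0.8, -0.2, 0.3]
opening: 0.0131
grip_force: 52.8
```

Emit:
move_arm:
  plan:
    - {"delta_pos":[0,0,0],"turn":[0,0,0],"hand":0}

```text
time_s: 16.5
position: [0.4495, 0.2799, 0.1079]
ee_rot: [-179.7, 40.1, 170.3]
wrist_force: [-0.2, -0.2, -0.5]
opening: 0.0128
grip_force: 52.7
```

```bash
python3 - <<'E'
from h import *; import cell
s=cell.read_state();T=TM(s);print(s["joints"]); T=plan(T,[.4462,.2794,.036],rot(170.2,40))
E
```

```text
[ 48.52319438  23.1917734  123.88646614 -76.24234591  34.46437198
  34.61434783]
turn x1 [-0.04  0.02  0.01]
shift x2 [ 0.61 -0.01  0.66]
```

Emit:
move_arm:
  plan:
    - {"delta_pos":[0.5,0,0.5],"turn":[0,0,0],"hand":0}
    - {"delta_pos":[0.5,0,0.5],"turn":[0,0,0],"hand":0}
    - {"delta_pos":[0.2,0,0.3],"turn":[0,0,0],"hand":0}
    - {"delta_pos":[0,0,0],"turn":[0,0,0],"hand":0}

```text
time_s: 16.9
position: [0.4469, 0.2908, 0.0607]
ee_rot: [-178.7, 39.1, 169.8]
wrist_force: [0.3, -0.4, -0.1]
opening: 0.0129
grip_force: 52.7
```

```bash
python3 - <<'E'
from h import *; import cell
s=cell.read_state();T=TM(s);print(s["joints"],s["wrist_force"]); T=plan(T,[.4462,.2794,.036],rot(170.2,40))
E
```

```text
[ 49.88493417  29.43606561 123.97907619 -81.5087769   34.36003398
  43.91488184] [ 0.33093288 -0.37547687 -0.05137354]
turn x1 [-0.34 -0.19 -0.07]
shift x1 [ 0.37 -0.28  0.49]
```

```bash
python3 - <<'E'
from h import *; import cell
s=cell.read_state();T=TM(s);T=plan(T,s["position"]+[.004,-.02,.04]); T=plan(T,[.450,.268,.046],rot(180,36))
E
```

```text
shift x1 [-0.78 -0.49 -0.65]
turn x2 [-0.82  0.33 -0.89]
shift x2 [ 0.41 -0.04  0.55]
```

Emit:
move_arm:
  plan:
    - {"delta_pos":[-0.4,-0.25,-0.33],"turn":[0,0,0],"hand":0}
    - {"delta_pos":[-0.4,-0.25,-0.33],"turn":[0,0,0],"hand":0}
    - {"delta_pos":[0,0,0],"turn":[-0.82,0.33,-0.89],"hand":0}
    - {"delta_pos":[0,0,0],"turn":[-0.82,0.33,-0.89],"hand":0}
    - {"delta_pos":[0,0,0],"turn":[0,0,0],"hand":0}

```text
time_s: 17.4
position: [0.4509, 0.2679, 0.104]
ee_rot: [179.9, 36.2, 179.8]
wrist_force: [0.8, -0.7, -0.4]
opening: 0.0128
grip_force: 52.8
```

```bash
python3 - <<'E'
from h import *; import cell
s=cell.read_state();T=TM(s);print(s["joints"],s["wrist_force"]); T=plan(T,[.450,.268,.046],rot(180,36))
E
```

```text
[ 41.08703208  20.46398843 126.83141597 -80.94057934  23.12342522
  25.48717994] [ 0.75665723 -0.72555354 -0.35200855]
turn x1 [ 0.    0.04 -0.04]
shift x2 [0.44 0.   0.58]
```

```bash
python3 - <<'E'
from h import *; import cell
s=cell.read_state();T=TM(s); T=plan(T,[.50,.262,.24]);T=plan(T,None,rot(180,0))
E
```

```text
shift x4 [-0.75 -0.03 -0.5 ]
turn x8 [ 0.    0.99 -0.  ]
```

Emit:
move_arm:
  plan:
    - {"delta_pos":[-0.75,-0.03,-0.5],"turn":[0,0,0],"hand":0}
    - {"delta_pos":[-0.75,-0.03,-0.5],"turn":[0,0,0],"hand":0}
    - {"delta_pos":[-0.75,-0.03,-0.5],"turn":[0,0,0],"hand":0}
    - {"delta_pos":[-0.75,-0.03,-0.5],"turn":[0,0,0],"hand":0}
    - {"delta_pos":[0,0,0],"turn":[0,0.99,0],"hand":0}

```text
time_s: 17.9
position: [0.4962, 0.2664, 0.2258]
ee_rot: [179.9, 31.8, 179.8]
wrist_force: [0.7, -0.1, -1.0]
opening: 0.0126
grip_force: 52.7
```

Emit:
move_arm:
  plan:
    - {"delta_pos":[0,0,0],"turn":[0,0.99,0],"hand":0}
    - {"delta_pos":[0,0,0],"turn":[0,0.99,0],"hand":0}
    - {"delta_pos":[0,0,0],"turn":[0,0.99,0],"hand":0}
    - {"delta_pos":[0,0,0],"turn":[0,0.99,0],"hand":0}
    - {"delta_pos":[0,0,0],"turn":[0,0.99,0],"hand":0}

```text
time_s: 18.4
position: [0.4945, 0.2658, 0.2223]
ee_rot: [-180.0, 8.7, 179.8]
wrist_force: [0.6, 0.9, -1.1]
opening: 0.0132
grip_force: 52.7
```

Emit:
move_arm:
  plan:
    - {"delta_pos":[0,0,0],"turn":[0,0.99,0],"hand":0}
    - {"delta_pos":[0,0,0],"turn":[0,0.99,0],"hand":0}
    - {"delta_pos":[0,0,0],"turn":[0,0,1],"hand":0}
    - {"delta_pos":[0,0,0],"turn":[0,0,1],"hand":0}
    - {"delta_pos":[0,0,0],"turn":[0,0,1],"hand":0}

```text
time_s: 18.9
position: [0.4947, 0.2657, 0.2216]
ee_rot: [-179.9, -0.2, 165.8]
wrist_force: [-0.8, 1.1, 0.0]
opening: 0.0128
grip_force: 52.8
```

Emit:
move_arm:
  plan:
    - {"delta_pos":[0,0,0],"turn":[0,0,1],"hand":0}
    - {"delta_pos":[0,0,0],"turn":[0,0,1],"hand":0}
    - {"delta_pos":[0,0,0],"turn":[0,0,1],"hand":0}
    - {"delta_pos":[0,0,0],"turn":[0,0,1],"hand":0}
    - {"delta_pos":[0,0,0],"turn":[0,0,1],"hand":0}

```text
time_s: 19.4
position: [0.4944, 0.2658, 0.2218]
ee_rot: [-179.8, -0.1, 142.9]
wrist_force: [-0.1, -0.3, 0.3]
opening: 0.0128
grip_force: 52.8
```

Emit:
move_arm:
  plan:
    - {"delta_pos":[0,0,0],"turn":[0,0,1],"hand":0}
    - {"delta_pos":[0,0,0],"turn":[0,0,1],"hand":0}
    - {"delta_pos":[0,0,0],"turn":[0,0,1],"hand":0}
    - {"delta_pos":[0,0,0],"turn":[0,0,1],"hand":0}
    - {"delta_pos":[0,0,0],"turn":[0,0,1],"hand":0}

```text
time_s: 19.9
position: [0.4944, 0.2658, 0.2218]
ee_rot: [-179.8, -0.0, 120.0]
wrist_force: [-0.2, -0.1, -0.8]
opening: 0.0126
grip_force: 52.8
```

Emit:
move_arm:
  plan:
    - {"delta_pos":[0,0,0],"turn":[0,0,1],"hand":0}
    - {"delta_pos":[0,0,0],"turn":[0,0,1],"hand":0}
    - {"delta_pos":[0,0,0],"turn":[0,0,1],"hand":0}
    - {"delta_pos":[0,0,0],"turn":[0,0,1],"hand":0}
    - {"delta_pos":[0,0,0],"turn":[0,0,1],"hand":0}

```text
time_s: 20.4
position: [0.4944, 0.2658, 0.2218]
ee_rot: [-179.8, 0.1, 97.1]
wrist_force: [0.5, -0.2, 0.2]
opening: 0.0129
grip_force: 52.8
```

Emit:
move_arm:
  plan:
    - {"delta_pos":[0,0,0],"turn":[0,0,1],"hand":0}
    - {"delta_pos":[0,0,0],"turn":[0,0,1],"hand":0}
    - {"delta_pos":[0,0,0],"turn":[0,0,1],"hand":0}
    - {"delta_pos":[0,0,0],"turn":[0,0,1],"hand":0}
    - {"delta_pos":[0,0,0],"turn":[0,0,1],"hand":0}

```text
time_s: 20.9
position: [0.4944, 0.2658, 0.2218]
ee_rot: [-179.8, 0.1, 74.2]
wrist_force: [0.6, -0.6, 0.1]
opening: 0.0131
grip_force: 52.8
```

Emit:
move_arm:
  plan:
    - {"delta_pos":[0,0,0],"turn":[0,0,1],"hand":0}
    - {"delta_pos":[0,0,0],"turn":[0,0,1],"hand":0}
    - {"delta_pos":[0,0,0],"turn":[0,0,1],"hand":0}
    - {"delta_pos":[0,0,0],"turn":[0,0,1],"hand":0}
    - {"delta_pos":[0,0,0],"turn":[0,0,1],"hand":0}

```text
time_s: 21.4
position: [0.4944, 0.2658, 0.2218]
ee_rot: [-179.9, 0.2, 51.3]
wrist_force: [-0.0, -0.7, -0.3]
opening: 0.0124
grip_force: 52.8
```

Emit:
move_arm:
  plan:
    - {"delta_pos":[0,0,0],"turn":[0,0,1],"hand":0}
    - {"delta_pos":[0,0,0],"turn":[0,0,1],"hand":0}
    - {"delta_pos":[0,0,0],"turn":[0,0,1],"hand":0}
    - {"delta_pos":[0,0,0],"turn":[0,0,1],"hand":0}
    - {"delta_pos":[0,0,0],"turn":[0,0,1],"hand":0}

```text
time_s: 21.9
position: [0.4944, 0.2658, 0.2218]
ee_rot: [-180.0, 0.2, 28.4]
wrist_force: [-0.0, -0.3, -0.2]
opening: 0.0132
grip_force: 52.8
```

```bash
python3 held.py h5; python3 - <<'E'
from h import *; import cell
s=cell.read_state();T=TM(s);print(s["joints"],s["wrist_force"]);T=plan(T,None,rot(-9.8,43)); T=plan(T,[.5476,.2618,.12]);T=plan(T,[.5476,.2618,.035]);
E
```

```text
[0.4944 0.2658 0.2218] [-179.9684    0.2321   28.3595] [23.9452 17.9403 90.1657  0.0143 72.1278 85.5813] 52.79810607433319 0.01321437345363473
scene 377 201 160 tool [-0.0138  0.009   0.0256] [-0.08    0.0088  0.1039] ang from +z: -40.1780883637622 world [0.4864 0.2513 0.1963] [0.4278 0.2199 0.1182]
top 265 286 200 tool [-0.0268  0.0008  0.0271] [-0.0884  0.0006  0.1016] ang from +z: -39.59825368733767 world [0.4711 0.2523 0.1948] [0.4165 0.2232 0.1206]
[ 2.39435084e+01  1.79472750e+01  9.01634610e+01 -4.99014551e-03
  7.20950134e+01  8.53972576e+01] [-0.79974554  0.09311634 -0.507179  ]
turn x9 [ 0.35 -1.    0.88]
shift x3 [ 0.9  -0.04  0.32]
shift x2 [ 0.72 -0.    0.78]
```

Emit:
move_arm:
  plan:
    - {"delta_pos":[0,0,0],"turn":[0.35,-1,0.88],"hand":0}
    - {"delta_pos":[0,0,0],"turn":[0.35,-1,0.88],"hand":0}
    - {"delta_pos":[0,0,0],"turn":[0.35,-1,0.88],"hand":0}
    - {"delta_pos":[0,0,0],"turn":[0.35,-1,0.88],"hand":0}
    - {"delta_pos":[0,0,0],"turn":[0.35,-1,0.88],"hand":0}

```text
time_s: 22.5
position: [0.4955, 0.2661, 0.2222]
ee_rot: [-176.0, 24.1, 8.9]
wrist_force: [-0.3, -0.3, 0.0]
opening: 0.0128
grip_force: 52.9
```

Emit:
move_arm:
  plan:
    - {"delta_pos":[0,0,0],"turn":[0.35,-1,0.88],"hand":0}
    - {"delta_pos":[0,0,0],"turn":[0.35,-1,0.88],"hand":0}
    - {"delta_pos":[0,0,0],"turn":[0.35,-1,0.88],"hand":0}
    - {"delta_pos":[0,0,0],"turn":[0.35,-1,0.88],"hand":0}
    - {"delta_pos":[0.9,-0.04,0.32],"turn":[0,0,0],"hand":0}

```text
time_s: 23.0
position: [0.5143, 0.2641, 0.1897]
ee_rot: [-179.7, 43.0, -9.4]
wrist_force: [1.1, -0.6, -0.4]
opening: 0.0127
grip_force: 52.8
```

Emit:
move_arm:
  plan:
    - {"delta_pos":[0.9,-0.04,0.32],"turn":[0,0,0],"hand":0}
    - {"delta_pos":[0,0,0],"turn":[0,0,0],"hand":0}

```text
time_s: 23.2
position: [0.5308, 0.2619, 0.1487]
ee_rot: [179.9, 43.3, -9.7]
wrist_force: [-1.3, -0.4, -0.8]
opening: 0.0128
grip_force: 52.9
```

```bash
python3 - <<'E'
from h import *; import cell
s=cell.read_state();T=TM(s);print(s["joints"],s["wrist_force"]);T=plan(T,[.5476,.2618,.035],rot(-9.8,43))
E
```

```text
[ 13.0696714   44.10607491  66.95161717  16.22414541 109.27453953
 112.46420369] [-1.26114344 -0.39216428 -0.83881481]
turn x1 [0.04 0.08 0.01]
shift x3 [ 0.75 -0.02  0.6 ]
```

Emit:
move_arm:
  plan:
    - {"delta_pos":[0.75,-0.02,0.6],"turn":[0,0,0],"hand":0}
    - {"delta_pos":[0.75,-0.02,0.6],"turn":[0,0,0],"hand":0}
    - {"delta_pos":[0.6,0,0.5],"turn":[0,0,0],"hand":0}
    - {"delta_pos":[0,0,0],"turn":[0,0,0],"hand":0}

```text
time_s: 23.6
position: [0.5439, 0.2616, 0.0442]
ee_rot: [179.9, 43.4, -9.6]
wrist_force: [-1.2, 0.3, -0.1]
opening: 0.0129
grip_force: 52.9
```

```bash
python3 - <<'E'
from h import *; import cell
s=cell.read_state();T=TM(s);print(s["joints"],s["wrist_force"]);T=plan(T,[.5476,.2618,.035],rot(-9.8,43))
E
```

```text
[ 12.84823371  50.97003452  68.31152156  15.43637161 101.43968328
 109.87913355] [-1.2282905   0.33150088 -0.14530801]
turn x1 [0.05 0.08 0.03]
shift x1 [ 0.22 -0.02  0.11]
```

Release it.

Emit:
move_arm:
  plan:
    - {"delta_pos":[0.22,-0.02,0.11],"turn":[0,0,0],"hand":0}
    - {"delta_pos":[0,0,0],"turn":[0,0,0],"hand":0}
    - {"delta_pos":[0,0,0],"turn":[0,0,0],"hand":0.1}
    - {"delta_pos":[0,0,0],"turn":[0,0,0],"hand":0.25}
    - {"delta_pos":[0,0,0],"turn":[0,0,0],"hand":0.3}

```text
time_s: 24.1
position: [0.5501, 0.2622, 0.0385]
ee_rot: [-179.9, 42.9, -9.5]
wrist_force: [-0.4, -0.2, -0.0]
opening: 0.0257
grip_force: 0.0
```

Emit:
move_arm:
  plan:
    - {"delta_pos":[0,0,0],"turn":[0,0,0],"hand":0.3}
    - {"delta_pos":[0,0,-0.5],"turn":[0,0,0],"hand":0.3}
    - {"delta_pos":[0,0,-1],"turn":[0,0,0],"hand":0.3}
    - {"delta_pos":[0,0,-1],"turn":[0,0,0],"hand":0.4}
    - {"delta_pos":[0,0,-1],"turn":[0,0,0],"hand":0.5}

```text
time_s: 24.6
position: [0.6443, 0.2458, 0.1411]
ee_rot: [-180.0, 43.0, -9.6]
wrist_force: [1.2, 1.1, 0.2]
opening: 0.0426
grip_force: 0.0
```

```bash
python3 tray.py t6; python3 look.py l7 top; python3 - <<'E'
from h import *; import cell
s=cell.read_state();T=TM(s); print(s["joints"]); T=plan(T,[.56,.15,.26]); T=plan(T,None,rot(8,0))
E
```

```text
scene 38 uv [-53.  43.] [12. 33.] 87 z [0.0177 0.0197 0.0216]
scene 69 uv [59. -0.] [13. 42.] 89 z [0.0159 0.0193 0.0212]
scene 117 uv [55. 39.] [13. 56.] 88 z [0.0118 0.0192 0.0213]
[0.6485 0.2454 0.1438] [-179.6624   42.4079   -9.4905] [ 10.3583  52.6344  47.4852  15.6355 119.5221 112.7974] 24.7
top rim px 362 290 [439.   23.4] [59.  60.4] 1.0 z 0.10071206734929716
[ 10.40329183  52.68756737  47.82345446  15.62893738 119.38573268
 112.77599483]
shift x4 [-0.82  0.68 -0.25]
turn x10 [-0.15  0.92 -0.37]
```

```bash
python3 - <<'E'
from h import *; import cell
s=cell.read_state();T=TM(s); R=rot(9,-30); g=np.array([.648,.0515,.131]); T=plan(T,[.57,.13,.28]); T=plan(T,g-.08*R[:,2],R); plan(T,g)
E
```

```text
shift x5 [-0.67  0.63 -0.32]
turn x16 [-0.03  0.98 -0.27]
shift x3 [-0.15  0.75  0.68]
shift x2 [0. 0. 1.]
```

Emit:
move_arm:
  plan:
    - {"delta_pos":[-0.67,0.63,-0.32],"turn":[0,0,0],"hand":0.5}
    - {"delta_pos":[-0.67,0.63,-0.32],"turn":[0,0,0],"hand":0.5}
    - {"delta_pos":[-0.67,0.63,-0.32],"turn":[0,0,0],"hand":0.5}
    - {"delta_pos":[-0.67,0.63,-0.32],"turn":[0,0,0],"hand":0.5}
    - {"delta_pos":[-0.67,0.63,-0.32],"turn":[0,0,0],"hand":0.5}

```text
time_s: 25.25
position: [0.5669, 0.1303, 0.2776]
ee_rot: [180.0, 43.2, -9.6]
wrist_force: [0.7, -0.8, 0.6]
opening: 0.0425
grip_force: 0.0
```

Emit:
move_arm:
  plan:
    - {"delta_pos":[0,0,0],"turn":[-0.03,0.98,-0.27],"hand":0.5}
    - {"delta_pos":[0,0,0],"turn":[-0.03,0.98,-0.27],"hand":0.5}
    - {"delta_pos":[0,0,0],"turn":[-0.03,0.98,-0.27],"hand":0.5}
    - {"delta_pos":[0,0,0],"turn":[-0.03,0.98,-0.27],"hand":0.5}
    - {"delta_pos":[0,0,0],"turn":[-0.03,0.98,-0.27],"hand":0.5}

```text
time_s: 25.75
position: [0.5675, 0.131, 0.2766]
ee_rot: [-177.2, 20.3, -3.0]
wrist_force: [0.3, -0.1, 0.2]
opening: 0.0424
grip_force: 0.0
```

Emit:
move_arm:
  plan:
    - {"delta_pos":[0,0,0],"turn":[-0.03,0.98,-0.27],"hand":0.5}
    - {"delta_pos":[0,0,0],"turn":[-0.03,0.98,-0.27],"hand":0.5}
    - {"delta_pos":[0,0,0],"turn":[-0.03,0.98,-0.27],"hand":0.5}
    - {"delta_pos":[0,0,0],"turn":[-0.03,0.98,-0.27],"hand":0.5}
    - {"delta_pos":[0,0,0],"turn":[-0.03,0.98,-0.27],"hand":0.5}

```text
time_s: 26.25
position: [0.5671, 0.131, 0.2764]
ee_rot: [-177.1, -2.4, 2.1]
wrist_force: [-0.3, -0.1, 0.1]
opening: 0.0428
grip_force: 0.0
```

Emit:
move_arm:
  plan:
    - {"delta_pos":[0,0,0],"turn":[-0.03,0.98,-0.27],"hand":0.5}
    - {"delta_pos":[0,0,0],"turn":[-0.03,0.98,-0.27],"hand":0.5}
    - {"delta_pos":[0,0,0],"turn":[-0.03,0.98,-0.27],"hand":0.5}
    - {"delta_pos":[0,0,0],"turn":[-0.03,0.98,-0.27],"hand":0.5}
    - {"delta_pos":[0,0,0],"turn":[-0.03,0.98,-0.27],"hand":0.5}

```text
time_s: 26.75
position: [0.5668, 0.1309, 0.2761]
ee_rot: [-179.1, -25.1, 7.7]
wrist_force: [0.1, -0.7, -1.2]
opening: 0.043
grip_force: 0.0
```

Emit:
move_arm:
  plan:
    - {"delta_pos":[0,0,0],"turn":[-0.03,0.98,-0.27],"hand":0.5}
    - {"delta_pos":[0,0,0],"turn":[0,0,0],"hand":0.5}

```text
time_s: 26.95
position: [0.5634, 0.1305, 0.2739]
ee_rot: [-179.8, -29.2, 9.0]
wrist_force: [-0.6, 0.6, -0.4]
opening: 0.0425
grip_force: 0.0
```

```bash
python3 look.py l8 wrist top; python3 tray.py t8; python3 - <<'E'
from h import *; import cell
s=cell.read_state();T=TM(s); R=rot(9,-30); g=np.array([.648,.0515,.131]);  T=plan(T,g-.08*R[:,2],R); plan(T,g)
E
```

```text
[0.5634 0.1305 0.2739] [-179.8282  -29.1527    8.9737] [  8.659    5.1242 106.4337   0.5134  39.2917  89.3278] 26.95
wrist rim px 422 265 [621.4  34.7] [59.6 60.4] 9.1 z 0.09915657701986907
wrist rim px 443 460 [462.3   5.3] [14.9 23.3] 0.6 z 0.09894883605001448
wrist  marker px 419 238 703 [0.6342 0.0523 0.1097] [0.6505 0.0548 0.1499] at z.13 [0.6424 0.0535 0.13  ]
[0.5654 0.1307 0.2752] [-179.8109  -29.2316    8.9275] [  8.6432   5.1928 106.1767   0.5167  39.4012  89.3526] 27.0
top rim px 355 208 [621.4  35.1] [60.4 60.5] 9.0 z 0.10043751330863837
top  marker px 350 199 90 [0.6304 0.05   0.1094] [0.6497 0.0533 0.1516] at z.13 [0.6398 0.0516 0.13  ]
top 235 uv [27. 40.] [13. 99.] 88 z [0.0111 0.0181 0.0228]
top 99 uv [53. -1.] [13. 43.] 89 z [0.012  0.0189 0.0222]
top 233 uv [-24.  -1.] [13. 99.] 90 z [0.0127 0.0188 0.0225]
top 106 uv [-50.  43.] [13. 43.] 89 z [0.0129 0.0179 0.0232]
scene 137 uv [-22.  -1.] [95. 12.] 0 z [0.0174 0.0196 0.0215]
scene 52 uv [-49.  43.] [12. 36.] 87 z [0.0175 0.0194 0.0218]
scene 200 uv [30. 40.] [ 13. 104.] 88 z [0.0133 0.0194 0.0215]
scene 88 uv [55. -1.] [12. 44.] 90 z [0.0156 0.0197 0.0212]
turn x1 [-0.03  0.1  -0.02]
shift x3 [-0.14  0.76  0.66]
shift x2 [0. 0. 1.]
```

Emit:
move_arm:
  plan:
    - {"delta_pos":[-0.14,0.76,0.66],"turn":[0,0.1,0],"hand":0.5}
    - {"delta_pos":[-0.14,0.76,0.66],"turn":[0,0,0],"hand":0.5}
    - {"delta_pos":[-0.14,0.76,0.66],"turn":[0,0,0],"hand":0.5}
    - {"delta_pos":[0,0,0],"turn":[0,0,0],"hand":0.5}

```text
time_s: 27.55
position: [0.6089, 0.0419, 0.1969]
ee_rot: [-179.8, -29.7, 8.6]
wrist_force: [-0.3, 0.2, -0.9]
opening: 0.0429
grip_force: 0.0
```

```bash
python3 - <<'E'
from h import *; import cell
s=cell.read_state();T=TM(s); R=rot(9,-30); g=np.array([.6485,.052,.131]);  plan(T,g,R)
E
```

```text
turn x1 [-0.02  0.06 -0.07]
shift x2 [ 0.03 -0.05  0.97]
```

Emit:
move_arm:
  plan:
    - {"delta_pos":[0.03,-0.05,0.97],"turn":[0,0.06,-0.07],"hand":0.5}
    - {"delta_pos":[0.03,-0.05,0.97],"turn":[0,0,0],"hand":0.5}
    - {"delta_pos":[0,0,0],"turn":[0,0,0],"hand":0.5}
    - {"delta_pos":[0,0,0],"turn":[0,0,0],"hand":0}
    - {"delta_pos":[0,0,0],"turn":[0,0,0],"hand":0}

```text
time_s: 28.05
position: [0.6484, 0.0558, 0.1362]
ee_rot: [180.0, -30.4, 9.3]
wrist_force: [0.8, -0.2, 0.1]
opening: 0.0144
grip_force: 1.4
```

Emit:
move_arm:
  plan:
    - {"delta_pos":[0,0,0],"turn":[0,0,0],"hand":0}
    - {"delta_pos":[0,0,0],"turn":[0,0,0],"hand":0}
    - {"delta_pos":[0,0,0],"turn":[0,0,0],"hand":0}

```text
time_s: 28.35
position: [0.648, 0.0553, 0.1362]
ee_rot: [180.0, -30.4, 9.3]
wrist_force: [0.8, -0.6, 1.0]
opening: 0.013
grip_force: 52.3
```

Emit:
move_arm:
  plan:
    - {"delta_pos":[0.25,0,-0.43],"turn":[0,0,0],"hand":0}
    - {"delta_pos":[0.5,0,-0.86],"turn":[0,0,0],"hand":0}
    - {"delta_pos":[0.5,0,-0.86],"turn":[0,0,0],"hand":0}
    - {"delta_pos":[0.5,0,-0.86],"turn":[0,0,0],"hand":0}
    - {"delta_pos":[0.5,0,-0.86],"turn":[0,0,0],"hand":0}

```text
time_s: 28.85
position: [0.6467, 0.0552, 0.3159]
ee_rot: [180.0, -30.3, 9.3]
wrist_force: [1.1, 0.2, -0.5]
opening: 0.0131
grip_force: 52.2
```

```bash
python3 held.py h6; python3 look.py l9 top scene; python3 - <<'E'
from h import *; import cell
s=cell.read_state();T=TM(s);T=plan(T,[.60,.08,.32]);  T=plan(T,None,rot(-9.8,34)); c=np.array([.4905,.2717]);e=np.array([.985,-.17]);f=np.array([.17,.985]);p=c+.056*e-.044*f; print(p)
T=plan(T,[*p,.14]); plan(T,[*p,.035])
E
```

```text
[0.6467 0.0552 0.3159] [179.9624 -30.3481   9.2773] [-1.8851  8.4428 96.3429  7.8161 45.6021 74.851 ] 52.17021882534027 0.01310814438244326
scene 275 211 266 tool [-0.0192  0.0017  0.026 ] [-0.0986  0.0027  0.0899] ang from +z: -51.18534095010567 world [0.6436 0.053  0.2837] [0.6079 0.0461 0.1884]
[0.6513 0.0552 0.3234] [179.7806 -31.2366   9.3629] [-1.8797  8.213  95.9061  7.8623 45.3679 74.8164] 28.95
top rim px 347 216 [614.6  54.4] [61.7 23.9] 17.0 z 0.10015173334997174
top rim px 350 291 [437.8  48.1] [56.3 11.8] 0.1 z 0.100482791613425
[0.6493 0.0552 0.3194] [179.8587 -30.8684   9.3364] [-1.8818  8.3459 96.1733  7.8696 45.3442 74.7921] 29.0
scene rim px 284 224 [441.3  22.1] [63.8 60.1] 0.7 z 0.09922951897427007
scene rim px 274 274 [620.5  33.2] [63.3 59.8] 11.4 z 0.10005252414427424
shift x2 [-0.44 -0.4  -0.32]
turn x14 [ 0.01 -1.    0.31]
[0.53818 0.21884]
shift x6 [ 0.13 -0.53  0.82]
shift x3 [ 0.49 -0.    0.73]
```

Emit:
move_arm:
  plan:
    - {"delta_pos":[0,0,0],"turn":[0,-1,0.31],"hand":0}
    - {"delta_pos":[0,0,0],"turn":[0,-1,0.31],"hand":0}
    - {"delta_pos":[0,0,0],"turn":[0,-1,0.31],"hand":0}
    - {"delta_pos":[0,0,0],"turn":[0,-1,0.31],"hand":0}
    - {"delta_pos":[0,0,0],"turn":[0,-1,0.31],"hand":0}

```text
time_s: 29.55
position: [0.6461, 0.0554, 0.3117]
ee_rot: [-177.7, -6.8, 2.3]
wrist_force: [-0.4, 1.3, -0.6]
opening: 0.0132
grip_force: 52.4
```

Emit:
move_arm:
  plan:
    - {"delta_pos":[0,0,0],"turn":[0,-1,0.31],"hand":0}
    - {"delta_pos":[0,0,0],"turn":[0,-1,0.31],"hand":0}
    - {"delta_pos":[0,0,0],"turn":[0,-1,0.31],"hand":0}
    - {"delta_pos":[0,0,0],"turn":[0,-1,0.31],"hand":0}
    - {"delta_pos":[0,0,0],"turn":[0,-1,0.31],"hand":0}

```text
time_s: 30.05
position: [0.6466, 0.0554, 0.3117]
ee_rot: [-178.2, 16.3, -4.0]
wrist_force: [-0.0, -0.1, -0.4]
opening: 0.0129
grip_force: 52.4
```

Emit:
move_arm:
  plan:
    - {"delta_pos":[0,0,0],"turn":[0,-1,0.31],"hand":0}
    - {"delta_pos":[0,0,0],"turn":[0,-1,0.31],"hand":0}
    - {"delta_pos":[0,0,0],"turn":[0,-1,0.31],"hand":0}
    - {"delta_pos":[0,0,0],"turn":[0,-1,0.31],"hand":0}
    - {"delta_pos":[0,0,0],"turn":[0,0,0],"hand":0}

```text
time_s: 30.55
position: [0.6478, 0.0549, 0.3081]
ee_rot: [179.1, 34.8, -10.1]
wrist_force: [0.4, 0.1, -0.7]
opening: 0.0132
grip_force: 52.3
```

```bash
python3 - <<'E'
from h import *; import cell
s=cell.read_state();T=TM(s);print(s["joints"]);p=[.5389,.2228]
T=plan(T,[*p,.13],rot(-9.8,34)); plan(T,[*p,.035])
E
```

```text
[ -1.16050597  40.94176328  45.54407358   5.33349525 128.02813299
 100.67238753]
turn x1 [ 0.16  0.19 -0.06]
shift x6 [-0.05 -0.61  0.93]
shift x3 [ 0.44 -0.    0.66]
```

Emit:
move_arm:
  plan:
    - {"delta_pos":[-0.05,-0.61,0.85],"turn":[0.16,0.19,-0.06],"hand":0}
    - {"delta_pos":[-0.05,-0.61,0.93],"turn":[0,0,0],"hand":0}
    - {"delta_pos":[-0.05,-0.61,0.93],"turn":[0,0,0],"hand":0}
    - {"delta_pos":[-0.05,-0.61,0.93],"turn":[0,0,0],"hand":0}
    - {"delta_pos":[-0.05,-0.61,0.93],"turn":[0,0,0],"hand":0}

```text
time_s: 31.05
position: [0.5582, 0.1948, 0.1656]
ee_rot: [-179.9, 33.4, -9.7]
wrist_force: [-0.8, 0.2, 1.0]
opening: 0.013
grip_force: 52.2
```

Emit:
move_arm:
  plan:
    - {"delta_pos":[-0.05,-0.61,0.93],"turn":[0,0,0],"hand":0}
    - {"delta_pos":[0,0,0],"turn":[0,0,0],"hand":0}

```text
time_s: 31.25
position: [0.5361, 0.2244, 0.1334]
ee_rot: [180.0, 34.0, -9.5]
wrist_force: [0.5, -0.8, -0.3]
opening: 0.0129
grip_force: 52.3
```

```bash
python3 held.py h7; python3 - <<'E'
from h import *; import cell
s=cell.read_state();T=TM(s);print(s["joints"]);p=[.5389,.2228]
T=plan(T,[*p,.037],rot(-9.8,34))
E
```

```text
[0.5361 0.2244 0.1334] [179.9717  33.9728  -9.5182] [ 11.5295  39.7509  73.3314  11.6933  98.9051 109.5328] 52.27435648441315 0.012937318677747533
top 270 265 64 tool [-0.0308  0.0017  0.0164] [-0.048   0.0031  0.0301] ang from +z: -51.4753825308749 world [0.5015 0.2285 0.137 ] [0.4798 0.2307 0.1352]
[ 11.30599574  39.62331642  72.88283722  11.55150446  99.08652416
 109.5124877 ]
turn x1 [ 0.02 -0.1   0.04]
shift x3 [ 0.45 -0.    0.69]
```

Emit:
move_arm:
  plan:
    - {"delta_pos":[0.45,0,0.69],"turn":[0,0,0],"hand":0}
    - {"delta_pos":[0.45,0,0.69],"turn":[0,0,0],"hand":0}
    - {"delta_pos":[0.4,0,0.65],"turn":[0,0,0],"hand":0}
    - {"delta_pos":[0,0,0],"turn":[0,0,0],"hand":0}

```text
time_s: 31.75
position: [0.5397, 0.2205, 0.0381]
ee_rot: [179.9, 33.7, -9.8]
wrist_force: [-1.0, -0.4, 0.2]
opening: 0.0131
grip_force: 52.3
```

```bash
python3 - <<'E'
from h import *; import cell
s=cell.read_state();T=TM(s);p=[.5389,.2228]
T=plan(T,[*p,.035],rot(-9.8,34))
E
```

```text
turn x1 [ 0.01 -0.07 -0.01]
shift x1 [ 0.02 -0.05  0.08]
```

Emit:
move_arm:
  plan:
    - {"delta_pos":[0,-0.05,0.06],"turn":[0,0,0],"hand":0}
    - {"delta_pos":[0,0,0],"turn":[0,0,0],"hand":0.1}
    - {"delta_pos":[0,0,0],"turn":[0,0,0],"hand":0.22}
    - {"delta_pos":[0,0,0],"turn":[0,0,0],"hand":0.27}
    - {"delta_pos":[0,0,0],"turn":[0,0,0],"hand":0.27}

```text
time_s: 32.25
position: [0.5405, 0.2245, 0.0396]
ee_rot: [-179.9, 33.4, -9.7]
wrist_force: [-0.2, 1.0, -0.4]
opening: 0.0229
grip_force: 0.0
```

Emit:
move_arm:
  plan:
    - {"delta_pos":[0,0,-0.5],"turn":[0,0,0],"hand":0.27}
    - {"delta_pos":[0,0,-1],"turn":[0,0,0],"hand":0.27}
    - {"delta_pos":[-0.3,0,-1],"turn":[0,0,0],"hand":0.5}
    - {"delta_pos":[-0.6,0,-0.9],"turn":[0,0,0],"hand":1}
    - {"delta_pos":[-0.6,0,-0.9],"turn":[0,0,0],"hand":1}

```text
time_s: 32.75
position: [0.5842, 0.2163, 0.2167]
ee_rot: [-179.9, 33.5, -9.7]
wrist_force: [0.2, 0.8, 0.7]
opening: 0.0662
grip_force: 0.0
```

```bash
python3 tray.py t9; python3 look.py l9 top; python3 - <<'E'
from h import *; import cell
s=cell.read_state();T=TM(s);print(s["joints"])
E
```

```text
top 234 uv [27. 40.] [13. 99.] 88 z [0.0102 0.0184 0.0226]
top 99 uv [53. -1.] [12. 43.] 89 z [0.013  0.018  0.0228]
top 96 uv [ 49. -39.] [12. 42.] 89 z [0.0146 0.0195 0.0247]
top 79 uv [ 8. -1.] [35. 13.] 1 z [0.0116 0.0188 0.023 ]
top 41 uv [ 14. -38.] [18. 12.] 0 z [0.0133 0.0195 0.0234]
scene 138 uv [-26. -38.] [12. 93.] 89 z [0.0158 0.0195 0.0218]
scene 135 uv [-22.  -1.] [96. 12.] 0 z [0.0173 0.0196 0.0215]
scene 51 uv [-49.  43.] [12. 36.] 87 z [0.018  0.0197 0.0216]
scene 198 uv [31. 40.] [ 13. 101.] 88 z [0.0137 0.0194 0.0216]
scene 84 uv [ 53. -39.] [13. 47.] 87 z [0.016  0.0193 0.0209]
scene 87 uv [56. -1.] [13. 45.] 90 z [0.0163 0.0195 0.0219]
[0.5866 0.2172 0.2222] [-179.5693   32.8469   -9.4978] [ 10.2555  38.5961  61.3371  11.7522 110.8176 111.0402] 32.85
top rim px 366 210 [624.4  11.7] [60.7 21.2] 23.1 z 0.10032120211166473
[ 10.25901516  38.74493325  61.56990418  11.70950803 110.63881182
 111.02201833]
```

View pics/t9scene.png

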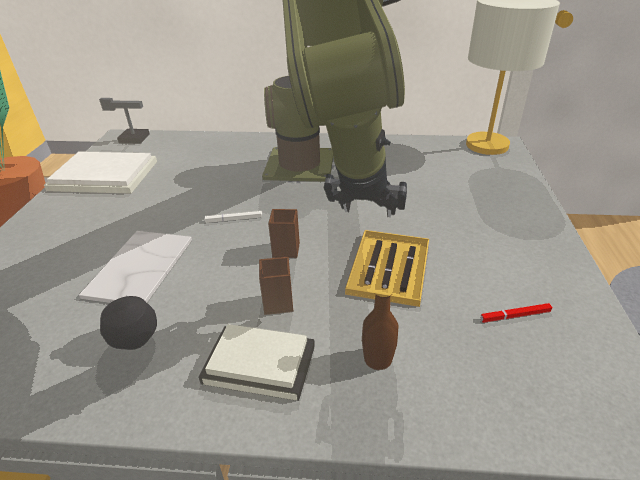

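The scene view shows the three black markers lying flat in the tray at about (374,262), (389,265) and (408,268), with the cups empty at (284,232) and (276,285). Next I'll fit a quick arm model to check whether a near-horizontal grasp can flip the cups.

```bash
cat > kin.py <<'E'
from h import *
from scipy.optimize import least_squares
D=[([.1859837,.54338337,.24937298],[-179.88,-.01,161.1],[66.891,17.62,86.385,0,76.11,-4.21]),
([.5015,.0239,.3497],[-179.86,.05,179.58],[-1.9975,7.9687,84.992,-.14,86.9882,-91.5748]),
([.4464,.012,.1975],[179.96,-30.48,-180],[-2.79,26.47,87.65,-1.385,96.33,-92.56]),
([.4143,.0092,.3028],[180,-29.78,179.89],[-3.246,18.458,84.06,-1.627,107.21,-93.2]),
([.4355,.2804,.1392],[-179.87,33.33,171.35],[45.65,16.73,119.92,-52.64,34.27,6.62]),
([.5837,.0934,.2549],[-179.34,-20.2,-171.66],[5.893,29.276,69.385,-1.53,101.49,-92.6]),
([.4424,.1873,.2118],[-179.59,40.41,176.95],[35.05,4.48,126.78,-59.51,28.09,-2.79]),
([.4495,.2799,.1079],[-179.7,40.1,170.3],[48.52,23.19,123.89,-76.24,34.46,34.61]),
([.4944,.2658,.2218],[-179.97,.23,28.36],[23.945,17.94,90.166,.01,72.13,85.58]),
([.5439,.2616,.0442],[179.9,43.4,-9.6],[12.85,50.97,68.31,15.44,101.44,109.88]),
([.5634,.1305,.2739],[-179.83,-29.15,8.97],[8.659,5.124,106.43,.51,39.29,89.33]),
([.6467,.0552,.3159],[179.96,-30.35,9.28],[-1.885,8.44,96.34,7.82,45.6,74.85]),
([.5866,.2172,.2222],[-179.57,32.85,-9.5],[10.2555,38.5961,61.3371,11.75,110.82,111.04])]
E=lambda a,t:Ro.from_euler(a,t,degrees=True).as_matrix()
def fk(q,p):
    a1,dy,h,L2,ex,L3,d,ty=p
    R=E('z',q[0]); x=R@[a1,dy,h]; R=R@E('y',q[1]); x=x+R@[0,0,L2]; R=R@E('y',q[2]); x=x+R@[ex,0,L3]
    R=R@E('z',q[3])@E('y',q[4]); x=x+R@[0,ty,d]; R=R@E('z',90+q[5]); return x,R
def res(p): return np.concatenate([fk(q,p)[0]-x for x,_,q in D])
fit=least_squares(res,[0,.04,.3,.3,0,.3,.25,0]); P=fit.x
lo=np.array([-179,-60,8.2,-81.6,5.8,-153.7]);hi=np.array([179,130.4,133.3,261.6,156.4,153.7])
def ik(x,R,q0s=None):
    best=None
    b=np.degrees(np.arctan2(x[1],x[0]))
    for j4 in (0,60,-60,150):
      for j6 in (-90,0,90):
        f=lambda q:np.r_[(fk(q,P)[0]-x)*20,Ro.from_matrix(fk(q,P)[1].T@R).as_rotvec()]
        r=least_squares(f,np.clip([b,30,90,j4,60,j6],lo+1,hi-1),bounds=(lo,hi))
        if best is None or r.cost<best.cost-1e-9: best=r
        if r.cost<1e-8: return r.x,r.cost
    return best.x,best.cost
E
python3 - <<'E'
from kin import *
np.set_printoptions(precision=3,suppress=True)
print("fit",P,"rms",np.sqrt(fit.fun@fit.fun/len(D)))
for x,r,q in D[::4]: print(np.degrees(np.linalg.norm(Ro.from_matrix(fk(q,P)[1].T@Ro.from_euler('xyz',r,degrees=True).as_matrix()).as_rotvec())))
for x in ([.522,-.3075,.065],[.58,-.31,.065],[.621,.035,.055],[.439,.022,.055],[.65,-.1,.055]):
    b=np.degrees(np.arctan2(x[1],x[0]))
    for t in (60,70,80,88):
        for yo in (180,):
            q,c=ik(np.array(x),rot(b+180,t)); q2,c2=ik(np.array(x),rot(b+180,t)@E('z',180)); print(x,t,"%.1e %.1e"%(c,c2),q,q2)
E
```

```text
fit [-0.     0.042  0.192  0.647  0.109  0.417  0.352 -0.   ] rms 4.251977682416174e-05
0.005622004243590616
0.0029920987455537198
0.0054966500629676125
0.003931943115443024
[0.522, -0.3075, 0.065] 60 2.4e-02 2.4e-02 [-37.511  33.121 133.3   170.739  34.146  92.944] [-37.511  33.121 133.3   170.74   34.146 -87.057]
[0.522, -0.3075, 0.065] 70 7.7e-02 7.7e-02 [-37.545  33.251 133.3   170.683  34.541  92.947] [-37.546  33.251 133.3   170.68   34.541 -87.052]
[0.522, -0.3075, 0.065] 80 1.2e-01 1.2e-01 [-39.904  92.479 133.3   159.253 152.751  74.464] [ -39.904   92.479  133.3    159.256  152.751 -105.534]
[0.522, -0.3075, 0.065] 88 6.6e-02 6.6e-02 [-39.463  92.589 133.3   160.693 153.262  75.497] [ -39.462   92.589  133.3    160.696  153.263 -104.5  ]
[0.58, -0.31, 0.065] 60 7.2e-04 7.2e-04 [-34.882  41.387 133.3   172.792  52.606  90.787] [-34.882  41.387 133.3   172.792  52.606 -89.213]
[0.58, -0.31, 0.065] 70 2.2e-02 2.2e-02 [-34.89   41.716 133.3   172.802  53.381  90.741] [-34.89   41.716 133.3   172.802  53.381 -89.259]
[0.58, -0.31, 0.065] 80 6.0e-02 6.0e-02 [-36.27   81.946 133.3
[... 1225 characters left out ...]
57]
[0.439, 0.022, 0.055] 88 1.9e-01 2.0e-01 [-16.56  118.125 133.3    47.799 156.4   -33.367] [ 13.617 114.766 133.3   -60.979 156.4    21.556]
[0.65, -0.1, 0.055] 60 9.8e-04 9.8e-04 [-15.481  42.687 133.3   172.932  53.534  90.586] [-15.481  42.687 133.3   172.932  53.534 -89.414]
[0.65, -0.1, 0.055] 70 2.3e-02 2.3e-02 [-15.491  43.034 133.3   172.937  54.344  90.541] [-15.492  43.034 133.3   172.937  54.344 -89.459]
[0.65, -0.1, 0.055] 80 5.3e-02 5.3e-02 [-16.731  82.364 133.3   168.872 133.332  83.476] [-16.731  82.364 133.3   168.872 133.332 -96.524]
[0.65, -0.1, 0.055] 88 1.8e-02 1.8e-02 [-16.586  82.658 133.3   169.16  134.038  83.588] [-16.587  82.658 133.3   169.159 134.038 -96.413]
```

```bash
python3 - <<'E'
from kin import *
from multiprocessing import Pool
np.set_printoptions(precision=0,suppress=True)
def job(a):
    p,t,az,ro=a
    q,c=ik(np.array(p),rot(az+180,t)@E('z',ro)); return a,q,c
jobs=[(p,t,az,ro) for p in ((.50,-.30,.07),(.59,-.31,.07),(.65,-.1,.06)) for t in (45,60,80) for az in range(-180,180,30) for ro in (0,180)]
with Pool() as po: R=po.map(job,jobs)
for p in ((.50,-.30,.07),(.59,-.31,.07),(.65,-.1,.06)):
  for t in (45,60,80):
    print(p,t,[(a[2],a[3]) for a,q,c in R if a[0]==p and a[1]==t and c<1e-7])
E
```

```text
(0.5, -0.3, 0.07) 45 [(-180, 0), (-180, 180), (-150, 0), (-150, 180), (-120, 0), (-120, 180), (-90, 0), (-90, 180), (-60, 0), (-60, 180), (0, 0), (0, 180), (30, 0), (30, 180), (60, 0), (60, 180), (90, 0), (90, 180), (120, 0), (120, 180), (150, 0), (150, 180)]
(0.5, -0.3, 0.07) 60 [(-180, 0), (-180, 180), (-150, 0), (-150, 180), (-120, 0), (-120, 180), (-90, 0), (-90, 180), (30, 0), (30, 180), (60, 0), (60, 180), (90, 0), (90, 180), (120, 0), (120, 180), (150, 0), (150, 180)]
(0.5, -0.3, 0.07) 80 [(-180, 0), (-180, 180), (-150, 0), (-150, 180), (-120, 0), (-120, 180), (30, 0), (30, 180), (60, 0), (60, 180), (90, 0), (90, 180), (120, 0), (120, 180), (150, 0), (150, 180)]
(0.59, -0.31, 0.07) 45 [(-180, 0), (-180, 180), (-150, 0), (-150, 180), (-120, 0), (-120, 180), (-90, 0), (-90, 180), (-60, 0), (-60, 180), (-30, 0), (-30, 180), (0, 0), (0, 180), (30, 0), (30, 180), (60, 0), (60, 180), (90, 0), (90, 180), (120, 0), (120, 180), (150, 0), (150, 180)]
(0.59, -0.31, 0.07) 60 [(-180, 0), (-180, 180), (-150, 0), (-150, 180), (-120, 0), (-120, 180), (-90, 0), (-90, 180), (-60, 0), (-60, 180)
[... 432 characters left out ...]
), (-120, 0), (-120, 180), (-90, 0), (-90, 180), (-60, 0), (-60, 180), (-30, 0), (-30, 180), (0, 0), (0, 180), (30, 0), (30, 180), (60, 0), (60, 180), (90, 0), (90, 180), (120, 0), (120, 180), (150, 0), (150, 180)]
(0.65, -0.1, 0.06) 60 [(-180, 0), (-180, 180), (-150, 0), (-150, 180), (-120, 0), (-120, 180), (-90, 0), (-90, 180), (-30, 0), (-30, 180), (30, 0), (30, 180), (60, 0), (60, 180), (90, 0), (90, 180), (120, 0), (120, 180), (150, 0), (150, 180)]
(0.65, -0.1, 0.06) 80 [(-180, 0), (-180, 180), (-150, 0), (-150, 180), (-120, 0), (-120, 180), (-90, 0), (-90, 180), (-60, 0), (-60, 180), (30, 0), (30, 180), (60, 0), (60, 180), (90, 0), (90, 180), (120, 0), (120, 180), (150, 0), (150, 180)]
```

```bash
cat >> kin.py <<'E'
def follow(q,T0,T1,n=30):
    "joint path along a screw-free interpolation from T0 to T1; returns joints, worst error"
    from scipy.spatial.transform import Slerp
    S=Slerp([0,1],Ro.from_matrix(np.stack([T0[1],T1[1]]))); worst=0; Q=[q]
    for k in np.linspace(0,1,n+1)[1:]:
        x=(1-k)*np.array(T0[0])+k*np.array(T1[0]); R=S(k).as_matrix()
        f=lambda v:np.r_[(fk(v,P)[0]-x)*20,Ro.from_matrix(fk(v,P)[1].T@R).as_rotvec()]
        r=least_squares(f,np.clip(q,lo+.01,hi-.01),bounds=(lo,hi)); q=r.x; worst=max(worst,r.cost); Q.append(q)
    Q=np.array(Q); return q,worst,abs(np.diff(Q,axis=0)).max(),Q
E
python3 - <<'E'
from kin import *
np.set_printoptions(precision=1,suppress=True)
for c in ((.467,-.301),(.5816,-.3147)):
  for az in (83,):
    for t in (80,83,86):
      for ro in (0,180):
        q,k=ik(np.array([*c,.065]),rot(az+180,t)@E('z',ro)); print(c,az,t,ro,"%.0e"%k,q)
# path: from tool-down above the staged cup to tilted behind it
  for yaw,ro in ((-7,0),(-7,180),(173,0),(173,180)):
    q0,k0=ik(np.array([*c,.25]),rot(yaw,0)); Re=rot(83+180,80)@E('z',ro); b=np.array([*c,.2])-.12*Re[:,2]
    q1,w,st,_=follow(q0,([*c,.25],rot(yaw,0)),(b,Re)); 
    q2,w2,st2,_=follow(q1,(b,Re),([*c,.065],Re)); print(yaw,ro,"%.0e %.0e %.0e"%(k0,w,w2),st,q0,q2)
E
```

```text
(0.467, -0.301) 83 80 0 1e-25 [-59.8  61.1  75.7  40.8 114.2 117. ]
(0.467, -0.301) 83 80 180 1e-29 [-59.8  61.1  75.7  40.8 114.2 -63. ]
(0.467, -0.301) 83 83 0 3e-24 [-59.9  62.6  75.1  41.9 116.3 116.9]
(0.467, -0.301) 83 83 180 8e-30 [-59.9  62.6  75.1  41.9 116.3 -63.1]
(0.467, -0.301) 83 86 0 4e-23 [-60.   64.1  74.5  43.  118.3 116.9]
(0.467, -0.301) 83 86 180 1e-29 [-60.   64.1  74.5  43.  118.3 -63.1]
-7 0 2e-20 4e-26 2e-19 3.3630107334047494 [-37.2  16.   88.6   0.   75.3  59.8] [-59.8  61.1  75.7  40.8 114.2 117. ]
-7 180 2e-20 2e-21 2e-19 5.544757862560971 [-37.2  16.   88.6   0.   75.3  59.8] [-59.8  61.1  75.7  40.8 114.2 -63. ]
173 0 2e-27 7e-01 1e+00 7.600619182324408 [ -37.2   16.    88.6    0.    75.3 -120.2] [ -56.9   59.3   72.3   35.9  114.7 -153.7]
173 180 2e-27 2e-25 2e-19 3.3630107204795507 [ -37.2   16.    88.6    0.    75.3 -120.2] [-59.8  61.1  75.7  40.8 114.2 -63. ]
(0.5816, -0.3147) 83 80 0 3e-23 [-53.5  65.   62.4  49.8 117.6 128.1]
(0.5816, -0.3147) 83 80 180 2e-29 [-53.5  65.   62.4  49.8 117.6 -51.9]
(0.5816, -0.3147) 83 83 0 4e-22 [-53.7  66.4  61.8  51.5 119.5 128.3]
(0.5816, -0.3147) 83 83 180 7e-30 [-53.7  66.4  61.8  51.5 119.5 -51.7]
(0.5816, -0.3147) 83 86 0 4e-21 [-53.8  67.8  61.2  53.2 121.4 128.6]
(0.5816, -0.3147) 83 86 180 8e-31 [-53.8  67.8  61.2  53.2 121.4 -51.4]
-7 0 2e-29 2e-21 5e-20 3.5754932493272236 [-32.1  24.5  75.3  -0.   80.2  64.9] [-53.5  65.   62.4  49.8 117.6 128.1]
-7 180 2e-29 5e-21 5e-20 5.06313193304306 [-32.1  24.5  75.3  -0.   80.2  64.9] [-53.5  65.   62.4  49.8 117.6 -51.9]
173 0 6e-30 4e-01 8e-01 11.255458041996235 [ -32.1   24.5   75.3    0.    80.2 -115.1] [ -44.1   86.8   36.2   80.7  156.4 -153.7]
173 180 6e-30 6e-25 5e-20 3.575493249329014 [ -32.1   24.5   75.3    0.    80.2 -115.1] [-53.5  65.   62.4  49.8 117.6 -51.9]
```

```bash
cat > p1.py <<'E'
from kin import *; import cell
np.set_printoptions(precision=1,suppress=True)
s=cell.read_state(); T=TM(s); q=s["joints"]; a=(T[:3,3],T[:3,:3])
for ro in (0,180):
    Re=rot(91.5+180,80)@E('z',ro); m=np.array([.50,.0,.32]); g=np.array([.439,.0225,.052])
    for t,x in ((45,m),(0,m)):
        v=([*x],rot(91.5+180,t)@E('z',ro))
    pre=g-.13*Re[:,2]; hi_=pre+[0,0,.12]
    q1,w1,s1,_=follow(q,a,(hi_,Re),40); q2,w2,_,_=follow(q1,(hi_,Re),(pre,Re)); q3,w3,_,_=follow(q2,(pre,Re),(g,Re)); print(ro,"%.0e %.0e %.0e"%(w1,w2,w3),s1,q1,q3,hi_)
E
python3 p1.py; python3 look.py l10 top; python3 - <<'E'
from h import *; import cell
s=cell.read_state();T=TM(s)
for ro in (0,180): T2=plan(T,None,rot(271.5,80)@Ro.from_euler('z',ro,degrees=True).as_matrix())
E
```

```text
0 4e-26 1e-24 1e-19 1.5189513663972996 [-48.8  45.2  95.6  42.  110.2 115.5] [-40.3  57.1 107.1  47.3  90.7 101.8] [ 0.4 -0.1  0.2]
180 2e-18 1e-24 1e-19 5.572295170450946 [-48.8  45.2  95.6  42.  110.2 -64.5] [-40.3  57.1 107.1  47.3  90.7 -78.2] [ 0.4 -0.1  0.2]
[0.5857 0.2169 0.2191] [-179.6952   33.0248   -9.5757] [ 10.259   38.7449  61.5699  11.7095 110.6388 111.022 ] 32.9
top rim px 366 209 [624.1  12.3] [60.4 20.2] 21.6 z 0.10075449358442634
turn x15 [ 0.98 -0.57  0.65]
turn x23 [ 0.43  0.75 -1.  ]
```

```bash
python3 - <<'E'
from h import *; import cell
s=cell.read_state();T=TM(s)
T=plan(T,[.46,-.06,.26]); T=plan(T,None,rot(271.5,80))
E
```

```text
shift x8 [-0.27  0.92  0.02]
turn x15 [ 0.98 -0.57  0.65]
```

Emit:
move_arm:
  plan:
    - {"delta_pos":[-0.27,0.92,0],"turn":[0,0,0],"hand":1}
    - {"delta_pos":[-0.27,0.92,0],"turn":[0,0,0],"hand":1}
    - {"delta_pos":[-0.27,0.92,0],"turn":[0,0,0],"hand":1}
    - {"delta_pos":[-0.27,0.92,0],"turn":[0,0,0],"hand":1}
    - {"delta_pos":[-0.27,0.92,0],"turn":[0,0,0],"hand":1}

```text
time_s: 33.45
position: [0.5067, 0.0416, 0.2432]
ee_rot: [-179.9, 33.7, -9.7]
wrist_force: [1.2, -0.4, -0.4]
opening: 0.0856
grip_force: 0.0
```

Emit:
move_arm:
  plan:
    - {"delta_pos":[-0.27,0.92,0],"turn":[0,0,0],"hand":1}
    - {"delta_pos":[-0.27,0.92,0],"turn":[0,0,0],"hand":1}
    - {"delta_pos":[-0.27,0.92,0],"turn":[0,0,0],"hand":1}
    - {"delta_pos":[0,0,0],"turn":[0.98,-0.57,0.65],"hand":1}
    - {"delta_pos":[0,0,0],"turn":[0.98,-0.57,0.65],"hand":1}

```text
time_s: 33.95
position: [0.4621, -0.0616, 0.2619]
ee_rot: [-175.0, 39.2, -17.0]
wrist_force: [-0.2, 0.1, -0.4]
opening: 0.0849
grip_force: 0.0
```

Emit:
move_arm:
  plan:
    - {"delta_pos":[0,0,0],"turn":[0.98,-0.57,0.65],"hand":1}
    - {"delta_pos":[0,0,0],"turn":[0.98,-0.57,0.65],"hand":1}
    - {"delta_pos":[0,0,0],"turn":[0.98,-0.57,0.65],"hand":1}
    - {"delta_pos":[0,0,0],"turn":[0.98,-0.57,0.65],"hand":1}
    - {"delta_pos":[0,0,0],"turn":[0.98,-0.57,0.65],"hand":1}

```text
time_s: 34.45
position: [0.4628, -0.0613, 0.2609]
ee_rot: [-165.8, 54.7, -35.1]
wrist_force: [-1.1, 0.3, 0.4]
opening: 0.0853
grip_force: 0.0
```

Emit:
move_arm:
  plan:
    - {"delta_pos":[0,0,0],"turn":[0.98,-0.57,0.65],"hand":1}
    - {"delta_pos":[0,0,0],"turn":[0.98,-0.57,0.65],"hand":1}
    - {"delta_pos":[0,0,0],"turn":[0.98,-0.57,0.65],"hand":1}
    - {"delta_pos":[0,0,0],"turn":[0.98,-0.57,0.65],"hand":1}
    - {"delta_pos":[0,0,0],"turn":[0.98,-0.57,0.65],"hand":1}

```text
time_s: 34.95
position: [0.4628, -0.0613, 0.261]
ee_rot: [-165.2, 71.3, -59.6]
wrist_force: [0.3, -0.2, -0.3]
opening: 0.0857
grip_force: 0.0
```

Emit:
move_arm:
  plan:
    - {"delta_pos":[0,0,0],"turn":[0.98,-0.57,0.65],"hand":1}
    - {"delta_pos":[0,0,0],"turn":[0.98,-0.57,0.65],"hand":1}
    - {"delta_pos":[0,0,0],"turn":[0.98,-0.57,0.65],"hand":1}
    - {"delta_pos":[0,0,0],"turn":[0,0,0],"hand":1}

```text
time_s: 35.35
position: [0.4614, -0.0613, 0.261]
ee_rot: [174.7, 80.4, -94.1]
wrist_force: [-0.1, 0.4, -0.8]
opening: 0.0858
grip_force: 0.0
```

```bash
python3 look.py l11 top scene wrist; python3 - <<'E'
from h import *; import cell
s=cell.read_state();T=TM(s);R=rot(271.5,80); g=np.array([.439,.0225,.052]); pre=g-.12*R[:,2]
T=plan(T,[pre[0],pre[1]-.03,.20],R);T=plan(T,pre); plan(T,g)
E
```

```text
[ 0.4614 -0.0613  0.261 ] [174.7006  80.393  -94.0603] [-44.9232  39.107   96.5701  47.472  112.2538 122.3734] 35.35
top rim px 356 213 [619.2  34.8] [61.1 60.4] 11.7 z 0.10035145516180433
top rim px 362 290 [439.1  23.3] [58.8 61.3] 0.5 z 0.10053827610929478
[ 0.4622 -0.0614  0.2614] [175.8468  80.2717 -92.8012] [-44.8341  39.0558  96.3903  47.4561 112.2979 122.339 ] 35.4
scene rim px 283 223 [440.7  22.1] [64.3 60.1] 1.4 z 0.0991099191809568
scene rim px 274 275 [620.8  33.2] [63.9 59.9] 11.7 z 0.09995053977673785
[ 0.4628 -0.0615  0.2617] [176.5873  80.1803 -91.9939] [-44.763   39.0129  96.266   47.4627 112.319  122.3368] 35.45
wrist rim px 65 16 [616.9  41.9] [61.8 43.5] 11.7 z 0.09726781019851213
wrist rim px 347 13 [438.3  33.3] [60.6 38.6] 0.0 z 0.09812536734093284
turn x1 [ 0.    0.03 -0.11]
shift x3 [ 0.6   0.19 -0.43]
shift x3 [ 1.   -0.01  0.43]
shift x3 [-0. -0.  1.]
```

Emit:
move_arm:
  plan:
    - {"delta_pos":[0.6,0.19,-0.43],"turn":[0,0.03,-0.11],"hand":1}
    - {"delta_pos":[0.6,0.19,-0.43],"turn":[0,0,0],"hand":1}
    - {"delta_pos":[0.6,0.19,-0.43],"turn":[0,0,0],"hand":1}
    - {"delta_pos":[1,0,0.43],"turn":[0,0,0],"hand":1}
    - {"delta_pos":[1,0,0.43],"turn":[0,0,0],"hand":1}

```text
time_s: 36.0
position: [0.4424, -0.1064, 0.1141]
ee_rot: [-178.7, 79.7, -87.2]
wrist_force: [-0.6, -0.5, -0.2]
opening: 0.0851
grip_force: 0.0
```

Emit:
move_arm:
  plan:
    - {"delta_pos":[1,0,0.43],"turn":[0,0,0],"hand":1}
    - {"delta_pos":[0,0,0],"turn":[0,0,0],"hand":1}

```text
time_s: 36.2
position: [0.4405, -0.0936, 0.0692]
ee_rot: [178.2, 80.2, -90.1]
wrist_force: [0.3, 0.7, 1.0]
opening: 0.0852
grip_force: 0.0
```

```bash
python3 look.py l12 top; python3 - <<'E'
from h import *; import cell
s=cell.read_state();T=TM(s);R=rot(271.5,80); g=np.array([.439,.0225,.052]); plan(T,g-.12*R[:,2],R)
plan(T,g,R)
E
```

```text
[ 0.4405 -0.0936  0.0692] [178.2457  80.1567 -90.1075] [-48.1916  56.3472  96.8248  40.2844 100.806  107.5319] 36.2
top rim px 356 213 [618.9  34.8] [60.9 60.7] 11.1 z 0.09971160818513036
top rim px 362 290 [438.9  23.3] [59.4 60.3] 1.5 z 0.10060507173388955
turn x1 [ 0.02  0.04 -0.03]
shift x1 [-0.01 -0.03 -0.03]
turn x1 [ 0.02  0.04 -0.03]
shift x3 [-0.   -0.01  0.99]
```

Emit:
move_arm:
  plan:
    - {"delta_pos":[0,0,0.8],"turn":[0.02,0.04,-0.03],"hand":1}
    - {"delta_pos":[0,0,0.8],"turn":[0,0,0],"hand":1}
    - {"delta_pos":[0,0,0.7],"turn":[0,0,0],"hand":1}
    - {"delta_pos":[0,0,0.65],"turn":[0,0,0],"hand":1}
    - {"delta_pos":[0,0,0],"turn":[0,0,0],"hand":1}

```text
time_s: 36.75
position: [0.4379, 0.023, 0.0554]
ee_rot: [-178.8, 79.9, -87.2]
wrist_force: [0.3, 0.3, 0.9]
opening: 0.0854
grip_force: 0.0
```

Emit:
move_arm:
  plan:
    - {"delta_pos":[0,0,0],"turn":[0,0,0],"hand":0.5}
    - {"delta_pos":[0,0,0],"turn":[0,0,0],"hand":0.5}
    - {"delta_pos":[0,0,0],"turn":[0,0,0],"hand":0.5}
    - {"delta_pos":[0,0,0],"turn":[0,0,0],"hand":0.5}
    - {"delta_pos":[0,0,0],"turn":[0,0,0],"hand":0.5}
  grip_force: 60

```text
time_s: 37.25
position: [0.4392, 0.0196, 0.0537]
ee_rot: [-178.4, 79.9, -87.2]
wrist_force: [0.9, -3.7, 6.3]
opening: 0.0592
grip_force: 69.4
```

```bash
python3 - <<'E'
from kin import *; import cell
np.set_printoptions(precision=1,suppress=True)
s=cell.read_state();T=TM(s);print("tool axes",T[:3,:3].T.round(2).tolist()); R=rot(263,84); a=s["position"]+[0,-.03,.14]
q=s["joints"]; sp=np.array([.4624,-.3003,.20])
q1,w1,_,_=follow(q,(T[:3,3],T[:3,:3]),(a,T[:3,:3])); q2,w2,_,_=follow(q1,(a,T[:3,:3]),(sp,R)); print(w1,w2,q1,q2)
T=plan(T,a);T=plan(T,sp,R)
E
```

```text
tool axes [[0.01, -0.18, -0.98], [-1.0, -0.02, -0.0], [-0.02, 0.98, -0.18]]
8.706574399087043e-21 2.966041122560367e-19 [-42.9  42.9 104.8  46.4 102.6 112.9] [-60.2  52.8  76.   45.7 123.7 124.1]
shift x4 [-0.8 -0.  -0.3]
turn x2 [ 0.9 -0.5  0.2]
shift x8 [ 0.1 -0.2 -0.9]
```

Emit:
move_arm:
  plan:
    - {"delta_pos":[-0.41,0,-0.17],"turn":[0,0,0],"hand":0.5}
    - {"delta_pos":[-0.82,0,-0.34],"turn":[0,0,0],"hand":0.5}
    - {"delta_pos":[-0.82,0,-0.34],"turn":[0,0,0],"hand":0.5}
    - {"delta_pos":[-0.82,0,-0.34],"turn":[0,0,0],"hand":0.5}
    - {"delta_pos":[-0.41,0,-0.17],"turn":[0,0,0],"hand":0.5}

```text
time_s: 37.75
position: [0.4389, -0.0109, 0.1926]
ee_rot: [-178.5, 79.6, -87.2]
wrist_force: [0.1, -1.1, -3.1]
opening: 0.0592
grip_force: 69.1
```

```bash
python3 - <<'E'
from h import *; import cell
s=cell.read_state();print(s["grip_force"],s["opening"]);plan(TM(s),[.4624,-.3003,.20],rot(263,84))
E
```

```text
69.07208204269409 0.0591739830533209
turn x2 [ 0.89 -0.47  0.16]
shift x8 [ 0.07 -0.18 -0.89]
```

Emit:
move_arm:
  plan:
    - {"delta_pos":[0,0,-0.5],"turn":[0.89,-0.47,0.16],"hand":0.5}
    - {"delta_pos":[0,0,-0.5],"turn":[0.89,-0.47,0.16],"hand":0.5}
    - {"delta_pos":[0.07,-0.18,-0.89],"turn":[0,0,0],"hand":0.5}
    - {"delta_pos":[0.07,-0.18,-0.89],"turn":[0,0,0],"hand":0.5}
    - {"delta_pos":[0.07,-0.18,-0.89],"turn":[0,0,0],"hand":0.5}

```text
time_s: 38.25
position: [0.4464, -0.1597, 0.1989]
ee_rot: [177.5, 84.0, -99.5]
wrist_force: [-0.0, 0.2, -3.5]
opening: 0.0594
grip_force: 68.9
```

Emit:
move_arm:
  plan:
    - {"delta_pos":[0.07,-0.18,-0.89],"turn":[0,0,0],"hand":0.5}
    - {"delta_pos":[0.07,-0.18,-0.89],"turn":[0,0,0],"hand":0.5}
    - {"delta_pos":[0.07,-0.18,-0.89],"turn":[0,0,0],"hand":0.5}
    - {"delta_pos":[0.07,-0.18,-0.8],"turn":[0,0,0],"hand":0.5}
    - {"delta_pos":[0,0,0],"turn":[0,0,0],"hand":0.5}

```text
time_s: 38.75
position: [0.4588, -0.3039, 0.2007]
ee_rot: [179.1, 83.9, -98.1]
wrist_force: [-0.3, -0.6, -2.5]
opening: 0.059
grip_force: 69.4
```

Emit:
move_arm:
  plan:
    - {"delta_pos":[0,0,0],"turn":[0,0,-1],"hand":0.5}
    - {"delta_pos":[0,0,0],"turn":[0,0,-1],"hand":0.5}
    - {"delta_pos":[0,0,0],"turn":[0,0,-1],"hand":0.5}
    - {"delta_pos":[0,0,0],"turn":[0,0,-1],"hand":0.5}
    - {"delta_pos":[0,0,0],"turn":[0,0,-1],"hand":0.5}

```text
time_s: 39.25
position: [0.4582, -0.299, 0.2019]
ee_rot: [-104.8, 66.5, -20.5]
wrist_force: [-0.5, -0.4, -2.6]
opening: 0.0592
grip_force: 69.4
```

```bash
python3 - <<'E'
from h import *; import cell
s=cell.read_state();print(s["joints"],s["grip_force"],s["opening"]);plan(TM(s),[.4624,-.3003,.20],rot(263,84)@Ro.from_euler('z',179.9,degrees=True).as_matrix())
E
```

```text
[-60.39515938  52.55987548  76.514597    45.42125041 123.80545487
 100.96045859] 69.41174626350403 0.05924313623514203
turn x35 [-0.    0.   -0.98]
shift x1 [-0.05  0.11 -0.01]
```

Direction is right (j6 falling). Continuing the roll by 34 rows.

Emit:
move_arm:
  plan:
    - {"delta_pos":[0,0,0],"turn":[0,0,-1],"hand":0.5}
    - {"delta_pos":[0,0,0],"turn":[0,0,-1],"hand":0.5}
    - {"delta_pos":[0,0,0],"turn":[0,0,-1],"hand":0.5}
    - {"delta_pos":[0,0,0],"turn":[0,0,-1],"hand":0.5}
    - {"delta_pos":[0,0,0],"turn":[0,0,-1],"hand":0.5}

```text
time_s: 39.75
position: [0.4582, -0.299, 0.2019]
ee_rot: [-98.2, 44.0, -12.6]
wrist_force: [-0.4, -0.3, -2.9]
opening: 0.0593
grip_force: 69.4
```

Emit:
move_arm:
  plan:
    - {"delta_pos":[0,0,0],"turn":[0,0,-1],"hand":0.5}
    - {"delta_pos":[0,0,0],"turn":[0,0,-1],"hand":0.5}
    - {"delta_pos":[0,0,0],"turn":[0,0,-1],"hand":0.5}
    - {"delta_pos":[0,0,0],"turn":[0,0,-1],"hand":0.5}
    - {"delta_pos":[0,0,0],"turn":[0,0,-1],"hand":0.5}

```text
time_s: 40.25
position: [0.4582, -0.2989, 0.2019]
ee_rot: [-96.3, 21.2, -9.2]
wrist_force: [0.1, -0.2, -2.9]
opening: 0.0589
grip_force: 69.4
```

Emit:
move_arm:
  plan:
    - {"delta_pos":[0,0,0],"turn":[0,0,-1],"hand":0.5}
    - {"delta_pos":[0,0,0],"turn":[0,0,-1],"hand":0.5}
    - {"delta_pos":[0,0,0],"turn":[0,0,-1],"hand":0.5}
    - {"delta_pos":[0,0,0],"turn":[0,0,-1],"hand":0.5}
    - {"delta_pos":[0,0,0],"turn":[0,0,-1],"hand":0.5}

```text
time_s: 40.75
position: [0.4582, -0.2989, 0.2019]
ee_rot: [-95.9, -1.6, -6.7]
wrist_force: [0.4, -0.6, -2.7]
opening: 0.0593
grip_force: 69.4
```

Emit:
move_arm:
  plan:
    - {"delta_pos":[0,0,0],"turn":[0,0,-1],"hand":0.5}
    - {"delta_pos":[0,0,0],"turn":[0,0,-1],"hand":0.5}
    - {"delta_pos":[0,0,0],"turn":[0,0,-1],"hand":0.5}
    - {"delta_pos":[0,0,0],"turn":[0,0,-1],"hand":0.5}
    - {"delta_pos":[0,0,0],"turn":[0,0,-1],"hand":0.5}

```text
time_s: 41.25
position: [0.4582, -0.2989, 0.2019]
ee_rot: [-96.4, -24.3, -4.2]
wrist_force: [-1.0, -0.3, -3.0]
opening: 0.0593
grip_force: 69.4
```

Emit:
move_arm:
  plan:
    - {"delta_pos":[0,0,0],"turn":[0,0,-1],"hand":0.5}
    - {"delta_pos":[0,0,0],"turn":[0,0,-1],"hand":0.5}
    - {"delta_pos":[0,0,0],"turn":[0,0,-1],"hand":0.5}
    - {"delta_pos":[0,0,0],"turn":[0,0,-1],"hand":0.5}
    - {"delta_pos":[0,0,0],"turn":[0,0,-1],"hand":0.5}

```text
time_s: 41.75
position: [0.4582, -0.2989, 0.2019]
ee_rot: [-98.6, -47.1, -0.6]
wrist_force: [0.9, 0.2, -3.2]
opening: 0.0594
grip_force: 69.3
```

Emit:
move_arm:
  plan:
    - {"delta_pos":[0,0,0],"turn":[0,0,-1],"hand":0.5}
    - {"delta_pos":[0,0,0],"turn":[0,0,-1],"hand":0.5}
    - {"delta_pos":[0,0,0],"turn":[0,0,-1],"hand":0.5}
    - {"delta_pos":[0,0,0],"turn":[0,0,-1],"hand":0.5}
    - {"delta_pos":[0,0,0],"turn":[0,0,-1],"hand":0.5}

```text
time_s: 42.25
position: [0.4582, -0.2989, 0.2019]
ee_rot: [-107.0, -69.5, 9.0]
wrist_force: [-0.9, 0.2, -2.4]
opening: 0.0591
grip_force: 69.3
```

Emit:
move_arm:
  plan:
    - {"delta_pos":[0,0,0],"turn":[0,0,-1],"hand":0.5}
    - {"delta_pos":[0,0,0],"turn":[0,0,-1],"hand":0.5}
    - {"delta_pos":[0,0,0],"turn":[0,0,-1],"hand":0.5}
    - {"delta_pos":[0,0,0],"turn":[0,0,-1],"hand":0.5}
    - {"delta_pos":[0,0,0],"turn":[0,0,0],"hand":0.5}

```text
time_s: 42.75
position: [0.4582, -0.299, 0.2021]
ee_rot: [-165.6, -84.0, 68.6]
wrist_force: [0.0, -0.6, -2.9]
opening: 0.0593
grip_force: 69.3
```

```bash
cat > cupm.py <<'E'
from h import *; import cell,sys
np.set_printoptions(precision=4,suppress=True)
# cup points over the slab region: extents, lowest and highest
for n in ("scene","top"):
    s,c,W=grab(n,sys.argv[1]+n); h=cv2.cvtColor(c["pixels"],cv2.COLOR_RGB2HSV).astype(int)
    m=(W[...,0]>.38)&(W[...,0]<.68)&(W[...,1]<-.2)&(W[...,1]>-.42)&(W[...,2]>.016)&((h[...,0]<14)|(h[...,0]>172))&(h[...,1]>65)&(c["pixels"].max(-1)>45)
    for k in comps(m,40):
        Q=W[k]; v,u=np.where(k); r=cv2.minAreaRect((Q[:,:2]*1000).astype(np.float32)); print(n,int(u.mean()),int(v.mean()),k.sum(),Q.min(0),Q.max(0),np.round(r[0]),np.round(r[1]),round(r[2]))
        t=Q[Q[:,2]>np.percentile(Q[:,2],97)-.004]; r=cv2.minAreaRect((t[:,:2]*1000).astype(np.float32)); print("   top face",len(t),np.round(r[0]),np.round(r[1]),round(r[2],1),"z",np.percentile(t[:,2],[5,50,95]))
        A=np.c_[t[:,:2]-t[:,:2].mean(0),np.ones(len(t))]; print("   slope deg x,y",np.degrees(np.linalg.lstsq(A,t[:,2],rcond=None)[0][:2]))
E
python3 cupm.py k1; python3 - <<'E'
from h import *; import cell
s=cell.read_state();print(s["joints"],s["grip_force"],s["opening"]);T=plan(TM(s),[.4624,-.3003,.09],rot(263,84)@Ro.from_euler('z',180,degrees=True).as_matrix())
im=cv2.imread("pics/k1scene.png")[150:350,30:300]; cv2.imwrite("pics/c3.png",cv2.resize(im,None,fx=2.5,fy=2.5))
E
```

```text
scene 133 174 1711 [ 0.3987 -0.3672  0.1506] [ 0.499  -0.2499  0.2627] [ 454. -314.] [136.  74.] 71
   top face 182 [ 463. -298.] [28. 62.] 83.5 z [0.2563 0.259  0.262 ]
   slope deg x,y [ -3.0344 -12.3857]
top 522 278 1124 [ 0.4276 -0.3146  0.1559] [ 0.4922 -0.2488  0.2653] [ 461. -283.] [66. 63.] 87
   top face 198 [ 461. -298.] [29. 61.] 77.5 z [0.2587 0.2607 0.2636]
   slope deg x,y [-1.967  -5.0743]
[-60.39492697  52.54046137  76.4709055   45.45587052 123.86186998
 -54.57677612] 69.26849126815796 0.059430946900286975
turn x1 [-0.02 -0.03 -0.35]
shift x3 [-0.93  0.04  0.09]
```

View pics/c3.png

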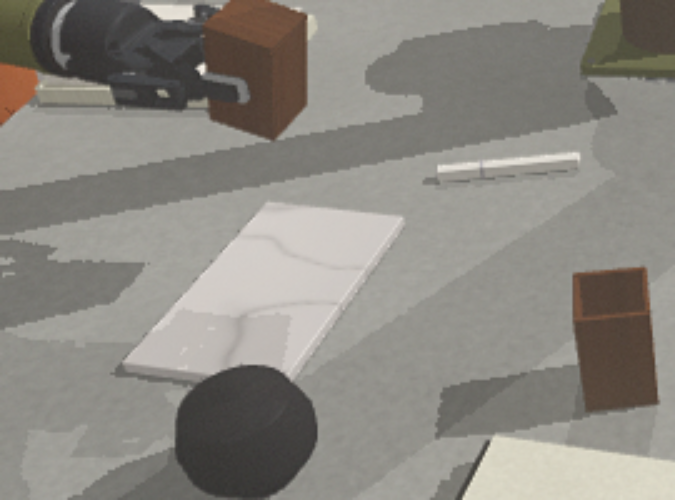

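The crop shows the cup held mouth-down at (258,65) above the slab. I'll lower it at a steeper tilt.

```bash
python3 - <<'E'
from h import *; import cell
s=cell.read_state();R=rot(263,87)@Ro.from_euler('z',180,degrees=True).as_matrix();T=plan(TM(s),[.4624,-.3003,.085],R);plan(T,[.4624,-.3003,.072]);print(R.T.round(2).tolist())
E
```

```text
turn x1 [-0.01  0.62 -0.35]
shift x3 [-0.98  0.04  0.05]
shift x1 [-0.32  0.    0.02]
[[0.01, 0.05, 1.0], [0.99, -0.12, -0.0], [0.12, 0.99, -0.05]]
```

Emit:
move_arm:
  plan:
    - {"delta_pos":[0,0,0],"turn":[0,0.62,-0.35],"hand":0.5}
    - {"delta_pos":[-0.98,0.04,0.05],"turn":[0,0,0],"hand":0.5}
    - {"delta_pos":[-0.98,0.04,0.05],"turn":[0,0,0],"hand":0.5}
    - {"delta_pos":[-0.98,0.04,0.05],"turn":[0,0,0],"hand":0.5}
    - {"delta_pos":[0,0,0],"turn":[0,0,0],"hand":0.5}

```text
time_s: 43.35
position: [0.4628, -0.2989, 0.0798]
ee_rot: [-175.4, -87.3, 78.4]
wrist_force: [1.0, 1.3, -2.0]
opening: 0.0593
grip_force: 69.1
```

```bash
python3 cupm.py k2; python3 - <<'E'
from h import *; import cell
s=cell.read_state();print(s["wrist_force"]);R=rot(263,87)@Ro.from_euler('z',180,degrees=True).as_matrix();T=plan(TM(s),[.4624,-.3003,.07],R)
E
```

```text
scene 147 221 1399 [ 0.4354 -0.3367  0.0293] [ 0.5024 -0.2522  0.1407] [ 467. -294.] [80. 65.] 83
   top face 187 [ 466. -300.] [31. 62.] 83.7 z [0.1344 0.1367 0.1394]
   slope deg x,y [-1.5582 -8.647 ]
top 501 280 903 [ 0.4319 -0.3625  0.0166] [ 0.4953 -0.2508  0.148 ] [ 463. -308.] [110.  60.] 83
   top face 170 [ 464. -296.] [33. 60.] 81.4 z [0.1401 0.1418 0.1454]
   slope deg x,y [-0.7511 -5.0243]
[ 0.09533216 -0.03237483 -2.19658619]
turn x1 [-0.02 -0.05  0.03]
shift x1 [-0.38 -0.02  0.01]
```

Emit:
move_arm:
  plan:
    - {"delta_pos":[-0.15,0,0],"turn":[0,0,0],"hand":0.5}
    - {"delta_pos":[-0.1,0,0],"turn":[0,0,0],"hand":0.5}
    - {"delta_pos":[0,0,0],"turn":[0,0,0],"hand":0.5}
  grip_force: 30

```text
time_s: 43.75
position: [0.4636, -0.3013, 0.0763]
ee_rot: [175.2, -86.9, 87.9]
wrist_force: [0.5, 0.2, -2.6]
opening: 0.0593
grip_force: 69.1
```

Emit:
move_arm:
  plan:
    - {"delta_pos":[-0.06,0,0],"turn":[0,0,0],"hand":0.5}
    - {"delta_pos":[0,0,0],"turn":[0,0,0],"hand":0.5}

```text
time_s: 43.95
position: [0.4635, -0.3012, 0.0734]
ee_rot: [175.9, -86.9, 87.2]
wrist_force: [-0.4, 0.4, -2.0]
opening: 0.0593
grip_force: 69.1
```

Emit:
move_arm:
  plan:
    - {"delta_pos":[-0.06,0,0],"turn":[0,0,0],"hand":0.5}
    - {"delta_pos":[0,0,0],"turn":[0,0,0],"hand":0.5}

```text
time_s: 44.15
position: [0.4635, -0.3012, 0.0705]
ee_rot: [176.6, -87.0, 86.5]
wrist_force: [-0.7, -0.3, -3.0]
opening: 0.0596
grip_force: 69.1
```

Emit:
move_arm:
  plan:
    - {"delta_pos":[-0.06,0,0],"turn":[0,0,0],"hand":0.5}
    - {"delta_pos":[0,0,0],"turn":[0,0,0],"hand":0.5}

```text
time_s: 44.35
position: [0.4634, -0.3013, 0.0678]
ee_rot: [176.8, -87.0, 86.2]
wrist_force: [-0.1, -0.0, -2.9]
opening: 0.0594
grip_force: 69.1
```

Emit:
move_arm:
  plan:
    - {"delta_pos":[-0.06,0,0],"turn":[0,0,0],"hand":0.5}
    - {"delta_pos":[0,0,0],"turn":[0,0,0],"hand":0.5}

```text
time_s: 44.55
position: [0.4634, -0.3015, 0.0655]
ee_rot: [176.7, -87.0, 86.3]
wrist_force: [-1.2, -0.5, -2.2]
opening: 0.0595
grip_force: 69.1
```

Emit:
move_arm:
  plan:
    - {"delta_pos":[-0.05,0,0],"turn":[0,0,0],"hand":0.5}
    - {"delta_pos":[0,0,0],"turn":[0,0,0],"hand":0.5}

```text
time_s: 44.75
position: [0.4634, -0.3017, 0.065]
ee_rot: [175.2, -87.1, 87.9]
wrist_force: [1.0, -1.0, 3.8]
opening: 0.0596
grip_force: 69.2
```

```bash
python3 cupm.py k3
```

```text
scene 147 226 1387 [ 0.4326 -0.3384  0.0167] [ 0.5026 -0.2551  0.1268] [ 467. -296.] [79. 67.] 84
   top face 187 [ 466. -300.] [37. 63.] 82.6 z [0.1194 0.1219 0.1247]
   slope deg x,y [-1.2322 -8.3505]
top 499 280 866 [ 0.4322 -0.3167  0.0218] [ 0.4968 -0.2534  0.1319] [ 466. -286.] [61. 61.] 84
   top face 171 [ 463. -299.] [34. 59.] 88.1 z [0.1216 0.1233 0.1271]
   slope deg x,y [-1.0711 -3.5307]
```

Emit:
move_arm:
  plan:
    - {"delta_pos":[-0.05,0,0],"turn":[0,0,0],"hand":0.55}
    - {"delta_pos":[-0.05,0,0],"turn":[0,0,0],"hand":0.55}
    - {"delta_pos":[0,0,0],"turn":[0,0,0],"hand":0.55}
  grip_force: 25

```text
time_s: 45.15
position: [0.4632, -0.302, 0.0647]
ee_rot: [171.3, -87.4, 91.7]
wrist_force: [0.4, -3.6, 15.6]
opening: 0.0598
grip_force: 69.5
```

```bash
python3 cupm.py k4 | grep -v "^ *slope"
```

```text
scene 147 226 1386 [ 0.431  -0.3395  0.0161] [ 0.5021 -0.2559  0.1251] [ 467. -297.] [79. 67.] 83
   top face 178 [ 465. -301.] [36. 63.] 80.4 z [0.1193 0.1215 0.1242]
top 499 280 877 [ 0.4322 -0.3449  0.0238] [ 0.4966 -0.2546  0.1288] [ 464. -299.] [86. 61.] 85
   top face 147 [ 464. -298.] [36. 59.] 83.5 z [0.1216 0.1232 0.1271]
```

Emit:
move_arm:
  plan:
    - {"delta_pos":[0.08,0,0],"turn":[0,0,0],"hand":0.5}
    - {"delta_pos":[0,0,0],"turn":[0,0,0],"hand":0.71}
    - {"delta_pos":[0,0,0],"turn":[0,0,0],"hand":0.73}
    - {"delta_pos":[0,0,0],"turn":[0,0,0],"hand":0.74}
    - {"delta_pos":[0,0,0],"turn":[0,0,0],"hand":0.74}

```text
time_s: 45.75
position: [0.4635, -0.3016, 0.0624]
ee_rot: [176.9, -87.0, 86.2]
wrist_force: [0.0, -1.0, -0.5]
opening: 0.0631
grip_force: 0.0
```

```bash
python3 cupm.py k5
```

```text
scene 143 228 1424 [ 0.4318 -0.3432  0.0161] [ 0.5005 -0.2757  0.1166] [ 465. -309.] [64. 66.] 85
   top face 404 [ 466. -310.] [63. 62.] 85.2 z [0.1118 0.1136 0.1155]
   slope deg x,y [-0.2164 -0.0315]
top 503 281 1077 [ 0.4304 -0.3586  0.0206] [ 0.4944 -0.2743  0.1195] [ 462. -316.] [81. 60.] 84
   top face 407 [ 463. -307.] [62. 60.] 84.5 z [0.1132 0.1146 0.1175]
   slope deg x,y [0.2018 0.0268]
```

Emit:
move_arm:
  plan:
    - {"delta_pos":[0,0,0],"turn":[0,0,0],"hand":0.9}
    - {"delta_pos":[0,0,0],"turn":[0,0,0],"hand":0.9}
    - {"delta_pos":[0,0,-0.5],"turn":[0,0,0],"hand":0.9}
    - {"delta_pos":[0,0,-1],"turn":[0,0,0],"hand":0.9}
    - {"delta_pos":[0,0,-1],"turn":[0,0,0],"hand":0.9}

```text
time_s: 46.35
position: [0.4514, -0.401, 0.0687]
ee_rot: [177.5, -87.0, 85.7]
wrist_force: [0.0, -0.5, -0.4]
opening: 0.0773
grip_force: 0.0
```

```bash
python3 cupm.py k6 | grep -A1 top; cat > p2.py <<'E'
from kin import *; import cell
s=cell.read_state();T=TM(s);q=s["joints"]; np.set_printoptions(precision=2,suppress=True)
a=s["position"]+[.0,-.03,.22]; R=rot(11.5,0); b=np.array([.619,.0348,.22])
q1,w1,_,_=follow(q,(T[:3,3],T[:3,:3]),(a,T[:3,:3])); q2,w2,st,_=follow(q1,(a,T[:3,:3]),(a,R),40); q3,w3,_,_=follow(q2,(a,R),(b,R)); print("%.0e %.0e %.0e"%(w1,w2,w3),st,q1,q2,q3,a)
T=plan(T,a);T=plan(T,b,R)
E
python3 p2.py
```

```text
top face 396 [ 465. -310.] [62. 63.] 84.3 z [0.1117 0.1135 0.1152]
   slope deg x,y [ 0.0471 -0.1304]
top 503 282 1093 [ 0.4306 -0.3418  0.0175] [ 0.4945 -0.2741  0.1223] [ 462. -308.] [63. 59.] 84
   top face 367 [ 462. -308.] [62. 58.] 82.8 z [0.1132 0.1146 0.1174]
   slope deg x,y [-0.0473 -0.2336]
3e-29 3e-19 3e-23 2.971664478824657 [-65.31  55.43  55.5   55.89 140.52 -39.6 ] [-47.86  20.32  76.55  -0.    83.13  30.64] [-0.69 22.45 83.2  -0.   74.35 77.81] [ 0.45 -0.44  0.29]
shift x6 [ 0.91  0.02 -0.18]
turn x17 [-0.68 -0.96  0.73]
shift x12 [ 0.54 -0.89  0.14]
```

Emit:
move_arm:
  plan:
    - {"delta_pos":[0.91,0,-0.18],"turn":[0,0,0],"hand":1}
    - {"delta_pos":[0.91,0,-0.18],"turn":[0,0,0],"hand":1}
    - {"delta_pos":[0.91,0,-0.18],"turn":[0,0,0],"hand":1}
    - {"delta_pos":[0.91,0,-0.18],"turn":[0,0,0],"hand":1}
    - {"delta_pos":[0.91,0,-0.18],"turn":[0,0,0],"hand":1}

```text
time_s: 46.95
position: [0.4475, -0.4262, 0.2533]
ee_rot: [177.2, -87.0, 85.9]
wrist_force: [1.5, -0.3, -0.1]
opening: 0.0854
grip_force: 0.0
```

Emit:
move_arm:
  plan:
    - {"delta_pos":[0.91,0,-0.18],"turn":[0,0,0],"hand":1}
    - {"delta_pos":[0,0,0],"turn":[-0.68,-0.96,0.73],"hand":1}
    - {"delta_pos":[0,0,0],"turn":[-0.68,-0.96,0.73],"hand":1}
    - {"delta_pos":[0,0,0],"turn":[-0.68,-0.96,0.73],"hand":1}
    - {"delta_pos":[0,0,0],"turn":[-0.68,-0.96,0.73],"hand":1}

```text
time_s: 47.45
position: [0.4465, -0.4316, 0.2883]
ee_rot: [-154.3, -65.6, 44.2]
wrist_force: [0.1, -0.4, 0.0]
opening: 0.0851
grip_force: 0.0
```

Emit:
move_arm:
  plan:
    - {"delta_pos":[0,0,0],"turn":[-0.68,-0.96,0.73],"hand":1}
    - {"delta_pos":[0,0,0],"turn":[-0.68,-0.96,0.73],"hand":1}
    - {"delta_pos":[0,0,0],"turn":[-0.68,-0.96,0.73],"hand":1}
    - {"delta_pos":[0,0,0],"turn":[-0.68,-0.96,0.73],"hand":1}
    - {"delta_pos":[0,0,0],"turn":[-0.68,-0.96,0.73],"hand":1}

```text
time_s: 47.95
position: [0.4463, -0.4313, 0.2886]
ee_rot: [-161.0, -38.8, 32.8]
wrist_force: [-0.1, -0.7, -0.9]
opening: 0.0852
grip_force: 0.0
```

Emit:
move_arm:
  plan:
    - {"delta_pos":[0,0,0],"turn":[-0.68,-0.96,0.73],"hand":1}
    - {"delta_pos":[0,0,0],"turn":[-0.68,-0.96,0.73],"hand":1}
    - {"delta_pos":[0,0,0],"turn":[-0.68,-0.96,0.73],"hand":1}
    - {"delta_pos":[0,0,0],"turn":[-0.68,-0.96,0.73],"hand":1}
    - {"delta_pos":[0,0,0],"turn":[-0.68,-0.96,0.73],"hand":1}

```text
time_s: 48.45
position: [0.4462, -0.4311, 0.2888]
ee_rot: [-171.4, -13.5, 20.7]
wrist_force: [0.4, -0.2, -0.6]
opening: 0.0853
grip_force: 0.0
```

Emit:
move_arm:
  plan:
    - {"delta_pos":[0,0,0],"turn":[-0.68,-0.96,0.73],"hand":1}
    - {"delta_pos":[0,0,0],"turn":[-0.68,-0.96,0.73],"hand":1}
    - {"delta_pos":[0,0,0],"turn":[-0.68,-0.96,0.73],"hand":1}
    - {"delta_pos":[0,0,0],"turn":[0,0,0],"hand":1}

```text
time_s: 48.85
position: [0.448, -0.429, 0.2887]
ee_rot: [-179.6, 0.3, 12.1]
wrist_force: [0.3, -0.2, -0.7]
opening: 0.0854
grip_force: 0.0
```

```bash
python3 look.py l13 top; python3 - <<'E'
from h import *; import cell
s=cell.read_state();T=plan(TM(s),[.619,.0348,.22],rot(11.5))
E
```

```text
[ 0.448  -0.429   0.2887] [-179.6452    0.3496   12.0843] [-47.5923  20.0316  76.8973  -0.1235  83.5538  30.3388] 48.85
top rim px 356 213 [618.9  34.6] [60.7 60.5] 12.6 z 0.10020997541382848
turn x1 [-0.09  0.06  0.13]
shift x12 [ 0.54 -0.88  0.14]
```

Emit:
move_arm:
  plan:
    - {"delta_pos":[0.54,-0.88,0.14],"turn":[-0.09,0.06,0],"hand":1}
    - {"delta_pos":[0.54,-0.88,0.14],"turn":[0,0,0],"hand":1}
    - {"delta_pos":[0.54,-0.88,0.14],"turn":[0,0,0],"hand":1}
    - {"delta_pos":[0.54,-0.88,0.14],"turn":[0,0,0],"hand":1}
    - {"delta_pos":[0.54,-0.88,0.14],"turn":[0,0,0],"hand":1}

```text
time_s: 49.4
position: [0.516, -0.2367, 0.2597]
ee_rot: [-180.0, 0.0, 11.8]
wrist_force: [1.3, 0.1, 0.3]
opening: 0.0854
grip_force: 0.0
```

Emit:
move_arm:
  plan:
    - {"delta_pos":[0.54,-0.88,0.14],"turn":[0,0,0],"hand":1}
    - {"delta_pos":[0.54,-0.88,0.14],"turn":[0,0,0],"hand":1}
    - {"delta_pos":[0.54,-0.88,0.14],"turn":[0,0,0],"hand":1}
    - {"delta_pos":[0.54,-0.88,0.14],"turn":[0,0,0],"hand":1}
    - {"delta_pos":[0.54,-0.88,0.14],"turn":[0,0,0],"hand":1}

```text
time_s: 49.9
position: [0.5859, -0.0426, 0.2313]
ee_rot: [-180.0, 0.1, 11.8]
wrist_force: [-0.1, -0.2, 0.7]
opening: 0.0854
grip_force: 0.0
```

Emit:
move_arm:
  plan:
    - {"delta_pos":[0.54,-0.88,0.14],"turn":[0,0,0],"hand":1}
    - {"delta_pos":[0.54,-0.88,0.14],"turn":[0,0,0],"hand":1}
    - {"delta_pos":[0,0,0],"turn":[0,0,0],"hand":1}
    - {"delta_pos":[0,0,0],"turn":[0,0,0],"hand":1}

```text
time_s: 50.3
position: [0.6135, 0.0345, 0.2197]
ee_rot: [180.0, 0.2, 11.9]
wrist_force: [0.3, 0.1, -0.1]
opening: 0.0857
grip_force: 0.0
```

```bash
python3 look.py l14 wrist scene; python3 - <<'E'
from h import *; import cell
s=cell.read_state();T=plan(TM(s),[.619,.0348,.15],rot(11.8));plan(T,[.619,.0348,.085])
E
```

```text
[0.6135 0.0345 0.2197] [179.9773   0.1792  11.9403] [-0.6879 22.1153 83.8014 -0.0637 74.2531 77.3891] 50.3
wrist rim px 313 228 [619.6  34.1] [59.7 60.2] 11.9 z 0.09924951779991042
[0.6134 0.0335 0.22  ] [179.9451   0.1518  11.85  ] [-0.7593 22.075  83.8109 -0.0901 74.2503 77.4152] 50.35
scene rim px 274 275 [621.5  33.7] [64.  59.4] 10.7 z 0.1000662964990483
turn x1 [ 0.02  0.03 -0.  ]
shift x2 [ 0.07 -0.01  0.88]
shift x2 [-0.   -0.    0.81]
```

Emit:
move_arm:
  plan:
    - {"delta_pos":[0.07,0,0.88],"turn":[0,0,0],"hand":1}
    - {"delta_pos":[0.07,0,0.88],"turn":[0,0,0],"hand":1}
    - {"delta_pos":[0,0,0.85],"turn":[0,0,0],"hand":1}
    - {"delta_pos":[0,0,0.85],"turn":[0,0,0],"hand":1}
    - {"delta_pos":[0,0,0],"turn":[0,0,0],"hand":1}

```text
time_s: 50.9
position: [0.6151, 0.0334, 0.078]
ee_rot: [-180.0, 0.6, 11.7]
wrist_force: [-1.3, -0.0, -0.3]
opening: 0.0853
grip_force: 0.0
```

Emit:
move_arm:
  plan:
    - {"delta_pos":[0,0,0],"turn":[0,0,0],"hand":0.5}
    - {"delta_pos":[0,0,0],"turn":[0,0,0],"hand":0.5}
    - {"delta_pos":[0,0,0],"turn":[0,0,0],"hand":0.5}
    - {"delta_pos":[0,0,0],"turn":[0,0,0],"hand":0.5}
    - {"delta_pos":[0,0,0],"turn":[0,0,0],"hand":0.5}
  grip_force: 60

```text
time_s: 51.4
position: [0.621, 0.035, 0.0846]
ee_rot: [179.8, -0.2, 11.8]
wrist_force: [0.5, -0.4, 7.1]
opening: 0.0593
grip_force: 65.8
```

```bash
python3 - <<'E'
from h import *; import cell
s=cell.read_state();T=TM(s);T=plan(T,s["position"]+[0,0,.13]); T=plan(T,[.5816,-.3147,T[2,3]],rot(-6.9)); plan(T,[.5816,-.3147,s["position"][2]+.013])
E
```

```text
shift x4 [ 0.    0.   -0.81]
turn x5 [ 0.01 -0.01  0.82]
shift x9 [0.01 0.98 0.  ]
shift x3 [ 0.   -0.    0.98]
```

Emit:
move_arm:
  plan:
    - {"delta_pos":[0,0,-0.5],"turn":[0,0,0],"hand":0.5}
    - {"delta_pos":[0,0,-0.8],"turn":[0,0,0],"hand":0.5}
    - {"delta_pos":[0,0,-0.95],"turn":[0,0,0],"hand":0.5}
    - {"delta_pos":[0,0,-0.95],"turn":[0,0,0],"hand":0.5}
    - {"delta_pos":[0,0,0],"turn":[0,0,0.82],"hand":0.5}

```text
time_s: 51.9
position: [0.623, 0.0357, 0.217]
ee_rot: [179.8, -0.6, 8.0]
wrist_force: [0.7, 0.4, -2.1]
opening: 0.0594
grip_force: 66.0
```

Emit:
move_arm:
  plan:
    - {"delta_pos":[0,0,0],"turn":[0,0,0.82],"hand":0.5}
    - {"delta_pos":[0,0,0],"turn":[0,0,0.82],"hand":0.5}
    - {"delta_pos":[0,0,0],"turn":[0,0,0.82],"hand":0.5}
    - {"delta_pos":[0,0,0],"turn":[0,0,0.82],"hand":0.5}
    - {"delta_pos":[0,0.5,0],"turn":[0,0,0],"hand":0.5}

```text
time_s: 52.4
position: [0.6168, 0.0177, 0.2103]
ee_rot: [180.0, 0.0, -6.9]
wrist_force: [0.9, -0.7, -2.3]
opening: 0.0593
grip_force: 65.7
```

Emit:
move_arm:
  plan:
    - {"delta_pos":[0.01,0.98,0],"turn":[0,0,0],"hand":0.5}
    - {"delta_pos":[0.01,0.98,0],"turn":[0,0,0],"hand":0.5}
    - {"delta_pos":[0.01,0.98,0],"turn":[0,0,0],"hand":0.5}
    - {"delta_pos":[0.01,0.98,0],"turn":[0,0,0],"hand":0.5}
    - {"delta_pos":[0.01,0.98,0],"turn":[0,0,0],"hand":0.5}

```text
time_s: 52.9
position: [0.5945, -0.1802, 0.2107]
ee_rot: [179.9, 0.0, -6.9]
wrist_force: [0.5, 0.5, -2.0]
opening: 0.0592
grip_force: 65.7
```

Emit:
move_arm:
  plan:
    - {"delta_pos":[0.01,0.98,0],"turn":[0,0,0],"hand":0.5}
    - {"delta_pos":[0.01,0.98,0],"turn":[0,0,0],"hand":0.5}
    - {"delta_pos":[0.01,0.98,0],"turn":[0,0,0],"hand":0.5}
    - {"delta_pos":[0,0,0],"turn":[0,0,0],"hand":0.5}

```text
time_s: 53.3
position: [0.5813, -0.3014, 0.2108]
ee_rot: [179.7, -0.0, -7.2]
wrist_force: [0.5, 0.6, -2.0]
opening: 0.0592
grip_force: 66.1
```

```bash
python3 cupm.py k7; python3 - <<'E'
from h import *; import cell
s=cell.read_state();print(s["grip_force"]);T=TM(s); T=plan(T,[.5816,-.3147,.115],rot(-6.9)); plan(T,[.5816,-.3147,.0976])
E
```

```text
scene 121 224 3403 [ 0.4289 -0.3413  0.0162] [ 0.6167 -0.2683  0.2585] [ 523. -305.] [190.  70.] 2
   top face 209 [ 583. -303.] [62. 60.] 80.9 z [0.2231 0.2267 0.2287]
   slope deg x,y [-0.3411  1.1996]
top 511 232 672 [ 0.5465 -0.3264  0.1263] [ 0.6111 -0.2631  0.2323] [ 578. -297.] [63. 58.] 81
   top face 97 [ 560. -295.] [61. 22.] 81.4 z [0.2253 0.2275 0.2304]
   slope deg x,y [0.7364 0.6476]
top 503 282 1097 [ 0.4305 -0.3422  0.0193] [ 0.4942 -0.2742  0.1207] [ 463. -308.] [64. 59.] 84
   top face 395 [ 463. -308.] [60. 58.] 83.7 z [0.1132 0.1146 0.1176]
   slope deg x,y [ 0.0453 -0.0646]
66.06519341468811
turn x1 [ 0.01  0.01 -0.04]
shift x3 [0.02 0.15 0.8 ]
shift x1 [ 0.   -0.    0.44]
```

Emit:
move_arm:
  plan:
    - {"delta_pos":[0.02,0.15,0.8],"turn":[0,0,0],"hand":0.5}
    - {"delta_pos":[0.02,0.15,0.8],"turn":[0,0,0],"hand":0.5}
    - {"delta_pos":[0.02,0.04,0.8],"turn":[0,0,0],"hand":0.5}
    - {"delta_pos":[0,0,0.25],"turn":[0,0,0],"hand":0.5}
    - {"delta_pos":[0,0,0],"turn":[0,0,0],"hand":0.5}

```text
time_s: 53.9
position: [0.5817, -0.3078, 0.1031]
ee_rot: [-180.0, 0.3, -6.9]
wrist_force: [0.0, -0.6, -2.0]
opening: 0.0591
grip_force: 65.9
```

```bash
python3 - <<'E'
from h import *; import cell
s=cell.read_state();print(s["wrist_force"]);plan(TM(s),[.5816,-.3147,.0985],rot(-6.9))
E
```

```text
[ 4.55829023e-04 -5.83972199e-01 -2.02827237e+00]
turn x1 [-0.01  0.06 -0.  ]
shift x1 [0.02 0.17 0.11]
```

Lower, release, and back up vertically.

Emit:
move_arm:
  plan:
    - {"delta_pos":[0.02,0.1,0.12],"turn":[0,0,0],"hand":0.5}
    - {"delta_pos":[0,0,0],"turn":[0,0,0],"hand":0.5}
    - {"delta_pos":[0,0,0],"turn":[0,0,0],"hand":0.72}
    - {"delta_pos":[0,0,0],"turn":[0,0,0],"hand":0.76}
    - {"delta_pos":[0,0,0],"turn":[0,0,0],"hand":0.95}

```text
time_s: 54.4
position: [0.5837, -0.3145, 0.1014]
ee_rot: [179.8, -0.1, -7.0]
wrist_force: [0.1, -0.5, 0.9]
opening: 0.0772
grip_force: 0.0
```

Emit:
move_arm:
  plan:
    - {"delta_pos":[0,0,0],"turn":[0,0,0],"hand":0.95}
    - {"delta_pos":[0,0,-0.7],"turn":[0,0,0],"hand":0.95}
    - {"delta_pos":[0,0,-1],"turn":[0,0,0],"hand":1}
    - {"delta_pos":[0,0,-1],"turn":[0,0,0],"hand":1}
    - {"delta_pos":[0,0,-1],"turn":[0,0,0],"hand":1}

```text
time_s: 54.9
position: [0.583, -0.3137, 0.2497]
ee_rot: [179.9, 0.0, -7.0]
wrist_force: [1.3, -1.0, 0.8]
opening: 0.0855
grip_force: 0.0
```

```bash
python3 cupm.py k8; cat > p3.py <<'E'
from kin import *; import cell
s=cell.read_state();T=TM(s);q=s["joints"]; np.set_printoptions(precision=2,suppress=True); x0=T[:3,3]
R=rot(263,80); g=np.array([.5816,-.312,.064]); a=np.array([.56,-.42,.28]); pre=g-.13*R[:,2]
q0,w0,_,_=follow(q,(x0,T[:3,:3]),(a,T[:3,:3])); q1,w1,st,_=follow(q0,(a,T[:3,:3]),(a,R),40); q2,w2,_,_=follow(q1,(a,R),(pre,R)); q3,w3,_,_=follow(q2,(pre,R),(g,R)); print(w0,w1,w2,w3,st,q1,q2,q3)
T=plan(T,a); T=plan(T,pre,R); plan(T,g)
E
python3 p3.py
```

```text
scene 128 247 3533 [ 0.4309 -0.3488  0.0162] [ 0.6205 -0.2747  0.1172] [ 526. -312.] [ 66. 188.] 87
   top face 639 [ 524. -311.] [ 64. 185.] 88.2 z [0.111  0.1133 0.1152]
   slope deg x,y [-0.3113 -0.3064]
top 502 232 850 [ 0.5498 -0.3774  0.0168] [ 0.6141 -0.279   0.1203] [ 580. -330.] [98. 59.] 84
   top face 159 [ 582. -313.] [61. 59.] 83.6 z [0.1116 0.1136 0.117 ]
   slope deg x,y [-0.6161  0.4267]
top 503 282 1095 [ 0.4305 -0.3418  0.0196] [ 0.4947 -0.2744  0.1207] [ 462. -308.] [63. 59.] 83
   top face 372 [ 462. -308.] [60. 58.] 83.8 z [0.1131 0.1146 0.1175]
   slope deg x,y [-0.1361  0.0372]
5.462614016944031e-20 2.2855142802102435e-19 3.781998725640502e-29 1.2393831764861587e-19 2.9821026871333487 [-58.51  57.02  46.41  60.42 135.19 149.2 ] [-58.8   69.58  44.56  52.05 129.44 136.94] [-53.44  64.92  62.77  49.79 117.3  127.86]
shift x3 [-0.11  0.89 -0.2 ]
turn x17 [ 0.79 -0.8   0.95]
shift x5 [ 0.97 -0.04  0.08]
shift x4 [-0.   -0.    0.81]
```

Emit:
move_arm:
  plan:
    - {"delta_pos":[-0.11,0.89,-0.2],"turn":[0,0,0],"hand":1}
    - {"delta_pos":[-0.11,0.89,-0.2],"turn":[0,0,0],"hand":1}
    - {"delta_pos":[-0.11,0.89,-0.2],"turn":[0,0,0],"hand":1}
    - {"delta_pos":[0,0,0],"turn":[0.79,-0.8,0.95],"hand":1}
    - {"delta_pos":[0,0,0],"turn":[0.79,-0.8,0.95],"hand":1}

```text
time_s: 55.5
position: [0.5564, -0.4189, 0.2732]
ee_rot: [-173.3, 7.9, -15.5]
wrist_force: [-0.2, 0.2, -0.4]
opening: 0.0858
grip_force: 0.0
```

Emit:
move_arm:
  plan:
    - {"delta_pos":[0,0,0],"turn":[0.79,-0.8,0.95],"hand":1}
    - {"delta_pos":[0,0,0],"turn":[0.79,-0.8,0.95],"hand":1}
    - {"delta_pos":[0,0,0],"turn":[0.79,-0.8,0.95],"hand":1}
    - {"delta_pos":[0,0,0],"turn":[0.79,-0.8,0.95],"hand":1}
    - {"delta_pos":[0,0,0],"turn":[0.79,-0.8,0.95],"hand":1}

```text
time_s: 56.0
position: [0.5574, -0.4182, 0.2717]
ee_rot: [-161.0, 30.8, -33.4]
wrist_force: [0.0, 1.1, -0.9]
opening: 0.0856
grip_force: 0.0
```

Emit:
move_arm:
  plan:
    - {"delta_pos":[0,0,0],"turn":[0.79,-0.8,0.95],"hand":1}
    - {"delta_pos":[0,0,0],"turn":[0.79,-0.8,0.95],"hand":1}
    - {"delta_pos":[0,0,0],"turn":[0.79,-0.8,0.95],"hand":1}
    - {"delta_pos":[0,0,0],"turn":[0.79,-0.8,0.95],"hand":1}
    - {"delta_pos":[0,0,0],"turn":[0.79,-0.8,0.95],"hand":1}

```text
time_s: 56.5
position: [0.5574, -0.4184, 0.2712]
ee_rot: [-155.4, 56.2, -51.7]
wrist_force: [-0.4, 0.4, -0.9]
opening: 0.0855
grip_force: 0.0
```

Emit:
move_arm:
  plan:
    - {"delta_pos":[0,0,0],"turn":[0.79,-0.8,0.95],"hand":1}
    - {"delta_pos":[0,0,0],"turn":[0.79,-0.8,0.95],"hand":1}
    - {"delta_pos":[0,0,0],"turn":[0.79,-0.8,0.95],"hand":1}
    - {"delta_pos":[0,0,0],"turn":[0.79,-0.8,0.95],"hand":1}
    - {"delta_pos":[0,0,0],"turn":[0.79,-0.8,0.95],"hand":1}

```text
time_s: 57.0
position: [0.5573, -0.4184, 0.2711]
ee_rot: [175.3, 80.1, -101.7]
wrist_force: [0.7, -0.3, 0.1]
opening: 0.0856
grip_force: 0.0
```

```bash
python3 cupm.py k9|grep -A2 -i top; python3 - <<'E'
from h import *; import cell
s=cell.read_state();print(s["position"],s["joints"]); T=TM(s); R=rot(263.2,80); g=np.array([.5816,-.3125,.064]);T=plan(T,g-.12*R[:,2]+[0,0,.03],R); T=plan(T,g-.12*R[:,2]); plan(T,g)
E
```

```text
top face 616 [ 526. -312.] [ 65. 186.] 88.3 z [0.1112 0.1134 0.1153]
   slope deg x,y [-0.2661 -0.1674]
top 501 231 845 [ 0.5494 -0.3618  0.0168] [ 0.6138 -0.2787  0.1221] [ 581. -323.] [83. 60.] 83
   top face 146 [ 582. -312.] [61. 59.] 82.8 z [0.1117 0.1135 0.1172]
   slope deg x,y [-0.3891  0.2048]
top 503 282 1095 [ 0.4305 -0.3436  0.017 ] [ 0.4944 -0.2741  0.1222] [ 463. -309.] [65. 59.] 83
   top face 416 [ 463. -308.] [61. 59.] 84.3 z [0.1132 0.1145 0.1175]
   slope deg x,y [-0.0992 -0.1583]
[ 0.555421   -0.4190203   0.26948504] [-58.72149017  57.33595954  47.48121795  59.37099802 134.82856631
 148.47372731]
turn x1 [-0.04  0.06 -0.2 ]
shift x4 [ 0.96 -0.08  0.11]
shift x1 [ 0.74 -0.    0.13]
shift x3 [ 0. -0.  1.]
```

Emit:
move_arm:
  plan:
    - {"delta_pos":[0.9,-0.08,0.11],"turn":[-0.04,0.06,-0.2],"hand":1}
    - {"delta_pos":[0.96,-0.08,0.11],"turn":[0,0,0],"hand":1}
    - {"delta_pos":[0.96,-0.08,0.11],"turn":[0,0,0],"hand":1}
    - {"delta_pos":[0.96,-0.08,0.11],"turn":[0,0,0],"hand":1}
    - {"delta_pos":[0.7,0,0.13],"turn":[0,0,0],"hand":1}

```text
time_s: 57.6
position: [0.5698, -0.4287, 0.0891]
ee_rot: [-178.1, 79.6, -94.5]
wrist_force: [0.4, 0.3, -0.5]
opening: 0.0854
grip_force: 0.0
```

Emit:
move_arm:
  plan:
    - {"delta_pos":[0,0,0],"turn":[0,0,0],"hand":1}

```text
time_s: 57.7
position: [0.569, -0.4276, 0.0869]
ee_rot: [-179.9, 79.9, -96.3]
wrist_force: [-0.9, 0.5, -0.5]
opening: 0.0854
grip_force: 0.0
```

```bash
python3 - <<'E'
from h import *; import cell
s=cell.read_state(); T=TM(s); R=rot(263.2,80); g=np.array([.5816,-.3125,.064]);plan(T,g,R)
E
```

```text
turn x1 [ 0.07 -0.03  0.02]
shift x3 [0.02 0.01 0.98]
```

Emit:
move_arm:
  plan:
    - {"delta_pos":[0.02,0.01,0.8],"turn":[0.07,0,0],"hand":1}
    - {"delta_pos":[0.02,0.01,0.8],"turn":[0,0,0],"hand":1}
    - {"delta_pos":[0.02,0.01,0.7],"turn":[0,0,0],"hand":1}
    - {"delta_pos":[0,0,0.6],"turn":[0,0,0],"hand":1}
    - {"delta_pos":[0,0,0],"turn":[0,0,0],"hand":1}

```text
time_s: 58.2
position: [0.5824, -0.3132, 0.0709]
ee_rot: [-177.6, 79.7, -94.2]
wrist_force: [-0.4, -0.5, -0.8]
opening: 0.0852
grip_force: 0.0
```

Emit:
move_arm:
  plan:
    - {"delta_pos":[0,0,0],"turn":[0,0,0],"hand":0.5}
    - {"delta_pos":[0,0,0],"turn":[0,0,0],"hand":0.5}
    - {"delta_pos":[0,0,0],"turn":[0,0,0],"hand":0.5}
    - {"delta_pos":[0,0,0],"turn":[0,0,0],"hand":0.5}
    - {"delta_pos":[0,0,0],"turn":[0,0,0],"hand":0.5}
  grip_force: 60

```text
time_s: 58.7
position: [0.582, -0.3175, 0.0703]
ee_rot: [-176.9, 79.7, -94.0]
wrist_force: [2.5, -1.2, 6.5]
opening: 0.0597
grip_force: 68.3
```

```bash
python3 - <<'E'
from kin import *; import cell
np.set_printoptions(precision=2,suppress=True)
s=cell.read_state(); T=TM(s); R=rot(263.2,84); b=np.array([.5816,-.3125,.21]); print(s["position"]); q,w,_,_=follow(s["joints"],(T[:3,3],T[:3,:3]),(b,R)); print(q,w)
T=plan(T,b); plan(T,None,R)
E
```

```text
[ 0.58 -0.32  0.07]
[-53.56  56.9   62.28  56.88 125.56 137.34] 3.539087439122733e-21
shift x4 [-0.86 -0.   -0.13]
turn x1 [-0.06 -0.94  0.11]
```

Emit:
move_arm:
  plan:
    - {"delta_pos":[-0.5,0,-0.08],"turn":[0,0,0],"hand":0.5}
    - {"delta_pos":[-0.95,0,-0.15],"turn":[0,0,0],"hand":0.5}
    - {"delta_pos":[-0.95,0,-0.15],"turn":[0,0,0],"hand":0.5}
    - {"delta_pos":[-0.95,0,-0.15],"turn":[0,0,0],"hand":0.5}
    - {"delta_pos":[0,0,0],"turn":[-0.06,-0.94,0.11],"hand":0.5}

```text
time_s: 59.2
position: [0.5817, -0.3144, 0.2138]
ee_rot: [-175.3, 83.5, -91.9]
wrist_force: [0.1, -0.0, -1.4]
opening: 0.0595
grip_force: 68.1
```

Emit:
move_arm:
  plan:
    - {"delta_pos":[0,0,0],"turn":[0,0,-1],"hand":0.5}
    - {"delta_pos":[0,0,0],"turn":[0,0,-1],"hand":0.5}
    - {"delta_pos":[0,0,0],"turn":[0,0,-1],"hand":0.5}
    - {"delta_pos":[0,0,0],"turn":[0,0,-1],"hand":0.5}
    - {"delta_pos":[0,0,0],"turn":[0,0,-1],"hand":0.5}

```text
time_s: 59.7
position: [0.5807, -0.3133, 0.2046]
ee_rot: [-105.4, 66.4, -20.8]
wrist_force: [-0.7, 0.8, -1.7]
opening: 0.0597
grip_force: 68.4
```

Emit:
move_arm:
  plan:
    - {"delta_pos":[0,0,0],"turn":[0,0,-1],"hand":0.5}
    - {"delta_pos":[0,0,0],"turn":[0,0,-1],"hand":0.5}
    - {"delta_pos":[0,0,0],"turn":[0,0,-1],"hand":0.5}
    - {"delta_pos":[0,0,0],"turn":[0,0,-1],"hand":0.5}
    - {"delta_pos":[0,0,0],"turn":[0,0,-1],"hand":0.5}

```text
time_s: 60.2
position: [0.5807, -0.3133, 0.2046]
ee_rot: [-98.5, 43.9, -12.6]
wrist_force: [-0.4, -0.4, -1.9]
opening: 0.0591
grip_force: 68.4
```

Emit:
move_arm:
  plan:
    - {"delta_pos":[0,0,0],"turn":[0,0,-1],"hand":0.5}
    - {"delta_pos":[0,0,0],"turn":[0,0,-1],"hand":0.5}
    - {"delta_pos":[0,0,0],"turn":[0,0,-1],"hand":0.5}
    - {"delta_pos":[0,0,0],"turn":[0,0,-1],"hand":0.5}
    - {"delta_pos":[0,0,0],"turn":[0,0,-1],"hand":0.5}

```text
time_s: 60.7
position: [0.5807, -0.3133, 0.2046]
ee_rot: [-96.6, 21.2, -9.0]
wrist_force: [-0.2, -0.2, -1.4]
opening: 0.0596
grip_force: 68.4
```

Emit:
move_arm:
  plan:
    - {"delta_pos":[0,0,0],"turn":[0,0,-1],"hand":0.5}
    - {"delta_pos":[0,0,0],"turn":[0,0,-1],"hand":0.5}
    - {"delta_pos":[0,0,0],"turn":[0,0,-1],"hand":0.5}
    - {"delta_pos":[0,0,0],"turn":[0,0,-1],"hand":0.5}
    - {"delta_pos":[0,0,0],"turn":[0,0,-1],"hand":0.5}

```text
time_s: 61.2
position: [0.5807, -0.3133, 0.2046]
ee_rot: [-96.1, -1.6, -6.5]
wrist_force: [-0.1, 0.2, -1.9]
opening: 0.059
grip_force: 68.4
```

Emit:
move_arm:
  plan:
    - {"delta_pos":[0,0,0],"turn":[0,0,-1],"hand":0.5}
    - {"delta_pos":[0,0,0],"turn":[0,0,-1],"hand":0.5}
    - {"delta_pos":[0,0,0],"turn":[0,0,-1],"hand":0.5}
    - {"delta_pos":[0,0,0],"turn":[0,0,-1],"hand":0.5}
    - {"delta_pos":[0,0,0],"turn":[0,0,-1],"hand":0.5}

```text
time_s: 61.7
position: [0.5807, -0.3133, 0.2046]
ee_rot: [-96.7, -24.4, -3.9]
wrist_force: [-0.2, -0.4, -2.0]
opening: 0.0593
grip_force: 68.4
```

Emit:
move_arm:
  plan:
    - {"delta_pos":[0,0,0],"turn":[0,0,-1],"hand":0.5}
    - {"delta_pos":[0,0,0],"turn":[0,0,-1],"hand":0.5}
    - {"delta_pos":[0,0,0],"turn":[0,0,-1],"hand":0.5}
    - {"delta_pos":[0,0,0],"turn":[0,0,-1],"hand":0.5}
    - {"delta_pos":[0,0,0],"turn":[0,0,-1],"hand":0.5}

```text
time_s: 62.2
position: [0.5807, -0.3133, 0.2046]
ee_rot: [-99.0, -47.1, -0.1]
wrist_force: [0.1, 0.5, -3.3]
opening: 0.0596
grip_force: 68.4
```

Emit:
move_arm:
  plan:
    - {"delta_pos":[0,0,0],"turn":[0,0,-1],"hand":0.5}
    - {"delta_pos":[0,0,0],"turn":[0,0,-1],"hand":0.5}
    - {"delta_pos":[0,0,0],"turn":[0,0,-1],"hand":0.5}
    - {"delta_pos":[0,0,0],"turn":[0,0,-1],"hand":0.5}
    - {"delta_pos":[0,0,0],"turn":[0,0,-1],"hand":0.5}

```text
time_s: 62.7
position: [0.5807, -0.3133, 0.2046]
ee_rot: [-107.7, -69.5, 9.9]
wrist_force: [-0.3, 0.5, -1.7]
opening: 0.0593
grip_force: 68.4
```

Emit:
move_arm:
  plan:
    - {"delta_pos":[0,0,0],"turn":[0,0,-1],"hand":0.5}
    - {"delta_pos":[0,0,0],"turn":[0,0,-1],"hand":0.5}
    - {"delta_pos":[0,0,0],"turn":[0,0,-1],"hand":0.5}
    - {"delta_pos":[0,0,0],"turn":[0,0,0],"hand":0.5}

```text
time_s: 63.1
position: [0.5808, -0.3133, 0.2046]
ee_rot: [-135.5, -81.4, 38.5]
wrist_force: [0.6, -0.0, -2.0]
opening: 0.0594
grip_force: 68.3
```

```bash
python3 cupm.py k10; python3 - <<'E'
from h import *; import cell
s=cell.read_state(); print(s["joints"],s["grip_force"]);T=TM(s); R=rot(263.2,87)@Ro.from_euler('z',180,degrees=True).as_matrix(); T=plan(T,[.5816,-.3175,.08],R)
E
```

```text
scene 97 11 43 [ 0.4188 -0.2921  0.5153] [ 0.4357 -0.2688  0.5352] [ 426. -281.] [ 8. 27.] 36
   top face 6 [ 430. -284.] [8. 5.] 7.9 z [0.5309 0.5324 0.535 ]
   slope deg x,y [ -7.2823 -18.2305]
scene 118 213 3622 [ 0.4302 -0.3813  0.0162] [ 0.6233 -0.2637  0.2725] [ 529. -324.] [198. 113.] 6
   top face 280 [ 591. -306.] [38. 60.] 83.8 z [0.2623 0.2652 0.2699]
   slope deg x,y [ -7.7619 -13.1895]
top 526 218 1254 [ 0.547  -0.3313  0.1623] [ 0.621  -0.2613  0.2732] [ 583. -298.] [71. 71.] 85
   top face 192 [ 588. -307.] [30. 59.] 82.9 z [0.2654 0.2673 0.2715]
   slope deg x,y [-4.6146 -7.0493]
top 503 282 1094 [ 0.4304 -0.3426  0.0181] [ 0.4944 -0.2742  0.1191] [ 462. -308.] [64. 59.] 83
   top face 385 [ 463. -307.] [61. 59.] 83.9 z [0.113  0.1146 0.1173]
   slope deg x,y [-0.0814  0.0139]
[-53.58011013  57.24595035  62.24401583  56.51501938 125.44654802
 -36.97477158] 68.3351469039917
turn x2 [ 0.    0.34 -0.67]
shift x4 [-0.78  0.01  0.01]
```

Emit:
move_arm:
  plan:
    - {"delta_pos":[0,0,0],"turn":[0,0.34,-0.67],"hand":0.5}
    - {"delta_pos":[0,0,0],"turn":[0,0.34,-0.67],"hand":0.5}
    - {"delta_pos":[-0.78,0.01,0.01],"turn":[0,0,0],"hand":0.5}
    - {"delta_pos":[-0.78,0.01,0.01],"turn":[0,0,0],"hand":0.5}
    - {"delta_pos":[-0.78,0.01,0.01],"turn":[0,0,0],"hand":0.5}

```text
time_s: 63.7
position: [0.5821, -0.3169, 0.1101]
ee_rot: [178.4, -87.0, 84.7]
wrist_force: [0.7, -0.5, -2.0]
opening: 0.0597
grip_force: 68.1
```

Emit:
move_arm:
  plan:
    - {"delta_pos":[-0.6,0,0],"turn":[0,0,0],"hand":0.5}
    - {"delta_pos":[0,0,0],"turn":[0,0,0],"hand":0.5}

```text
time_s: 63.9
position: [0.5813, -0.3171, 0.0831]
ee_rot: [-174.9, -87.2, 78.1]
wrist_force: [-0.3, -0.5, -2.1]
opening: 0.0595
grip_force: 68.1
```

```bash
python3 cupm.py k11; python3 - <<'E'
from h import *; import cell
s=cell.read_state(); print(s["wrist_force"]);T=TM(s); R=rot(263.2,87)@Ro.from_euler('z',180,degrees=True).as_matrix(); T=plan(T,[.5816,-.3175,.07],R)
E
```

```text
scene 128 240 3238 [ 0.4303 -0.3773  0.0161] [ 0.6201 -0.2701  0.1485] [ 524. -322.] [108. 187.] 87
   top face 298 [ 584. -315.] [36. 62.] 86.4 z [0.141  0.1436 0.1473]
   slope deg x,y [-2.1816 -9.9044]
top 507 228 959 [ 0.5502 -0.3601  0.0423] [ 0.6165 -0.2682  0.1528] [ 582. -314.] [87. 61.] 84
   top face 163 [ 583. -310.] [39. 59.] 83.2 z [0.1464 0.1479 0.1519]
   slope deg x,y [-0.5592 -2.9559]
top 503 282 1093 [ 0.4305 -0.3425  0.0188] [ 0.4944 -0.2736  0.1196] [ 462. -308.] [63. 59.] 83
   top face 401 [ 463. -307.] [62. 59.] 82.8 z [0.1132 0.1146 0.1174]
   slope deg x,y [ 0.075  -0.1862]
[ 0.05301093 -0.10255397 -1.3546172 ]
turn x1 [ 0.01 -0.04  0.02]
shift x1 [-0.43 -0.01  0.03]
```

Emit:
move_arm:
  plan:
    - {"delta_pos":[-0.2,0,0],"turn":[0,0,0],"hand":0.5}
    - {"delta_pos":[-0.13,0,0],"turn":[0,0,0],"hand":0.5}
    - {"delta_pos":[0,0,0],"turn":[0,0,0],"hand":0.5}
    - {"delta_pos":[0,0,0],"turn":[0,0,0],"hand":0.5}

```text
time_s: 64.4
position: [0.582, -0.3185, 0.0743]
ee_rot: [176.6, -87.1, 86.6]
wrist_force: [0.1, 0.0, -1.9]
opening: 0.0597
grip_force: 68.1
```

Emit:
move_arm:
  plan:
    - {"delta_pos":[-0.06,0,0],"turn":[0,0,0],"hand":0.5}
    - {"delta_pos":[0,0,0],"turn":[0,0,0],"hand":0.5}

```text
time_s: 64.6
position: [0.582, -0.3186, 0.0713]
ee_rot: [177.1, -87.1, 86.0]
wrist_force: [0.7, -0.5, -2.7]
opening: 0.0597
grip_force: 68.1
```

Emit:
move_arm:
  plan:
    - {"delta_pos":[-0.06,0,0],"turn":[0,0,0],"hand":0.5}
    - {"delta_pos":[0,0,0],"turn":[0,0,0],"hand":0.5}

```text
time_s: 64.8
position: [0.5819, -0.3186, 0.0686]
ee_rot: [177.5, -87.1, 85.7]
wrist_force: [-0.5, -0.1, -2.3]
opening: 0.0593
grip_force: 68.1
```

Emit:
move_arm:
  plan:
    - {"delta_pos":[-0.07,0,0],"turn":[0,0,0],"hand":0.5}
    - {"delta_pos":[0,0,0],"turn":[0,0,0],"hand":0.5}

```text
time_s: 65.0
position: [0.5819, -0.3188, 0.0657]
ee_rot: [177.7, -87.1, 85.5]
wrist_force: [-0.3, 0.3, -1.6]
opening: 0.0596
grip_force: 68.1
```

Emit:
move_arm:
  plan:
    - {"delta_pos":[-0.05,0,0],"turn":[0,0,0],"hand":0.5}
    - {"delta_pos":[0,0,0],"turn":[0,0,0],"hand":0.5}

```text
time_s: 65.2
position: [0.5819, -0.3189, 0.0638]
ee_rot: [177.4, -87.1, 85.8]
wrist_force: [0.9, -0.4, -1.7]
opening: 0.0592
grip_force: 68.1
```

Emit:
move_arm:
  plan:
    - {"delta_pos":[-0.04,0,0],"turn":[0,0,0],"hand":0.5}
    - {"delta_pos":[0,0,0],"turn":[0,0,0],"hand":0.5}

```text
time_s: 65.4
position: [0.5819, -0.319, 0.0623]
ee_rot: [177.3, -87.1, 85.8]
wrist_force: [0.3, -0.8, -2.7]
opening: 0.0596
grip_force: 68.1
```

Emit:
move_arm:
  plan:
    - {"delta_pos":[-0.03,0,0],"turn":[0,0,0],"hand":0.5}
    - {"delta_pos":[0,0,0],"turn":[0,0,0],"hand":0.5}

```text
time_s: 65.6
position: [0.5819, -0.3191, 0.0612]
ee_rot: [177.3, -87.1, 85.9]
wrist_force: [-0.3, 0.5, -2.1]
opening: 0.0599
grip_force: 68.1
```

Emit:
move_arm:
  plan:
    - {"delta_pos":[0,0,0],"turn":[0,0,0],"hand":0.71}
    - {"delta_pos":[0,0,0],"turn":[0,0,0],"hand":0.73}
    - {"delta_pos":[0,0,0],"turn":[0,0,0],"hand":0.74}
    - {"delta_pos":[0,0,0],"turn":[0,0,0],"hand":0.74}

```text
time_s: 66.0
position: [0.5819, -0.3191, 0.0617]
ee_rot: [176.6, -87.1, 86.5]
wrist_force: [-0.3, -0.6, -0.1]
opening: 0.0633
grip_force: 0.0
```

```bash
python3 cupm.py k12
```

```text
scene 126 245 3427 [ 0.4312 -0.3988  0.0162] [ 0.6177 -0.2754  0.1177] [ 521. -342.] [113. 184.] 82
   top face 937 [ 524. -318.] [ 64. 181.] 82.2 z [0.1116 0.1136 0.1153]
   slope deg x,y [-0.0434 -0.0406]
top 508 231 1098 [ 0.5483 -0.3704  0.0176] [ 0.6145 -0.2905  0.1214] [ 581. -332.] [79. 62.] 85
   top face 394 [ 581. -324.] [61. 60.] 83.8 z [0.113  0.1146 0.1176]
   slope deg x,y [0.2237 0.4424]
top 503 282 1097 [ 0.4305 -0.3418  0.0183] [ 0.4946 -0.2741  0.1206] [ 463. -308.] [63. 60.] 84
   top face 392 [ 463. -308.] [62. 58.] 83.4 z [0.1131 0.1148 0.1173]
   slope deg x,y [-0.1481 -0.0483]
```

Emit:
move_arm:
  plan:
    - {"delta_pos":[0,0,0],"turn":[0,0,0],"hand":0.9}
    - {"delta_pos":[0,0,0],"turn":[0,0,0],"hand":0.9}
    - {"delta_pos":[0,0,-0.5],"turn":[0,0,0],"hand":0.9}
    - {"delta_pos":[0,0,-1],"turn":[0,0,0],"hand":0.9}
    - {"delta_pos":[0,0,-1],"turn":[0,0,0],"hand":0.9}

```text
time_s: 66.6
position: [0.5702, -0.4184, 0.0669]
ee_rot: [177.9, -87.1, 85.4]
wrist_force: [0.8, 0.5, -0.5]
opening: 0.0768
grip_force: 0.0
```

Emit:
move_arm:
  plan:
    - {"delta_pos":[0.8,0,-0.3],"turn":[0,0,0],"hand":0.9}
    - {"delta_pos":[0.9,0,0],"turn":[0,0,0],"hand":0.9}
    - {"delta_pos":[0.9,0,0],"turn":[0,0,0],"hand":0.9}
    - {"delta_pos":[0.9,0,0],"turn":[0,0,0],"hand":0.9}
    - {"delta_pos":[0,0,0],"turn":[0,0,0],"hand":0.9}

```text
time_s: 67.1
position: [0.5693, -0.4238, 0.213]
ee_rot: [169.2, -86.7, 94.0]
wrist_force: [0.0, -0.4, -0.1]
opening: 0.0766
grip_force: 0.0
```

```bash
python3 cupm.py k13; python3 tray.py t13
```

```text
scene 125 247 3600 [ 0.4322 -0.3605  0.0161] [ 0.6182 -0.2761  0.1168] [ 523. -317.] [ 65. 185.] 83
   top face 937 [ 525. -318.] [ 65. 182.] 82.6 z [0.1116 0.1135 0.1152]
   slope deg x,y [ 0.0072 -0.1201]
top 508 232 1142 [ 0.5484 -0.3596  0.0166] [ 0.6124 -0.2916  0.1207] [ 581. -325.] [63. 61.] 82
   top face 341 [ 580. -324.] [61. 58.] 84.8 z [0.1134 0.1149 0.1178]
   slope deg x,y [0.0103 0.6127]
top 503 282 1095 [ 0.4304 -0.3415  0.0191] [ 0.4946 -0.2732  0.1209] [ 463. -307.] [62. 59.] 83
   top face 365 [ 463. -307.] [61. 58.] 83.2 z [0.1133 0.1148 0.1177]
   slope deg x,y [-0.2339  0.0108]
top 237 uv [27. 40.] [ 13. 100.] 88 z [0.0125 0.0186 0.0227]
top 98 uv [53. -1.] [43. 13.] 0 z [0.0132 0.019  0.0238]
top 99 uv [ 51. -39.] [13. 45.] 89 z [0.0138 0.0189 0.0227]
top 232 uv [-24.  -1.] [99. 13.] 0 z [0.0125 0.0185 0.0234]
top 231 uv [-27. -38.] [13. 98.] 89 z [0.0136 0.0189 0.0228]
top 106 uv [-50.  43.] [13. 43.] 90 z [0.0119 0.0188 0.0227]
scene 135 uv [-26. -37.] [12. 95.] 89 z [0.0166 0.0196 0.0214]
scene 139 uv [-23.  -1.] [96. 12.] 0 z [0.0177 0.0196 0.0215]
scene 52 uv [-47.  43.] [12. 40.] 85 z [0.0172 0.0196 0.0221]
scene 200 uv [30. 40.] [ 13. 102.] 88 z [0.0137 0.0194 0.0216]
scene 82 uv [ 52. -39.] [13. 45.] 90 z [0.0159 0.019  0.0214]
scene 87 uv [53. -1.] [12. 47.] 90 z [0.0154 0.0193 0.0216]
```

View pics/k13scene.png

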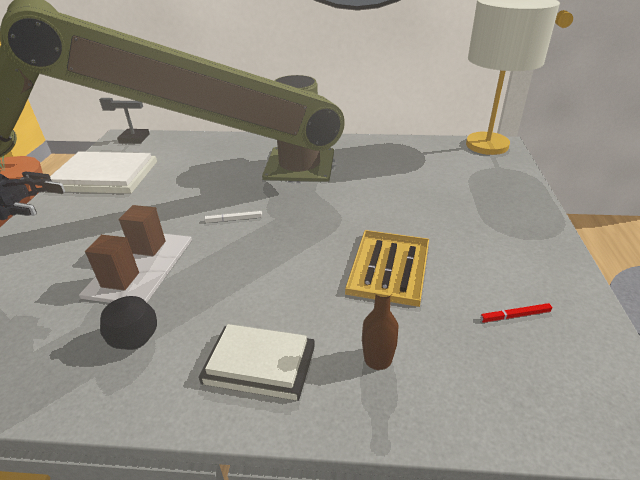

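The scene view shows both cups mouth-down on the slab at (142,230) and (112,262), and the three markers flat in the tray. The vases, the books and the white and red look-alikes are where they started, and the gripper is clear. Handing in.

```bash
python3 -c "
from cell import *
print(finish_job())"
```

```text
the job is handed in; nothing more can be done
None
```

The job is handed in: all three black markers lie flat in the brass tray and both cups stand mouth-down on the marble slab, with the vases and books where they started in the last camera picture (about 67 s of the 210 s used).

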